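# Temperature check and lidding of lasagne portions

### The job

Take the infrared thermometer out of its tray and check the open meal boxes in turn, from the robot's left to its right: point it down at a slant at the middle of each portion from about 10 cm away and hold it steady for a good second, without touching box or food, then lay it back on its side in its tray. After that close every box with a lid, one at a time from the stack, seated square and pressed fully home; spare lids stay on the stack and the other things on the counter are left alone. A box may get knocked aside on the way.

Things in the scene. Friction and masses are not known exactly. Their poses are not given: they have to be found in the camera images.
- box_1: open black meal box, one of 3 or 4 in a row, box_1 the robot's leftmost (+y) to box_4 the rightmost; any one may be absent. 46 mm high, 148 (x) x 114 (y) mm over its lip; mouth 128 x 94, walls 4 mm, lip 6 mm wide and 5 deep, flush with the rim; loose, about 0.4 kg. A slab of lasagne 86 x 66 mm sits fixed in its middle. Origin: centre of the underside, x along the long side, z up.
- box_2: meal box just like box_1, second from the robot's left (may be absent)
- box_3: meal box just like box_1, third from the robot's left (may be absent)
- box_4: meal box just like box_1, the robot's rightmost (may be absent)
- food_1 (a point): middle of the top face of the portion in box_1, 33 mm above the box's underside, 13 mm below its rim
- food_2 (a point): middle of the top face of the portion in box_2, 33 mm above the box's underside, 13 mm below its rim
- food_3 (a point): middle of the top face of the portion in box_3, 33 mm above the box's underside, 13 mm below its rim
- food_4 (a point): middle of the top face of the portion in box_4, 33 mm above the box's underside, 13 mm below its rim
- lid_1: white plastic lid, the top one of five alike on the board. 140 (x) x 106 (y) mm, 24 mm high, 0.11 kg. Origin: centre of its underside, x along the long side, z up. z 0 to 6 mm: plug, a frame 121 x 87 mm that drops into a box's mouth; z 6 to 10: plate, its edge rests on the box rim; z 10 to 24: rim 6 mm thick round a sunken field 128 x 94 mm with a bar grip in the middle (see lid_2).
- lid_2: second lid, like lid_1. Bar grip of every lid: solid, 20 mm wide in x, 60 mm long in y, z 10 to 24 mm, flush with the rim; pinch it across x from above, fingertips down in the sunken field on both sides. Seated on a box, a lid's origin is 40 mm above the box's origin.
- lid_3: third lid, like lid_1. In the stack the lids are 18 mm apart, each one's plug lying loosely (3.5 mm play) in the sunken field of the lid below.
- lid_4: fourth lid, like lid_1
- lid_5: lowest lid of the stack, like lid_1
- gun: infrared thermometer, pistol-shaped, yellow barrel, black handle, 0.22 kg, switched on (no trigger to pull), lying on its side in gun_tray. Axes as it lies: x along the barrel to the nose, z up, y across, away from the handle. Origin: under the barrel's middle, on its lower side. Barrel x -65 to 65, y -23 to 23, z 0 to 40 mm; handle x -30 to -79, to y -118. Grasp 46 mm across y at x about 12 mm.
- lens (a point): lens at the end of the 34 mm round nose of the thermometer, at x 77, y 0, z 20 mm in the gun's frame, same axes; the beam leaves it along +x. A good reading: portion's middle 60 to 160 mm ahead along the beam, within 20 mm of the beam's line, beam at least 30 degrees below level, gun held still.
- gun_tray: shallow grey plastic tray fixed on the counter at one side of the boxes (left or right), home of the thermometer: outer 223 (x) x 183 (y) x 18 mm high, walls and floor 4 mm. Origin: centre of the underside
- lid_board: green cutting board fixed on the counter on the other side, 190 (x) x 150 (y) x 12 mm, with the stack of lids in its middle. Origin: centre of the underside
- dredger: steel seasoning shaker, 62 mm across, 92 mm high, standing beyond the boxes; bystander. Origin: centre of the underside
- spatula: spatula 270 mm long lying beyond the boxes; bystander. Origin: centre of the underside
- sauce_bowl: steel bowl, 100 mm across, 45 mm high, beyond the boxes; bystander. Origin: centre of the underside
Things that resemble listed ones, but are neither listed nor needed, are in the scene too. What is shaped like the lid_3 but black is not meant.

How it is judged:
On the way, in this order (a step that is already met when the one before it is completed fails the run):
1. the thermometer's beam stays for 1 s without a break on the middle of the open portion in box_1 (x of food_1 in the frame of lens between 0.06 and 0.16 m and y of food_1 in the frame of lens between -0.022 and 0.022 m and z of food_1 in the frame of lens between -0.022 and 0.022 m and angle between the x axis of gun and the z axis of box_1, either way round below 1.12 rad and horizontal distance between each of lid_1, lid_2, lid_3, lid_4, lid_5 and box_1 above 0.09 m), for 1 s.
2. the thermometer's beam stays for 1 s without a break on the middle of the open portion in box_2 (x of food_2 in the frame of lens between 0.06 and 0.16 m and y of food_2 in the frame of lens between -0.022 and 0.022 m and z of food_2 in the frame of lens between -0.022 and 0.022 m and angle between the x axis of gun and the z axis of box_2, either way round below 1.12 rad and horizontal distance between each of lid_1, lid_2, lid_3, lid_4, lid_5 and box_2 above 0.09 m), for 1 s.
3. the thermometer's beam stays for 1 s without a break on the middle of the open portion in box_3 (x of food_3 in the frame of lens between 0.06 and 0.16 m and y of food_3 in the frame of lens between -0.022 and 0.022 m and z of food_3 in the frame of lens between -0.022 and 0.022 m and angle between the x axis of gun and the z axis of box_3, either way round below 1.12 rad and horizontal distance between each of lid_1, lid_2, lid_3, lid_4, lid_5 and box_3 above 0.09 m), for 1 s.
4. the thermometer's beam stays for 1 s without a break on the middle of the open portion in box_4 (x of food_4 in the frame of lens between 0.06 and 0.16 m and y of food_4 in the frame of lens between -0.022 and 0.022 m and z of food_4 in the frame of lens between -0.022 and 0.022 m and angle between the x axis of gun and the z axis of box_4, either way round below 1.12 rad and horizontal distance between each of lid_1, lid_2, lid_3, lid_4, lid_5 and box_4 above 0.09 m), for 1 s.
5. the thermometer lies flat in its tray, let go (z of lens in the frame of gun_tray between 0.012 and 0.034 m and x of gun in the frame of gun_tray between -0.105 and 0.105 m and y of gun in the frame of gun_tray between -0.085 and 0.085 m and linear speed of gun below 0.02 m/s and contact force between gun and the fingers below 0.1 N), for 0.2 s.
At the end, for the whole second after the job is handed in: Every box present carries one lid, centred within 8 mm, level, its plug fully in the mouth (lid origin 36 to 43 mm above the box's origin); every other lid lies flat on the stack within 30 mm of the board's middle; the thermometer lies on its side inside its tray; all is released and at rest (all of step 5 and ((horizontal distance between lid_1 and box_1 below 0.008 m and z of lid_1 in the frame of box_1 between 0.036 and 0.043 m and angle between the z axis of lid_1 and the z axis of box_1, either way round below 0.06 rad and angle between the x axis of lid_1 and the x axis of box_1, either way round below 0.12 rad) or (horizontal distance between lid_2 and box_1 below 0.008 m and z of lid_2 in the frame of box_1 between 0.036 and 0.043 m and angle between the z axis of lid_2 and the z axis of box_1, either way round below 0.06 rad and angle between the x axis of lid_2 and the x axis of box_1, either way round below 0.12 rad) or (horizontal distance between lid_3 and box_1 below 0.008 m and z of lid_3 in the frame of box_1 between 0.036 and 0.043 m and angle between the z axis of lid_3 and the z axis of box_1, either way round below 0.06 rad and angle between the x axis of lid_3 and the x axis of box_1, either way round below 0.12 rad) or (horizontal distance between lid_4 and box_1 below 0.008 m and z of lid_4 in the frame of box_1 between 0.036 and 0.043 m and angle between the z axis of lid_4 and the z axis of box_1, either way round below 0.06 rad and angle between the x axis of lid_4 and the x axis of box_1, either way round below 0.12 rad) or (horizontal distance between lid_5 and box_1 below 0.008 m and z of lid_5 in the frame of box_1 between 0.036 and 0.043 m and angle between the z axis of lid_5 and the z axis of box_1, either way round below 0.06 rad and angle between the x axis of lid_5 and the x axis of box_1, either way round below 0.12 rad)) and ((horizontal distance between lid_1 and box_2 below 0.008 m and z of lid_1 in the frame of box_2 between 0.036 and 0.043 m and angle between the z axis of lid_1 and the z axis of box_2, either way round below 0.06 rad and angle between the x axis of lid_1 and the x axis of box_2, either way round below 0.12 rad) or (horizontal distance between lid_2 and box_2 below 0.008 m and z of lid_2 in the frame of box_2 between 0.036 and 0.043 m and angle between the z axis of lid_2 and the z axis of box_2, either way round below 0.06 rad and angle between the x axis of lid_2 and the x axis of box_2, either way round below 0.12 rad) or (horizontal distance between lid_3 and box_2 below 0.008 m and z of lid_3 in the frame of box_2 between 0.036 and 0.043 m and angle between the z axis of lid_3 and the z axis of box_2, either way round below 0.06 rad and angle between the x axis of lid_3 and the x axis of box_2, either way round below 0.12 rad) or (horizontal distance between lid_4 and box_2 below 0.008 m and z of lid_4 in the frame of box_2 between 0.036 and 0.043 m and angle between the z axis of lid_4 and the z axis of box_2, either way round below 0.06 rad and angle between the x axis of lid_4 and the x axis of box_2, either way round below 0.12 rad) or (horizontal distance between lid_5 and box_2 below 0.008 m and z of lid_5 in the frame of box_2 between 0.036 and 0.043 m and angle between the z axis of lid_5 and the z axis of box_2, either way round below 0.06 rad and angle between the x axis of lid_5 and the x axis of box_2, either way round below 0.12 rad)) and ((horizontal distance between lid_1 and box_3 below 0.008 m and z of lid_1 in the frame of box_3 between 0.036 and 0.043 m and angle between the z axis of lid_1 and the z axis of box_3, either way round below 0.06 rad and angle between the x axis of lid_1 and the x axis of box_3, either way round below 0.12 rad) or (horizontal distance between lid_2 and box_3 below 0.008 m and z of lid_2 in the frame of box_3 between 0.036 and 0.043 m and angle between the z axis of lid_2 and the z axis of box_3, either way round below 0.06 rad and angle between the x axis of lid_2 and the x axis of box_3, either way round below 0.12 rad) or (horizontal distance between lid_3 and box_3 below 0.008 m and z of lid_3 in the frame of box_3 between 0.036 and 0.043 m and angle between the z axis of lid_3 and the z axis of box_3, either way round below 0.06 rad and angle between the x axis of lid_3 and the x axis of box_3, either way round below 0.12 rad) or (horizontal distance between lid_4 and box_3 below 0.008 m and z of lid_4 in the frame of box_3 between 0.036 and 0.043 m and angle between the z axis of lid_4 and the z axis of box_3, either way round below 0.06 rad and angle between the x axis of lid_4 and the x axis of box_3, either way round below 0.12 rad) or (horizontal distance between lid_5 and box_3 below 0.008 m and z of lid_5 in the frame of box_3 between 0.036 and 0.043 m and angle between the z axis of lid_5 and the z axis of box_3, either way round below 0.06 rad and angle between the x axis of lid_5 and the x axis of box_3, either way round below 0.12 rad)) and ((horizontal distance between lid_1 and box_4 below 0.008 m and z of lid_1 in the frame of box_4 between 0.036 and 0.043 m and angle between the z axis of lid_1 and the z axis of box_4, either way round below 0.06 rad and angle between the x axis of lid_1 and the x axis of box_4, either way round below 0.12 rad) or (horizontal distance between lid_2 and box_4 below 0.008 m and z of lid_2 in the frame of box_4 between 0.036 and 0.043 m and angle between the z axis of lid_2 and the z axis of box_4, either way round below 0.06 rad and angle between the x axis of lid_2 and the x axis of box_4, either way round below 0.12 rad) or (horizontal distance between lid_3 and box_4 below 0.008 m and z of lid_3 in the frame of box_4 between 0.036 and 0.043 m and angle between the z axis of lid_3 and the z axis of box_4, either way round below 0.06 rad and angle between the x axis of lid_3 and the x axis of box_4, either way round below 0.12 rad) or (horizontal distance between lid_4 and box_4 below 0.008 m and z of lid_4 in the frame of box_4 between 0.036 and 0.043 m and angle between the z axis of lid_4 and the z axis of box_4, either way round below 0.06 rad and angle between the x axis of lid_4 and the x axis of box_4, either way round below 0.12 rad) or (horizontal distance between lid_5 and box_4 below 0.008 m and z of lid_5 in the frame of box_4 between 0.036 and 0.043 m and angle between the z axis of lid_5 and the z axis of box_4, either way round below 0.06 rad and angle between the x axis of lid_5 and the x axis of box_4, either way round below 0.12 rad)) and ((horizontal distance between lid_1 and lid_board below 0.03 m and angle between lid_1's own z axis and vertical below 0.08 rad) or (horizontal distance between lid_1 and box_1 below 0.008 m and z of lid_1 in the frame of box_1 between 0.036 and 0.043 m and angle between the z axis of lid_1 and the z axis of box_1, either way round below 0.06 rad and angle between the x axis of lid_1 and the x axis of box_1, either way round below 0.12 rad) or (horizontal distance between lid_1 and box_2 below 0.008 m and z of lid_1 in the frame of box_2 between 0.036 and 0.043 m and angle between the z axis of lid_1 and the z axis of box_2, either way round below 0.06 rad and angle between the x axis of lid_1 and the x axis of box_2, either way round below 0.12 rad) or (horizontal distance between lid_1 and box_3 below 0.008 m and z of lid_1 in the frame of box_3 between 0.036 and 0.043 m and angle between the z axis of lid_1 and the z axis of box_3, either way round below 0.06 rad and angle between the x axis of lid_1 and the x axis of box_3, either way round below 0.12 rad) or (horizontal distance between lid_1 and box_4 below 0.008 m and z of lid_1 in the frame of box_4 between 0.036 and 0.043 m and angle between the z axis of lid_1 and the z axis of box_4, either way round below 0.06 rad and angle between the x axis of lid_1 and the x axis of box_4, either way round below 0.12 rad)) and ((horizontal distance between lid_2 and lid_board below 0.03 m and angle between lid_2's own z axis and vertical below 0.08 rad) or (horizontal distance between lid_2 and box_1 below 0.008 m and z of lid_2 in the frame of box_1 between 0.036 and 0.043 m and angle between the z axis of lid_2 and the z axis of box_1, either way round below 0.06 rad and angle between the x axis of lid_2 and the x axis of box_1, either way round below 0.12 rad) or (horizontal distance between lid_2 and box_2 below 0.008 m and z of lid_2 in the frame of box_2 between 0.036 and 0.043 m and angle between the z axis of lid_2 and the z axis of box_2, either way round below 0.06 rad and angle between the x axis of lid_2 and the x axis of box_2, either way round below 0.12 rad) or (horizontal distance between lid_2 and box_3 below 0.008 m and z of lid_2 in the frame of box_3 between 0.036 and 0.043 m and angle between the z axis of lid_2 and the z axis of box_3, either way round below 0.06 rad and angle between the x axis of lid_2 and the x axis of box_3, either way round below 0.12 rad) or (horizontal distance between lid_2 and box_4 below 0.008 m and z of lid_2 in the frame of box_4 between 0.036 and 0.043 m and angle between the z axis of lid_2 and the z axis of box_4, either way round below 0.06 rad and angle between the x axis of lid_2 and the x axis of box_4, either way round below 0.12 rad)) and ((horizontal distance between lid_3 and lid_board below 0.03 m and angle between lid_3's own z axis and vertical below 0.08 rad) or (horizontal distance between lid_3 and box_1 below 0.008 m and z of lid_3 in the frame of box_1 between 0.036 and 0.043 m and angle between the z axis of lid_3 and the z axis of box_1, either way round below 0.06 rad and angle between the x axis of lid_3 and the x axis of box_1, either way round below 0.12 rad) or (horizontal distance between lid_3 and box_2 below 0.008 m and z of lid_3 in the frame of box_2 between 0.036 and 0.043 m and angle between the z axis of lid_3 and the z axis of box_2, either way round below 0.06 rad and angle between the x axis of lid_3 and the x axis of box_2, either way round below 0.12 rad) or (horizontal distance between lid_3 and box_3 below 0.008 m and z of lid_3 in the frame of box_3 between 0.036 and 0.043 m and angle between the z axis of lid_3 and the z axis of box_3, either way round below 0.06 rad and angle between the x axis of lid_3 and the x axis of box_3, either way round below 0.12 rad) or (horizontal distance between lid_3 and box_4 below 0.008 m and z of lid_3 in the frame of box_4 between 0.036 and 0.043 m and angle between the z axis of lid_3 and the z axis of box_4, either way round below 0.06 rad and angle between the x axis of lid_3 and the x axis of box_4, either way round below 0.12 rad)) and ((horizontal distance between lid_4 and lid_board below 0.03 m and angle between lid_4's own z axis and vertical below 0.08 rad) or (horizontal distance between lid_4 and box_1 below 0.008 m and z of lid_4 in the frame of box_1 between 0.036 and 0.043 m and angle between the z axis of lid_4 and the z axis of box_1, either way round below 0.06 rad and angle between the x axis of lid_4 and the x axis of box_1, either way round below 0.12 rad) or (horizontal distance between lid_4 and box_2 below 0.008 m and z of lid_4 in the frame of box_2 between 0.036 and 0.043 m and angle between the z axis of lid_4 and the z axis of box_2, either way round below 0.06 rad and angle between the x axis of lid_4 and the x axis of box_2, either way round below 0.12 rad) or (horizontal distance between lid_4 and box_3 below 0.008 m and z of lid_4 in the frame of box_3 between 0.036 and 0.043 m and angle between the z axis of lid_4 and the z axis of box_3, either way round below 0.06 rad and angle between the x axis of lid_4 and the x axis of box_3, either way round below 0.12 rad) or (horizontal distance between lid_4 and box_4 below 0.008 m and z of lid_4 in the frame of box_4 between 0.036 and 0.043 m and angle between the z axis of lid_4 and the z axis of box_4, either way round below 0.06 rad and angle between the x axis of lid_4 and the x axis of box_4, either way round below 0.12 rad)) and ((horizontal distance between lid_5 and lid_board below 0.03 m and angle between lid_5's own z axis and vertical below 0.08 rad) or (horizontal distance between lid_5 and box_1 below 0.008 m and z of lid_5 in the frame of box_1 between 0.036 and 0.043 m and angle between the z axis of lid_5 and the z axis of box_1, either way round below 0.06 rad and angle between the x axis of lid_5 and the x axis of box_1, either way round below 0.12 rad) or (horizontal distance between lid_5 and box_2 below 0.008 m and z of lid_5 in the frame of box_2 between 0.036 and 0.043 m and angle between the z axis of lid_5 and the z axis of box_2, either way round below 0.06 rad and angle between the x axis of lid_5 and the x axis of box_2, either way round below 0.12 rad) or (horizontal distance between lid_5 and box_3 below 0.008 m and z of lid_5 in the frame of box_3 between 0.036 and 0.043 m and angle between the z axis of lid_5 and the z axis of box_3, either way round below 0.06 rad and angle between the x axis of lid_5 and the x axis of box_3, either way round below 0.12 rad) or (horizontal distance between lid_5 and box_4 below 0.008 m and z of lid_5 in the frame of box_4 between 0.036 and 0.043 m and angle between the z axis of lid_5 and the z axis of box_4, either way round below 0.06 rad and angle between the x axis of lid_5 and the x axis of box_4, either way round below 0.12 rad)) and linear speed of each of box_1, box_2, box_3, box_4, lid_1, lid_2, lid_3, lid_4, lid_5 below 0.02 m/s); the robot touches nothing.
It fails at once if the thermometer touches a box or the food (contact force between gun and box_1 above 1 N or contact force between gun and box_2 above 1 N or contact force between gun and box_3 above 1 N or contact force between gun and box_4 above 1 N).
It fails at once if a box is tipped by more than 25 degrees (angle between any of box_1, box_2, box_3, box_4's own z axis and vertical above 0.44 rad).
It fails at once if a bystander is moved by more than 3 cm (distance of any of dredger, spatula, sauce_bowl from where it was at the start of the episode above 0.03 m).
Of box_1, box_2, box_3, box_4 only 3 to 4 are there at a start; the rules pass over those that are not, and their reading is None.
At some moment in a run one of box_1, box_2, box_3, box_4 may be knocked a few centimetres aside while the robot is not near it.
It also fails if it takes over 210 s, if anything falls off the work surface, if the arm or the gripper's body presses on something with over 40 N, if the wrist force passes 120 N, or if a joint passes its speed limit or range.

### The arm

A 6-joint arm with a two-finger parallel gripper is mounted at the origin on the work surface. World frame = base frame: x ahead of the robot, y to its left, z up, the work surface at z = 0. Lengths are in m, angles in rad, forces in N, time in s.
With the tool pointing down it reaches from about 0.325 to 0.9 m from the base axis. Payload 3.5 kg.
Tool frame: the origin (TCP) lies between the finger pads; the fingertips stand 19 mm ahead of it and the grasp point (between the pads) is the TCP; z points along the fingers, y is the direction in which the jaws open and shut (so a half turn about z gives the same grasp; the last joint's range is limited). The gripper opens to 85 mm and grips with 20 to 120 N. Pads are 22 mm wide; open, the fingers measure 114 mm over their backs; the gripper's body (76 mm by 85 mm) begins 54 mm behind the grasp point. The pads swing forward as they close: fully open they stand 13 mm farther back than shut.
Start: joints at [1.23, 0.276, -0.026, 1.268, 0, 1.467], TCP at [0.147, 0.607, 0.25] pointing down, gripper open.
Joint ranges: [-3.12, 3.12], [-0.85, 1.88], [-1.08, 1.24], [-1.95, 2.15], [-1.57, 1.53], [-3.14, 3.14]. Speed limits (rad/s): [2.57, 2.57, 3.14, 3.14, 3.14, 3.14].

### API

Orientations are given as a unit quaternion [x, y, z, w].
In Python, from station import readout, read_camera, r gives the robot as it stands. The module is installed in compiled form; this text tells all that it offers.
- The arm moves only by the tool servo_tool, never from a script. Its argument "rows" is a list of rows, each an object with "dr": the turn, a rotation vector about the tool's x, y, z in degrees, a list of three; "travel": the shift along the tool's x, y, z in cm, a list of three; "claw": the opening, from -1 (shut) to 1 (fully open), so that 0 is half open. A call has 1 to 5 rows; each row shifts and turns the commanded pose from where the row before left it, along the tool's axes as they then stand; what a row does not reach is not made up. A row lasts 1/8 s, in which the tool goes at most 62.5 mm and 10.7 degrees, less where a joint would pass 70% of its speed; a pose out of reach is approached as far as the arm can. A call is refused whole if a number of a shift passes 6.25 or a number of a turn 10.7, either way. A call with a gripper value outside its range is refused whole. The fingers move at their own pace and stop on an object; the grip force is fixed at half the most. Time passes only in rows, so rows that do not move let the fingers close. It gives the time, the measured TCP pose, the force and the opening at its end, in the units of the state.
- readout.observe(): the state, without advancing time (a new reading comes with each control period).
- read_camera(name): name is "side" or "top" or "wrist"; returns a dict with "img" (480x640x3 uint8, red, green, blue), "vfov" (degrees; the focal length in pixels is half the picture's height over the tangent of half this angle, whatever the lens; pixels are square), "cx", "cy" (the principal point, pixels), "D" ([k1, k2, p1, p2, k3] as OpenCV has them; the pictures are not rectified), "R" (3x3) and "t" (3): a world point X has camera coordinates R X + t. Camera axes: x right, y down, z forward; pixel columns grow to the right and rows downward; lengths in m; the calibration is good to about 2 mm. A picture is of the moment at which its call begins. There is no depth.
- r.finish_job(): hands the job in, once; it reports no verdict.
The state is a dict: "time_s": time; "joint_positions": joint angles; "dq": joint speeds; "tau": joint torques, N m; "tool_pos": TCP position; "tool_rot": TCP orientation; "ft_force": force on the tool from outside, world axes, zero at the start; "torque": the same for the moment, N m; "finger_gap": finger opening in m.
Only numpy, scipy, OpenCV 4.12 (cv2) and the standard library are available. Lean on these libraries where they do the work, as an engineer would, in place of code of your own. Each camera call takes 0.05 s, during which the arm holds its last target.

## Working session

There is one attempt and no reset: what is moved stays moved. The work goes in short steps, Python scripts to look and compute and a tool call to move; the robot and the scene stay as the last step left them, time stands still between calls to the robot, and variables do not carry over. Pictures are saved under pics/ and viewed, and the job is handed in when it is done.

Besides the shell and the picture viewer there is one more tool, called after "Request:" as name(argument=value, ...), one argument or row to a line, values as JSON. servo_tool: Moves the arm, as the interface text tells. Its arguments: {"type":"object","properties":{"rows":{"type":"array"}},"required":["rows"]}

```bash
mkdir -p pics; ls
python3 - <<'E'
from station import readout, read_camera, r
import cv2, numpy as np
print(readout.observe())
for n in ("side","top","wrist"):
    c=read_camera(n); cv2.imwrite(f"pics/{n}0.png",c["img"][:,:,::-1])
    print(n,{k:(np.round(v,4).tolist() if not np.isscalar(v) else v) for k,v in c.items() if k!="img"})
E
```

```text
pics
{'time_s': 0.0, 'joint_positions': array([ 1.22960635e+00,  2.77124613e-01, -2.78636087e-02,  1.26799449e+00,
        1.84258299e-05,  1.46738138e+00]), 'dq': array([-7.54879232e-04, -1.39598109e-03,  6.65208298e-06,  1.72135553e-04,
        4.08766759e-04, -1.71136880e-03]), 'tau': array([-5.92091747e-04, -4.45509124e+01,  2.95202029e+01,  1.63248408e-02,
       -1.20416476e-04,  8.29241998e-06]), 'tool_pos': array([0.14698347, 0.6067264 , 0.24917299]), 'tool_rot': array([ 1.18607591e-01,  9.92940605e-01, -1.06426102e-03, -2.50009056e-04]), 'ft_force': array([ 1.09233927,  0.62897481, -0.77174151]), 'torque': array([-0.01466777, -0.04383662, -0.0192369 ]), 'finger_gap': 0.08504335680875377}
side {'vfov': 55.078190060900084, 'cx': 323.7512883360559, 'cy': 223.82175166008372, 'D': [-0.054, 0.0, 0.0, 0.0, 0.0], 'R': [[0.9716, -0.2361, -0.0175], [-0.1739, -0.662, -0.729], [0.1605, 0.7114, -0.6842]], 't': [-0.5376, 0.0844, 1.124]}
top {'vfov': 57.637542149493974, 'cx': 320.5735873036758, 'cy': 240.79411546829573, 'D': [-0.0213, 0.0, 0.0, 0.0, 0.0], 'R': [[0.004, -1.0, -0.0069], [-0.9902, -0.0029, -0.14], [0.1399, 0.0074, -0.9901]], 't': [-0.0993, 0.5309, 1.2507]}
wrist {'vfov': 59.52380899992687, 'cx': 320.13503258876773, 'cy': 242.45893064811466, 'D': [-0.0474, 0.0, 0.0, 0.0, 0.0], 'R': [[0.2353, 0.9719, -0.003], [0.938, -0.2263, 0.2626], [0.2545, -0.0646, -0.9649]], 't': [-0.6236, -0.0346, 0.3796]}
```

View pics/top0.png

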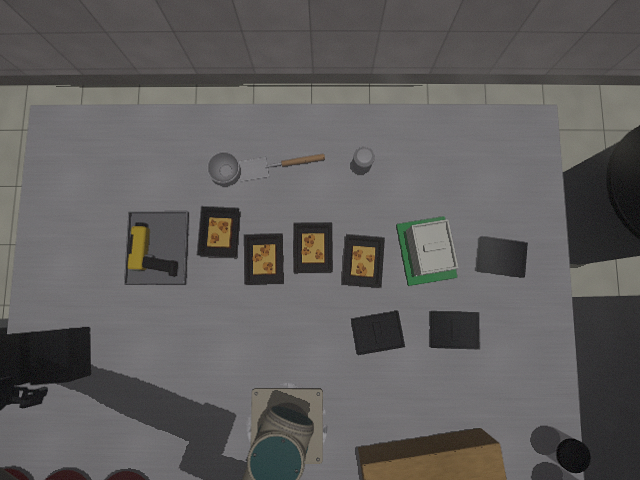

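View pics/side0.png

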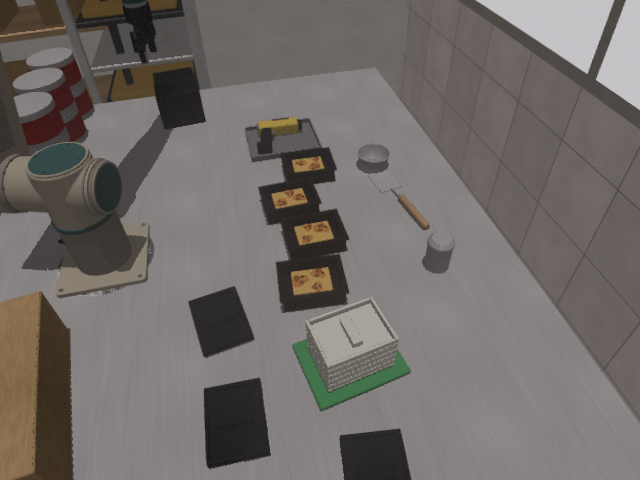

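View pics/wrist0.png

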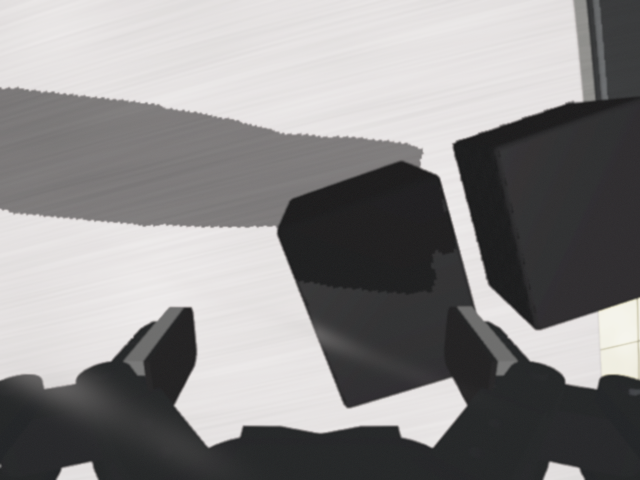

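```bash
cat > h.py <<'E'
from station import readout, read_camera, r
import cv2, numpy as np
from scipy.spatial.transform import Rotation as Ro
np.set_printoptions(precision=4,suppress=True)
def K(c):
    f=240/np.tan(np.radians(c["vfov"])/2); return np.array([[f,0,c["cx"]],[0,f,c["cy"]],[0,0,1.]])
def ray(c,px):
    p=cv2.undistortPoints(np.array(px,float).reshape(-1,1,2),K(c),np.array(c["D"])).reshape(-1,2)
    R=np.array(c["R"]);t=np.array(c["t"])
    d=np.c_[p,np.ones(len(p))]@R
    return -R.T@t,d
def plane(c,px,z):
    o,d=ray(c,px); return o+d*((z-o[2])/d[:,2])[:,None]
def proj(c,X):
    R=np.array(c["R"]);t=np.array(c["t"])
    return cv2.projectPoints(np.array(X,float).reshape(-1,1,3),cv2.Rodrigues(R)[0],t,K(c),np.array(c["D"]))[0].reshape(-1,2)
def shot(n,name=None):
    c=read_camera(n)
    if name: cv2.imwrite(f"pics/{name}.png",c["img"][:,:,::-1])
    return c
def hsv(c): return cv2.cvtColor(c["img"],cv2.COLOR_RGB2HSV)
def blobs(m,amin):
    m=m.astype(np.uint8)*255
    cs,_=cv2.findContours(m,cv2.RETR_EXTERNAL,cv2.CHAIN_APPROX_NONE)
    return sorted([k for k in cs if cv2.contourArea(k)>amin],key=lambda k:cv2.boundingRect(k)[0])
def rect(c,k,z):
    """min-area rectangle of contour pixels cast onto plane z: centre, (long,short), angle of long axis mod pi"""
    P=plane(c,k.reshape(-1,2),z)[:,:2].astype(np.float32)
    (cx,cy),(w,h),a=cv2.minAreaRect(P*1000)
    if w<h: w,h,a=h,w,a+90
    a=(a+90)%180-90
    return np.array([cx,cy])/1000,(round(w,1),round(h,1)),round(a,2)
def quat(yaw): # tool down with tool x heading yaw
    return Ro.from_euler('z',yaw)*Ro.from_euler('x',np.pi)
def go(pos,Rt=None,p0=None,R0=None):
    """print needed shift (cm, tool axes) and turn (deg) from measured"""
    s=readout.observe()
    p0=s["tool_pos"] if p0 is None else p0; R0=Ro.from_quat(s["tool_rot"]) if R0 is None else R0
    Rt=R0 if Rt is None else Rt
    print("shift cm (start axes)",R0.inv().apply(np.array(pos)-p0)*100,"(end axes)",Rt.inv().apply(np.array(pos)-p0)*100,"turn deg",np.degrees((R0.inv()*Rt).as_rotvec()))
def st():
    s=readout.observe(); print("t",s["time_s"],"p",s["tool_pos"],"q",s["tool_rot"],"F",s["ft_force"],"gap",s["finger_gap"],"J",s["joint_positions"])
E
python3 - <<'E'
from h import *
for n in("top","side"):
    c=shot(n);H=hsv(c)
    print(n)
    m=(H[...,0]>5)&(H[...,0]<30)&(H[...,1]>110)&(H[...,2]>90)
    for k in blobs(m,150): print("warm",cv2.boundingRect(k),rect(c,k,0.033))
    g=(H[...,0]>45)&(H[...,0]<80)&(H[...,1]>100)
    for k in blobs(g,150): print("green",cv2.boundingRect(k),rect(c,k,0.012))
c=shot("top");print(c["img"][[250,280,255],[155,180,165]], c["img"][240,225],c["img"][215,150],c["img"][250,440],c["img"][180,400])
g=c["img"]
for n,b in(("top",(110,190,280,110)),):
    cr=g[b[1]:b[1]+b[3],b[0]:b[0]+b[2]];cv2.imwrite("pics/topcrop.png",cv2.resize(cr,(784,308),interpolation=cv2.INTER_CUBIC)[:,:,::-1])
E
```

```text
top
warm (128, 226, 18, 43) (array([0.5117, 0.45  ]), (127.3, 44.7), -2.18)
warm (207, 217, 25, 30) (array([0.558 , 0.2055]), (87.3, 67.4), -2.46)
warm (253, 244, 23, 31) (array([0.4774, 0.0691]), (87.7, 65.0), 1.45)
warm (302, 233, 23, 30) (array([ 0.5119, -0.0751]), (86.8, 64.8), 0.57)
warm (351, 246, 24, 31) (array([ 0.4729, -0.2216]), (87.3, 65.4), -4.8)
warm (363, 444, 143, 36) (array([-0.0864, -0.4142]), (393.5, 92.8), -89.96)
green (397, 219, 60, 67) (array([ 0.5067, -0.4138]), (186.7, 147.1), 9.73)
side
warm (0, 322, 40, 158) (array([-0.124 , -0.3507]), (337.2, 76.2), -81.27)
warm (0, 311, 28, 41) (array([-0.1665, -0.2008]), (100.2, 51.6), 80.01)
warm (258, 118, 40, 16) (array([0.5079, 0.4402]), (128.7, 85.4), -3.22)
warm (272, 188, 36, 21) (array([0.4754, 0.0722]), (87.0, 67.4), 2.45)
warm (291, 267, 42, 28) (array([ 0.4712, -0.2219]), (87.4, 68.0), -4.76)
warm (292, 156, 32, 17) (array([0.5556, 0.2089]), (86.6, 64.7), -2.5)
warm (294, 221, 40, 25) (array([ 0.5096, -0.0733]), (86.6, 68.9), 1.15)
green (293, 340, 117, 69) (array([ 0.5048, -0.4161]), (186.2, 147.6), 9.43)
[[84 85 86]
 [84 84 86]
 [83 81 83]] [144 119  65] [82 82 84] [145 143 139] [121 121 123]
```

View pics/topcrop.png

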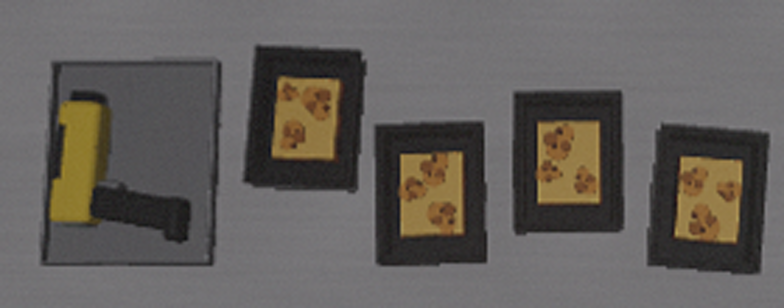

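Run:
```python
from h import *
s=readout.observe();c=read_camera("wrist")
R0=Ro.from_quat(s["tool_rot"]);R=np.array(c["R"]);C=-R.T@c["t"]
print("cam in tool",R0.inv().apply(C-s["tool_pos"]),"axes in tool (rows x,y,z)",R0.inv().apply(R))
for n in("top","side"):
    cc=read_camera(n);print(n,proj(cc,[s["tool_pos"]]))
c=shot("top");H=hsv(c)
m=(H[...,0]>5)&(H[...,0]<30)&(H[...,1]>110)&(H[...,2]>90)
print(rect(c,blobs(m,150)[0],0.044))
v=c["img"].max(2);b=blobs((v<75),300)
for k in b: print(cv2.boundingRect(k),rect(c,k,0.046),rect(c,k,0.1)[0])
```

```text
cam in tool [ 0.0664  0.0002 -0.1243] axes in tool (rows x,y,z) [[ 0.0002  1.      0.001 ]
 [-0.9649  0.0005 -0.2628]
 [-0.2628 -0.0009  0.9649]]
top [[ 24.1844 386.7095]]
side [[149.297   54.8267]]
(array([0.5103, 0.4453]), (126.2, 44.0), -2.18)
(0, 466, 34, 14) (array([-0.1238,  0.7462]), (96.2, 34.5), -88.69) [-0.1036  0.7098]
(0, 319, 249, 161) (array([0.0937, 0.4653]), (821.6, 291.1), 73.16) [0.1047 0.4409]
(0, 73, 398, 15) (array([1.0353, 0.2934]), (1251.7, 45.3), 89.86) [1.0061 0.2763]
(45, 467, 47, 13) (array([-0.1221,  0.5992]), (129.6, 31.7), -88.86) [-0.1019  0.5691]
(104, 468, 46, 12) (array([-0.1205,  0.4352]), (125.5, 28.9), -89.04) [-0.1004  0.4121]
(132, 222, 47, 55) (array([0.5049, 0.3871]), (162.0, 135.3), 1.13) [0.4983 0.3661]
(197, 206, 44, 53) (array([0.5555, 0.2029]), (151.2, 119.3), -2.44) [0.5468 0.1897]
(244, 233, 40, 52) (array([0.4771, 0.0688]), (148.4, 114.1), 1.62) [0.4717 0.0613]
(250, 437, 51, 43) (array([-0.0745,  0.0256]), (137.8, 110.4), -89.49) [-0.0563  0.0199]
(255, 390, 59, 51) (array([0.0441, 0.0065]), (163.3, 129.0), -84.68) [0.0572 0.0017]
(29
[... 349 characters left out ...]
99, 74, 80, 10) (array([ 1.0396, -0.4611]), (245.1, 30.0), -89.74) [ 1.0102 -0.446 ]
(404, 227, 17, 50) (array([ 0.4996, -0.3625]), (142.8, 28.0), 9.6) [ 0.4933 -0.3516]
(429, 311, 51, 38) (array([ 0.2759, -0.4784]), (144.3, 103.8), -89.93) [ 0.2791 -0.4626]
(475, 237, 53, 41) (array([ 0.4851, -0.6247]), (145.3, 106.4), 82.13) [ 0.4794 -0.6026]
(490, 74, 150, 11) (array([ 1.0404, -0.8569]), (469.8, 31.8), -89.89) [ 1.011  -0.8249]
(530, 295, 110, 185) (array([ 0.1292, -0.8467]), (518.1, 305.9), -5.01) [ 0.1386 -0.8152]
(531, 462, 45, 18) (array([-0.1061, -0.7384]), (121.7, 44.5), 89.67) [-0.0866 -0.7115]
(563, 125, 77, 143) (array([ 0.6749, -0.9356]), (460.2, 231.4), -5.86) [ 0.6611 -0.9002]
```

Run:
```python
from h import *
go([0.52,0.444,0.25],quat(np.radians(-2.2)))
```

```text
shift cm (start axes) [-40.0785  -7.0982   0.0307] (end axes) [37.8785 14.896   0.0309] turn deg [ -0.0008   0.0009 168.5758]
```

Request:
servo_tool(
  rows=[
    {"dr": [0, 0, 0], "travel": [-5.7, -1.0, 0], "claw": 1},
    {"dr": [0, 0, 0], "travel": [-5.7, -1.0, 0], "claw": 1},
    {"dr": [0, 0, 0], "travel": [-5.7, -1.0, 0], "claw": 1},
    {"dr": [0, 0, 0], "travel": [-5.7, -1.0, 0], "claw": 1},
    {"dr": [0, 0, 0], "travel": [-5.7, -1.0, 0], "claw": 1},
  ],
)

```text
time_s: 1.12
tool_pos: [0.4141, 0.4908, 0.2505]
tool_rot: [0.119, 0.993, 0.0, 0.0]
ft_force: [0.8, 1.0, -0.8]
finger_gap: 0.0852
```

Request:
servo_tool(
  rows=[
    {"dr": [0, 0, 0], "travel": [-5.8, -1.05, 0], "claw": 1},
    {"dr": [0, 0, 0], "travel": [-5.8, -1.05, 0], "claw": 1},
    {"dr": [0, 0, -10.6], "travel": [0, 0, 0], "claw": 1},
    {"dr": [0, 0, -10.6], "travel": [0, 0, 0], "claw": 1},
    {"dr": [0, 0, -10.6], "travel": [0, 0, 0], "claw": 1},
  ],
)

```text
time_s: 1.75
tool_pos: [0.5206, 0.4436, 0.2502]
tool_rot: [-0.161, 0.987, -0.0, -0.0]
ft_force: [-0.4, -0.4, -0.2]
finger_gap: 0.0853
```

Request:
servo_tool(
  rows=[
    {"dr": [0, 0, -10.7], "travel": [0, 0, 0], "claw": 1},
    {"dr": [0, 0, -10.7], "travel": [0, 0, 0], "claw": 1},
    {"dr": [0, 0, -10.6], "travel": [0, 0, 0], "claw": 1},
    {"dr": [0, 0, -10.6], "travel": [0, 0, 0], "claw": 1},
    {"dr": [0, 0, -10.6], "travel": [0, 0, 0], "claw": 1},
  ],
)

```text
time_s: 2.38
tool_pos: [0.5202, 0.444, 0.2503]
tool_rot: [-0.586, 0.81, -0.0, 0.0]
ft_force: [-0.1, -0.2, 0.5]
finger_gap: 0.0854
```

Request:
servo_tool(
  rows=[
    {"dr": [0, 0, -10.7], "travel": [0, 0, 0], "claw": 1},
    {"dr": [0, 0, -10.7], "travel": [0, 0, 0], "claw": 1},
    {"dr": [0, 0, -10.6], "travel": [0, 0, 0], "claw": 1},
    {"dr": [0, 0, -10.6], "travel": [0, 0, 0], "claw": 1},
    {"dr": [0, 0, -10.6], "travel": [0, 0, 0], "claw": 1},
  ],
)

```text
time_s: 3.0
tool_pos: [0.5202, 0.444, 0.2503]
tool_rot: [0.887, -0.462, -0.0, 0.0]
ft_force: [-0.2, 0.5, -0.7]
finger_gap: 0.0856
```

Request:
servo_tool(
  rows=[
    {"dr": [0, 0, -10.6], "travel": [0, 0, 0], "claw": 1},
    {"dr": [0, 0, -10.6], "travel": [0, 0, 0], "claw": 1},
    {"dr": [0, 0, -10.6], "travel": [0, 0, 0], "claw": 1},
    {"dr": [0, 0, -10.6], "travel": [0, 0, 0], "claw": 1},
    {"dr": [0, 0, -10.6], "travel": [0, 0, 0], "claw": 1},
  ],
)

```text
time_s: 3.62
tool_pos: [0.5202, 0.444, 0.2503]
tool_rot: [1.0, -0.018, -0.0, 0.0]
ft_force: [0.5, -0.4, -0.7]
finger_gap: 0.0857
```

Run:
```python
from h import *
st()
c=shot("wrist","w1")
```

```text
t 3.625 p [0.5202 0.444  0.2503] q [ 0.9998 -0.0181 -0.      0.    ] F [ 0.5271 -0.4    -0.7492] gap 0.08567383686355182 J [ 0.612   0.3813  0.1176  1.3071 -0.     -2.4934]
```

View pics/w1.png

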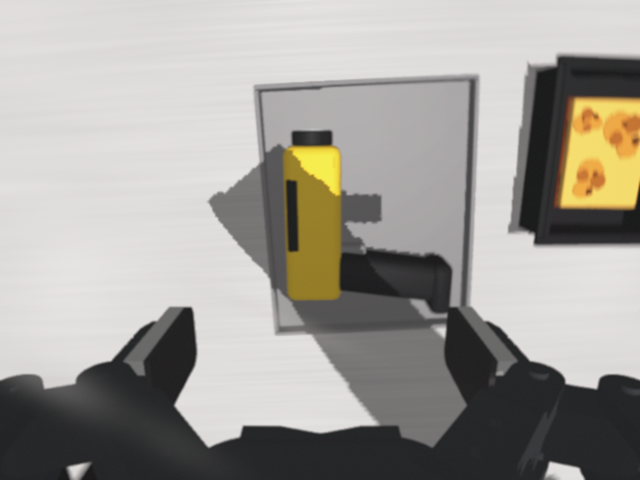

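Run:
```python
from h import *
c=shot("wrist");H=hsv(c)
m=(H[...,0]>20)&(H[...,0]<33)&(H[...,1]>150)&(H[...,2]>60)
for k in blobs(m,2000)[:1]:
    print(cv2.boundingRect(k),rect(c,k,0.044))
    P=plane(c,k.reshape(-1,2),0.044); print(P.min(0),P.max(0))
    # left/right edge lines
    q=k.reshape(-1,2)
    for nm,f in(("L",min),("R",max)):
        pts=np.array([[f(q[q[:,1]==y][:,0]),y] for y in range(165,285)],float)
        W=plane(c,pts,0.044); a=np.polyfit(W[:,0],W[:,1],1); print(nm,np.degrees(np.arctan(a[0])),np.polyval(a,0.52))
print(plane(c,[[256,88],[477,76],[470,305],[276,333]],0.018))
```

```text
(285, 145, 56, 155) (array([0.5106, 0.4499]), (127.6, 44.7), -2.2)
[0.4463 0.4269 0.044 ] [0.5748 0.474  0.044 ]
L -2.17728311180725 0.4714445664280562
R -2.2316601380622716 0.42838309264234475
[[0.6199 0.4923 0.018 ]
 [0.6241 0.3141 0.018 ]
 [0.4247 0.308  0.018 ]
 [0.4024 0.4891 0.018 ]]
```

Request:
servo_tool(
  rows=[
    {"dr": [0, 0, 0.1], "travel": [0.2, -0.55, 5], "claw": 1},
    {"dr": [0, 0, 0], "travel": [0, 0, 5], "claw": 1},
    {"dr": [0, 0, 0], "travel": [0, 0, 5], "claw": 1},
    {"dr": [0, 0, 0], "travel": [0, 0, 3.5], "claw": 1},
    {"dr": [0, 0, 0], "travel": [0, 0, 0], "claw": 1},
  ],
)

```text
time_s: 4.35
tool_pos: [0.5197, 0.4474, 0.0615]
tool_rot: [1.0, -0.023, -0.003, 0.002]
ft_force: [-1.1, -0.6, -0.2]
finger_gap: 0.0856
```

Run:
```python
from h import *
go([0.5226,0.4494,0.038],quat(np.radians(-2.2)))
```

```text
shift cm (start axes) [ 0.2936 -0.2247  2.3448] (end axes) [ 0.2805 -0.2107  2.3477] turn deg [ 0.2853  0.3634 -0.4711]
```

Request:
servo_tool(
  rows=[
    {"dr": [0.3, 0.35, -0.5], "travel": [0.3, -0.2, 0], "claw": 1},
    {"dr": [0, 0, 0], "travel": [0, 0, 1.2], "claw": 1},
    {"dr": [0, 0, 0], "travel": [0, 0, 1.1], "claw": 1},
    {"dr": [0, 0, 0], "travel": [0, 0, 0], "claw": 1},
  ],
)

```text
time_s: 4.85
tool_pos: [0.5248, 0.4507, 0.0411]
tool_rot: [1.0, -0.018, 0.002, -0.002]
ft_force: [0.7, -0.1, -0.6]
finger_gap: 0.0856
```

Request:
servo_tool(
  rows=[
    {"dr": [0, 0, 0], "travel": [0, 0, 0], "claw": -1},
    {"dr": [0, 0, 0], "travel": [0, 0, 0], "claw": -1},
    {"dr": [0, 0, 0], "travel": [0, 0, 0], "claw": -1},
    {"dr": [0, 0, 0], "travel": [0, 0, 0], "claw": -1},
    {"dr": [0, 0, 0], "travel": [0, 0, 0], "claw": -1},
  ],
)

```text
time_s: 5.48
tool_pos: [0.5263, 0.4517, 0.043]
tool_rot: [1.0, -0.018, 0.004, -0.003]
ft_force: [-0.3, -0.3, 3.5]
finger_gap: 0.0446
```

Run:
```python
from h import *
go([0.5226,0.4494,0.038],quat(np.radians(-2.2)));st();shot("wrist","w2")
```

```text
shift cm (start axes) [-0.3611  0.2489  0.499 ] (end axes) [-0.3567  0.247   0.5031] turn deg [-0.3457 -0.4201  0.1774]
t 5.475 p [0.5263 0.4517 0.043 ] q [ 0.9998 -0.0176  0.0037 -0.0029] F [-0.2835 -0.2916  3.4531] gap 0.044564735592206334 J [ 0.6161  0.5465 -0.0923  0.9225  0.0003 -2.4902]
```

View pics/w2.png

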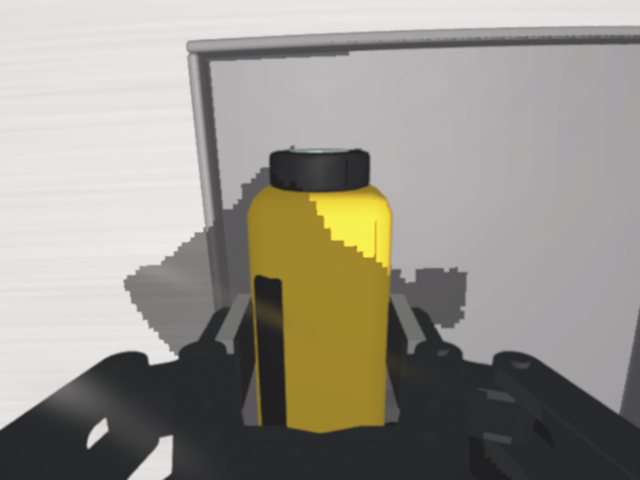

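Request:
servo_tool(
  rows=[
    {"dr": [0, 0, 0], "travel": [0, 0, -0.2], "claw": -1},
    {"dr": [0, 0, 0], "travel": [0, 0.7, 0], "claw": -1},
    {"dr": [0, 0, 0], "travel": [0, 0.7, 0], "claw": -1},
    {"dr": [0, 0, 0], "travel": [0, 0, 0.2], "claw": -1},
    {"dr": [0, 0, 0], "travel": [0, 0, 0], "claw": -1},
  ],
)

```text
time_s: 6.15
tool_pos: [0.525, 0.4362, 0.0431]
tool_rot: [1.0, -0.018, 0.003, -0.002]
ft_force: [-1.7, -3.0, 5.1]
finger_gap: 0.0448
```

Request:
servo_tool(
  rows=[
    {"dr": [0, 0, 0], "travel": [0, 0, 0], "claw": 0.6},
    {"dr": [0, 0, 0], "travel": [0, 0, 0], "claw": 0.6},
    {"dr": [0, 0, 0], "travel": [0, 0, 0], "claw": 0.6},
  ],
)

```text
time_s: 6.52
tool_pos: [0.5253, 0.4375, 0.0421]
tool_rot: [1.0, -0.018, 0.003, -0.003]
ft_force: [0.5, 0.5, 0.4]
finger_gap: 0.0682
```

Run:
```python
from h import *
st();c=shot("wrist","w3");H=hsv(c)
m=(H[...,0]>20)&(H[...,0]<33)&(H[...,1]>150)&(H[...,2]>60)
q=blobs(m,2000)[0].reshape(-1,2);print(q.min(0))
for nm,f in(("L",min),("R",max)):
    pts=np.array([[f(q[q[:,1]==y][:,0]),y] for y in range(230,330)],float)
    W=plane(c,pts,0.044); a=np.polyfit(W[:,0],W[:,1],1); print(nm,np.degrees(np.arctan(a[0])),np.polyval(a,0.52))
```

```text
t 6.525 p [0.5253 0.4375 0.0421] q [ 0.9998 -0.0176  0.0031 -0.0026] F [0.4525 0.4586 0.4125] gap 0.06819601039274242 J [ 0.5997  0.5333 -0.1172  0.9122  0.0007 -2.5066]
[251 186]
L -1.5192584345852893 0.4580105569428795
R -1.4480029897134903 0.4150286516694791
```

View pics/w3.png

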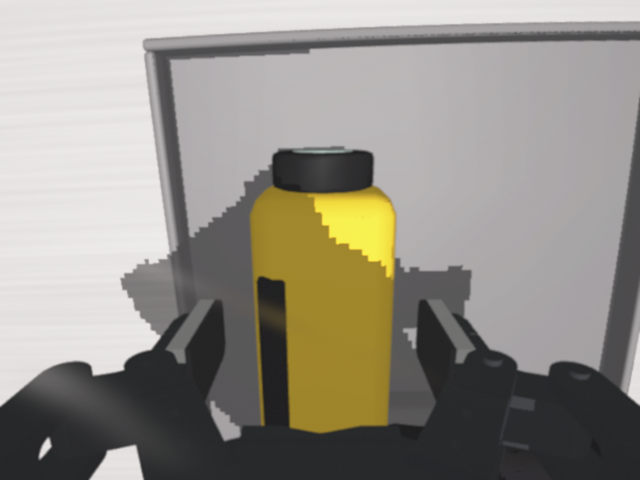

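Request:
servo_tool(
  rows=[
    {"dr": [0, 0, 0], "travel": [0, 0.1, 0], "claw": 0.35},
    {"dr": [0, 0, 0], "travel": [0, 0, 0], "claw": 0.35},
    {"dr": [0, 0, 0], "travel": [-0.2, 0, 0.7], "claw": 0.35},
    {"dr": [0, 0, 0], "travel": [0, 0, 0.6], "claw": 0.35},
    {"dr": [0, 0, 0], "travel": [0, 0, 0], "claw": 0.35},
  ],
)

```text
time_s: 7.2
tool_pos: [0.5224, 0.436, 0.028]
tool_rot: [1.0, -0.018, 0.002, -0.002]
ft_force: [-0.3, -0.5, -0.1]
finger_gap: 0.0575
```

Run:
```python
from h import *
st()
go([0.5226,0.4370,0.030],quat(np.radians(-1.8)))
```

```text
t 7.2 p [0.5224 0.436  0.028 ] q [ 0.9998 -0.0176  0.0022 -0.0019] F [-0.3223 -0.4768 -0.1096] gap 0.057544806973576446 J [ 0.6003  0.5451 -0.1325  0.8873  0.0006 -2.506 ]
shift cm (start axes) [ 0.0161 -0.1056 -0.1977] (end axes) [ 0.0156 -0.1047 -0.1982] turn deg [-0.2256 -0.2517 -0.2215]
```

Good position; close.

Request:
servo_tool(
  rows=[
    {"dr": [0, 0, 0], "travel": [0, 0, 0], "claw": -1},
    {"dr": [0, 0, 0], "travel": [0, 0, 0], "claw": -1},
    {"dr": [0, 0, 0], "travel": [0, 0, 0], "claw": -1},
    {"dr": [0, 0, 0], "travel": [0, 0, 0], "claw": -1},
    {"dr": [0, 0, 0], "travel": [0, 0, -0.3], "claw": -1},
  ],
)

```text
time_s: 7.82
tool_pos: [0.5227, 0.4361, 0.0317]
tool_rot: [1.0, -0.018, 0.003, -0.002]
ft_force: [-0.2, 0.2, -1.6]
finger_gap: 0.0453
```

Run:
```python
from h import *
st();c=shot("wrist","w4")
```

```text
t 7.825 p [0.5227 0.4361 0.0317] q [ 0.9998 -0.0177  0.0025 -0.0021] F [-0.2242  0.2171 -1.6222] gap 0.045284484580773735 J [ 0.6002  0.541  -0.1301  0.8931  0.0006 -2.506 ]
```

View pics/w4.png

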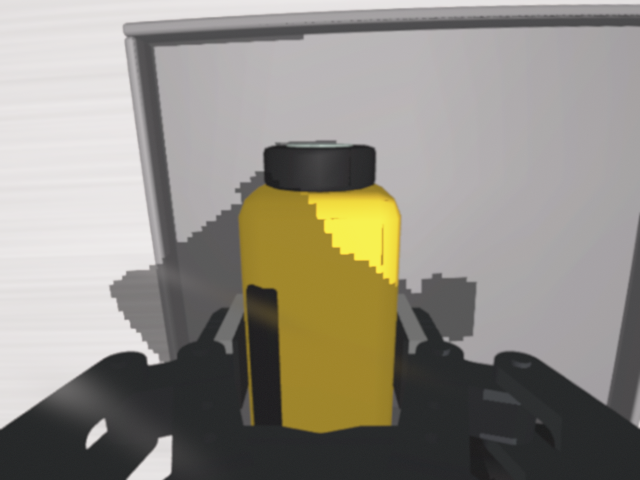

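Request:
servo_tool(
  rows=[
    {"dr": [0, 0, 0], "travel": [0, 0, -2], "claw": -1},
    {"dr": [0, 0, 0], "travel": [0, 0, -4], "claw": -1},
    {"dr": [0, 0, 0], "travel": [0, 0, -6], "claw": -1},
    {"dr": [0, 0, 0], "travel": [0, 0, -6], "claw": -1},
    {"dr": [0, 0, 0], "travel": [0, 0, -6], "claw": -1},
  ],
)

```text
time_s: 8.5
tool_pos: [0.5214, 0.4351, 0.2758]
tool_rot: [1.0, -0.018, 0.004, -0.003]
ft_force: [1.2, 0.8, -2.5]
finger_gap: 0.0454
```

Request:
servo_tool(
  rows=[
    {"dr": [0, 0, 5], "travel": [0, 0, 0], "claw": -1},
    {"dr": [0, 0, 8], "travel": [0, 0, 0], "claw": -1},
    {"dr": [0, 0, 10], "travel": [0, 0, 0], "claw": -1},
    {"dr": [0, 0, 10], "travel": [0, 0, 0], "claw": -1},
    {"dr": [0, 0, 10], "travel": [0, 0, 0], "claw": -1},
  ],
)

```text
time_s: 9.12
tool_pos: [0.5215, 0.4351, 0.2737]
tool_rot: [0.923, -0.386, 0.002, -0.004]
ft_force: [0.7, 0.7, -1.7]
finger_gap: 0.0458
```

Request:
servo_tool(
  rows=[
    {"dr": [0, 0, 10], "travel": [0, 0, 0], "claw": -1},
    {"dr": [0, 0, 10], "travel": [0, 0, 0], "claw": -1},
    {"dr": [0, 0, 10], "travel": [0, 0, 0], "claw": -1},
    {"dr": [0, 0, 10], "travel": [0, 0, 0], "claw": -1},
    {"dr": [0, 0, 10], "travel": [0, 0, 0], "claw": -1},
  ],
)

```text
time_s: 9.75
tool_pos: [0.5215, 0.4351, 0.2737]
tool_rot: [-0.673, 0.739, -0.0, 0.004]
ft_force: [0.0, -0.4, -1.7]
finger_gap: 0.0453
```

Request:
servo_tool(
  rows=[
    {"dr": [0, 0, 10], "travel": [0, 0, 0], "claw": -1},
    {"dr": [0, 0, 10], "travel": [0, 0, 0], "claw": -1},
    {"dr": [0, 0, 10], "travel": [0, 0, 0], "claw": -1},
    {"dr": [0, 0, 10], "travel": [0, 0, 0], "claw": -1},
    {"dr": [0, 0, 10], "travel": [0, 0, 0], "claw": -1},
  ],
)

```text
time_s: 10.38
tool_pos: [0.5214, 0.435, 0.2736]
tool_rot: [-0.298, 0.955, 0.001, 0.004]
ft_force: [0.6, 0.2, -1.2]
finger_gap: 0.0454
```

Request:
servo_tool(
  rows=[
    {"dr": [0, 0, 10], "travel": [0, 0, 0], "claw": -1},
    {"dr": [0, 0, 10], "travel": [0, 0, 0], "claw": -1},
    {"dr": [0, 0, 10], "travel": [0, 0, 0], "claw": -1},
    {"dr": [0, 0, 5], "travel": [0, 0, 0], "claw": -1},
    {"dr": [0, 0, 0], "travel": [0, 0, 0], "claw": -1},
  ],
)

```text
time_s: 11.0
tool_pos: [0.5215, 0.4351, 0.2734]
tool_rot: [-0.0, 1.0, 0.003, 0.003]
ft_force: [0.2, 0.3, -2.5]
finger_gap: 0.0453
```

Run:
```python
from h import *
st();c=shot("wrist","w5");shot("top","t5")
go([0.67,0.204,0.28],quat(np.pi))
```

```text
t 11.0 p [0.5215 0.4351 0.2734] q [-0.0003  1.      0.0027  0.0034] F [ 0.1855  0.2763 -2.5373] gap 0.04528663786029863 J [0.6    0.3577 0.1324 1.3369 0.0005 0.5994]
shift cm (start axes) [-14.8267 -23.1313  -0.7235] (end axes) [-14.8461 -23.1196  -0.7005] turn deg [0.3033 0.3837 0.0599]
```

View pics/w5.png

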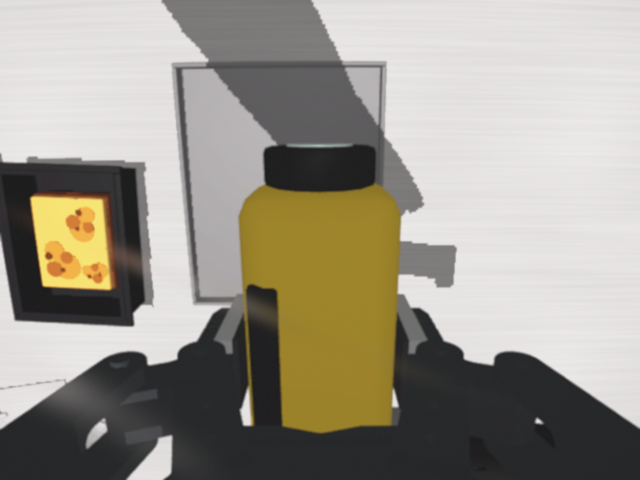

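View pics/t5.png

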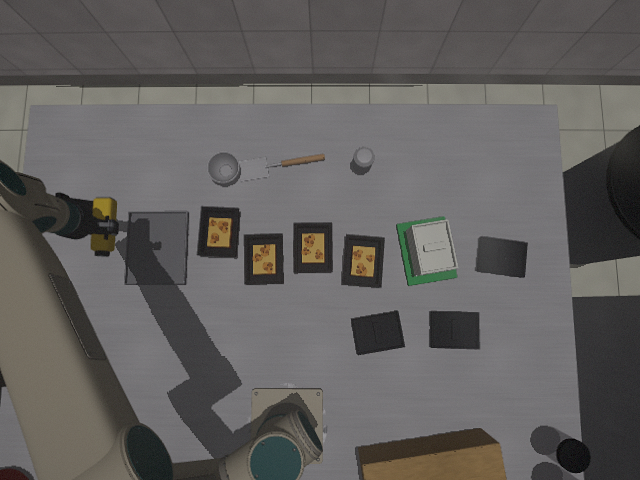

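Request:
servo_tool(
  rows=[
    {"dr": [0.3, 0.4, 0], "travel": [-2, -3.1, 0], "claw": -1},
    {"dr": [0, 0, 0], "travel": [-3.2, -5, 0], "claw": -1},
    {"dr": [0, 0, 0], "travel": [-3.2, -5, 0], "claw": -1},
    {"dr": [0, 0, 0], "travel": [-3.2, -5, 0], "claw": -1},
    {"dr": [0, 0, 0], "travel": [-3.2, -5, 0], "claw": -1},
  ],
)

```text
time_s: 11.72
tool_pos: [0.6704, 0.2026, 0.2726]
tool_rot: [-0.0, 1.0, -0.0, -0.0]
ft_force: [0.2, 0.4, -2.2]
finger_gap: 0.0451
```

Request:
servo_tool(
  rows=[
    {"dr": [0, -5, 0], "travel": [0, 0, 0], "claw": -1},
    {"dr": [0, -10, 0], "travel": [0, 0, 0], "claw": -1},
    {"dr": [0, -10, 0], "travel": [0, 0, 0], "claw": -1},
    {"dr": [0, -10, 0], "travel": [0, 0, 0], "claw": -1},
    {"dr": [0, -10, 0], "travel": [0, 0, 0], "claw": -1},
  ],
)

```text
time_s: 12.35
tool_pos: [0.6689, 0.2041, 0.2736]
tool_rot: [-0.0, 0.923, -0.0, 0.385]
ft_force: [0.2, 0.2, -2.8]
finger_gap: 0.0452
```

```bash
cat >> h.py <<'E'
def foods(c):
    H=hsv(c); m=(H[...,0]>5)&(H[...,0]<30)&(H[...,1]>110)&(H[...,2]>90)
    for k in blobs(m,100): print("warm",cv2.boundingRect(k),rect(c,k,0.033))
def lens():
    s=readout.observe();R=Ro.from_quat(s["tool_rot"]);return s["tool_pos"]+R.apply([0.064,0,0.004]),R.as_matrix()[:,0]
def aim(food,d=0.1,pitch=45):
    food=np.array(food);R=quat(np.pi)*Ro.from_euler('y',-pitch,degrees=True)
    l=food-d*R.as_matrix()[:,0]; p=l-R.apply([0.064,0,0.004]); print("TCP target",p); go(p,R)
    L,x=lens(); rel=Ro.from_quat(readout.observe()["tool_rot"]).inv().apply(food-L); print("food rel lens (tool axes)",rel)
E
python3 - <<'E'
from h import *
st();c=shot("top");foods(c);aim([0.5565,0.2045,0.033]);shot("side","s6")
E
```

```text
t 12.35 p [0.6689 0.2041 0.2736] q [-0.0004  0.9228 -0.0001  0.3852] F [ 0.2275  0.1615 -2.7863] gap 0.045234836745388564 J [ 0.2806  0.0259 -0.5137  0.2603 -0.1981  0.1991]
warm (183, 139, 22, 40) (array([0.7832, 0.2822]), (116.6, 64.5), 14.6)
warm (223, 218, 9, 29) (array([0.5575, 0.1817]), (85.4, 20.0), -3.26)
warm (253, 244, 23, 31) (array([0.4774, 0.069 ]), (87.7, 65.1), 1.45)
warm (302, 233, 23, 30) (array([ 0.5119, -0.0751]), (86.8, 64.8), 0.57)
warm (351, 246, 24, 31) (array([ 0.4726, -0.2216]), (88.0, 66.0), -3.89)
warm (362, 444, 144, 36) (array([-0.0864, -0.4129]), (396.1, 92.9), -89.96)
TCP target [0.6696 0.2045 0.1518]
shift cm (start axes) [7.0953 0.2605 8.5397] (end axes) [7.1436 0.2117 8.5007] turn deg [-0.1173 -0.3178  0.2526]
food rel lens (tool axes) [0.1709 0.0033 0.0863]
```

View pics/s6.png

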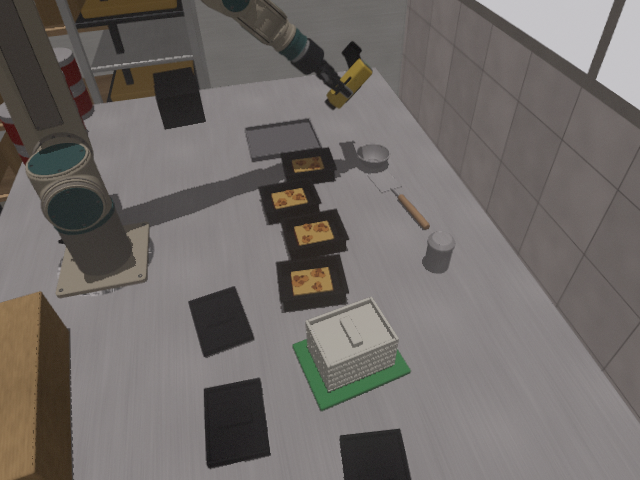

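Request:
servo_tool(
  rows=[
    {"dr": [0, 0, 0], "travel": [1.8, 0.05, 2.1], "claw": -1},
    {"dr": [0, 0, 0], "travel": [1.8, 0.05, 2.1], "claw": -1},
    {"dr": [0, 0, 0], "travel": [1.8, 0.05, 2.1], "claw": -1},
    {"dr": [0, -0.3, 0], "travel": [1.7, 0.05, 2.2], "claw": -1},
    {"dr": [0, 0, 0], "travel": [0, 0, 0], "claw": -1},
  ],
)

```text
time_s: 13.08
tool_pos: [0.6796, 0.206, 0.1594]
tool_rot: [-0.0, 0.924, -0.001, 0.381]
ft_force: [-0.8, 0.5, -3.1]
finger_gap: 0.045
```

Run:
```python
from h import *
st();c=shot("side");aim([0.5565,0.2045,0.033]);g=c["img"][40:220,240:440];cv2.imwrite("pics/s7.png",cv2.resize(g,(800,720)[:1]+(600,) if 0 else (660,594))[:,:,::-1])
L,x=lens();print(proj(c,[L,L+.1*x]))
c=shot("wrist","w7")
```

```text
t 13.075 p [0.6796 0.206  0.1594] q [-0.0002  0.9244 -0.001   0.3815] F [-0.7675  0.454  -3.0922] gap 0.04500568311899045 J [ 0.2783  0.1898 -0.6111  0.007  -0.1966  0.1987]
TCP target [0.6696 0.2045 0.1518]
shift cm (start axes) [ 1.4953 -0.184  -0.0827] (end axes) [ 1.4954 -0.1844 -0.08  ] turn deg [-0.0483  0.1089  0.0184]
food rel lens (tool axes) [ 0.115  -0.0018 -0.0011]
[[335.1111 136.5617]
 [311.5755 160.9765]]
```

View pics/s7.png

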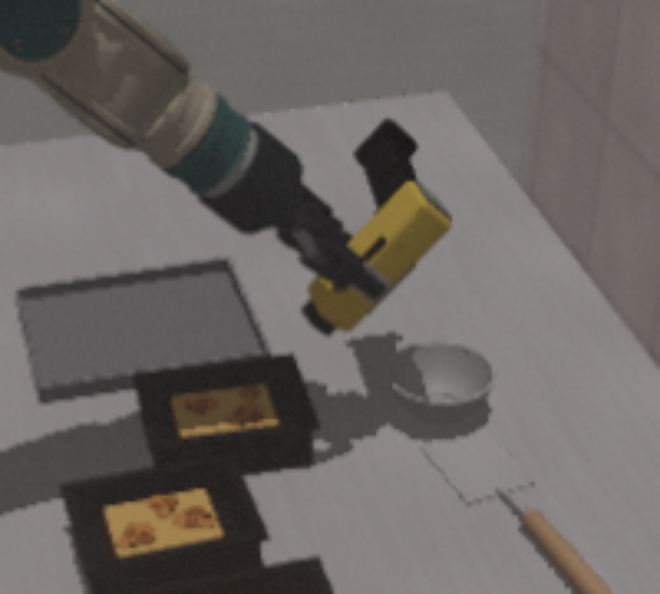

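View pics/w7.png

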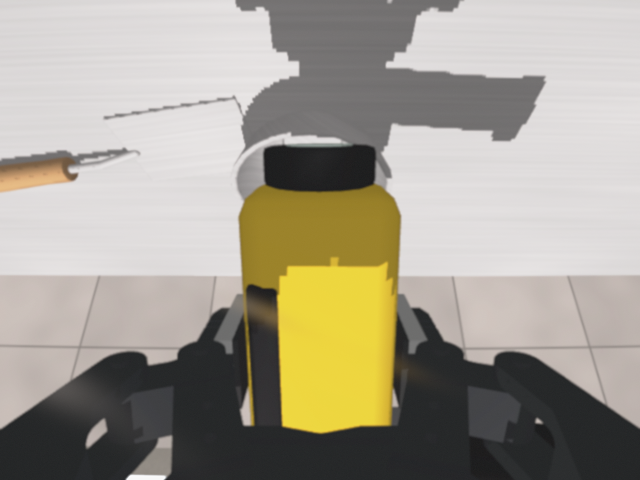

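Request:
servo_tool(
  rows=[
    {"dr": [0, 0, 0], "travel": [0.8, -0.2, 0], "claw": -1},
    {"dr": [0, 0, 0], "travel": [0, 0, 0], "claw": -1},
    {"dr": [0, 0, 0], "travel": [0, 0, 0], "claw": -1},
    {"dr": [0, 0, 0], "travel": [0, 0, 0], "claw": -1},
    {"dr": [0, 0, 0], "travel": [0, 0, 0], "claw": -1},
  ],
)

```text
time_s: 13.8
tool_pos: [0.6739, 0.2043, 0.1564]
tool_rot: [0.0, 0.923, -0.0, 0.385]
ft_force: [-0.3, -0.1, -1.5]
finger_gap: 0.0455
```

Request:
servo_tool(
  rows=[
    {"dr": [0, 0, 0], "travel": [0, 0, 0], "claw": -1},
    {"dr": [0, 0, 0], "travel": [0, 0, 0], "claw": -1},
    {"dr": [0, 0, 0], "travel": [0, 0, 0], "claw": -1},
    {"dr": [0, 0, 0], "travel": [0, 0, 0], "claw": -1},
    {"dr": [0, 0, 0], "travel": [0, 0, 0], "claw": -1},
  ],
)

```text
time_s: 14.42
tool_pos: [0.6738, 0.2042, 0.1561]
tool_rot: [0.0, 0.923, -0.0, 0.385]
ft_force: [0.7, 0.7, -2.9]
finger_gap: 0.0453
```

Request:
servo_tool(
  rows=[
    {"dr": [0, 0, 0], "travel": [0, 0, 0], "claw": -1},
    {"dr": [0, 0, 0], "travel": [0, 0, 0], "claw": -1},
  ],
)

```text
time_s: 14.68
tool_pos: [0.6738, 0.2042, 0.1561]
tool_rot: [0.0, 0.923, -0.0, 0.385]
ft_force: [1.3, 0.3, -1.7]
finger_gap: 0.0455
```

Run:
```python
from h import *
st();aim([0.5565,0.2045,0.033]);c=shot("top");foods(c)
aim([0.4772,0.069,0.033])
```

```text
t 14.675 p [0.6738 0.2042 0.1561] q [ 0.0002  0.923  -0.0002  0.3848] F [ 1.2798  0.3298 -1.7031] gap 0.04550933361626869 J [ 0.2782  0.1851 -0.6318 -0.0164 -0.1968  0.1986]
TCP target [0.6696 0.2045 0.1518]
shift cm (start axes) [0.6018 0.0347 0.0105] (end axes) [0.6018 0.0348 0.0133] turn deg [-0.0299  0.2596 -0.0085]
food rel lens (tool axes) [ 0.106   0.0003 -0.0006]
warm (198, 154, 19, 36) (array([0.7427, 0.2479]), (108.5, 53.3), 5.51)
warm (252, 244, 24, 31) (array([0.4778, 0.0702]), (87.0, 68.4), 2.82)
warm (302, 233, 23, 30) (array([ 0.5119, -0.0751]), (86.8, 64.8), 0.57)
warm (351, 246, 24, 31) (array([ 0.4728, -0.2216]), (87.6, 66.0), -3.89)
warm (363, 444, 143, 36) (array([-0.0864, -0.4142]), (393.5, 92.8), -89.97)
TCP target [0.5903 0.069  0.1518]
shift cm (start axes) [  6.1813 -13.5183  -5.6164] (end axes) [  6.2088 -13.5145  -5.5951] turn deg [-0.029   0.2601 -0.0089]
food rel lens (tool axes) [ 0.1618 -0.1352 -0.0569]
```

Request:
servo_tool(
  rows=[
    {"dr": [0, 0, 0], "travel": [1.1, -2.7, -1.1], "claw": -1},
    {"dr": [0, 0, 0], "travel": [1.7, -4, -1.7], "claw": -1},
    {"dr": [0, 0, 0], "travel": [1.8, -4, -1.8], "claw": -1},
    {"dr": [0, 0.2, 0], "travel": [1.1, -2.8, -1.1], "claw": -1},
    {"dr": [0, 0, 0], "travel": [0, 0, 0], "claw": -1},
  ],
)

```text
time_s: 15.35
tool_pos: [0.5915, 0.0674, 0.1551]
tool_rot: [0.002, 0.924, -0.001, 0.383]
ft_force: [-0.2, -0.5, -2.3]
finger_gap: 0.0452
```

Request:
servo_tool(
  rows=[
    {"dr": [0, 0, 0], "travel": [0, 0, 0], "claw": -1},
    {"dr": [0, 0, 0], "travel": [0, 0, 0], "claw": -1},
  ],
)

```text
time_s: 15.6
tool_pos: [0.594, 0.0699, 0.1564]
tool_rot: [-0.0, 0.923, 0.0, 0.384]
ft_force: [-0.2, -0.2, -2.2]
finger_gap: 0.0453
```

Run:
```python
from h import *
c=shot("top");foods(c);c=shot("side");foods(c);aim([0.4772,0.0695,0.033])
```

```text
warm (207, 217, 25, 30) (array([0.558 , 0.2055]), (87.4, 67.4), -2.41)
warm (248, 183, 18, 37) (array([0.6519, 0.0957]), (110.5, 51.4), 1.29)
warm (302, 233, 23, 30) (array([ 0.5119, -0.0751]), (86.8, 64.8), 0.57)
warm (351, 246, 24, 31) (array([ 0.4729, -0.2216]), (87.3, 65.4), -4.8)
warm (363, 444, 143, 36) (array([-0.0864, -0.4142]), (393.5, 92.8), -89.97)
warm (7, 364, 31, 79) (array([-0.1075, -0.3819]), (161.4, 55.3), -79.51)
warm (291, 267, 42, 28) (array([ 0.4712, -0.222 ]), (87.4, 68.2), -4.76)
warm (292, 157, 25, 16) (array([0.5466, 0.2092]), (68.6, 64.2), -2.84)
warm (294, 221, 40, 25) (array([ 0.5099, -0.0733]), (87.1, 68.9), 1.15)
warm (326, 125, 35, 34) (array([0.6935, 0.2982]), (174.4, 79.4), 46.71)
TCP target [0.5903 0.0695 0.1518]
shift cm (start axes) [ 0.5395 -0.0488  0.0592] (end axes) [ 0.5394 -0.0491  0.06  ] turn deg [0.0233 0.0829 0.0379]
food rel lens (tool axes) [ 0.1054 -0.0004  0.0004]
```

Request:
servo_tool(
  rows=[
    {"dr": [0, 0, 0], "travel": [0, 0, 0], "claw": -1},
    {"dr": [0, 0, 0], "travel": [0, 0, 0], "claw": -1},
    {"dr": [0, 0, 0], "travel": [0, 0, 0], "claw": -1},
    {"dr": [0, 0, 0], "travel": [0, 0, 0], "claw": -1},
    {"dr": [0, 0, 0], "travel": [0, 0, 0], "claw": -1},
  ],
)

```text
time_s: 16.32
tool_pos: [0.5931, 0.0692, 0.1558]
tool_rot: [0.0, 0.924, -0.0, 0.383]
ft_force: [-0.1, -0.9, -1.8]
finger_gap: 0.0452
```

Request:
servo_tool(
  rows=[
    {"dr": [0, 0, 0], "travel": [0, 0, 0], "claw": -1},
    {"dr": [0, 0, 0], "travel": [0, 0, 0], "claw": -1},
    {"dr": [0, 0, 0], "travel": [0, 0, 0], "claw": -1},
    {"dr": [0, 0, 0], "travel": [0, 0, 0], "claw": -1},
    {"dr": [0, 0, 0], "travel": [0, 0, 0], "claw": -1},
  ],
)

```text
time_s: 16.95
tool_pos: [0.5931, 0.0692, 0.1558]
tool_rot: [0.0, 0.924, -0.0, 0.383]
ft_force: [1.2, 1.2, -2.6]
finger_gap: 0.0451
```

Run:
```python
from h import *
c=shot("side","s8");aim([0.4772,0.0695,0.033]);c=shot("top");foods(c)
aim([0.5111,-0.0745,0.033])
```

```text
TCP target [0.5903 0.0695 0.1518]
shift cm (start axes) [0.4811 0.0308 0.0866] (end axes) [0.481  0.0308 0.0872] turn deg [-0.0295  0.0616 -0.0075]
food rel lens (tool axes) [0.1048 0.0003 0.0007]
warm (207, 217, 25, 30) (array([0.558 , 0.2055]), (87.4, 67.4), -2.46)
warm (248, 183, 19, 37) (array([0.6512, 0.0933]), (109.9, 52.4), 4.21)
warm (302, 233, 23, 30) (array([ 0.5119, -0.0751]), (86.8, 64.8), 0.57)
warm (351, 246, 24, 31) (array([ 0.4728, -0.2215]), (87.6, 65.8), -3.89)
warm (363, 444, 143, 36) (array([-0.0864, -0.4142]), (393.5, 92.8), -89.97)
TCP target [ 0.6242 -0.0745  0.1518]
shift cm (start axes) [ -1.9134 -14.3701   2.4945] (end axes) [ -1.9148 -14.3715   2.4854] turn deg [-0.0282  0.0612 -0.0049]
food rel lens (tool axes) [ 0.0809 -0.1437  0.0248]
```

View pics/s8.png

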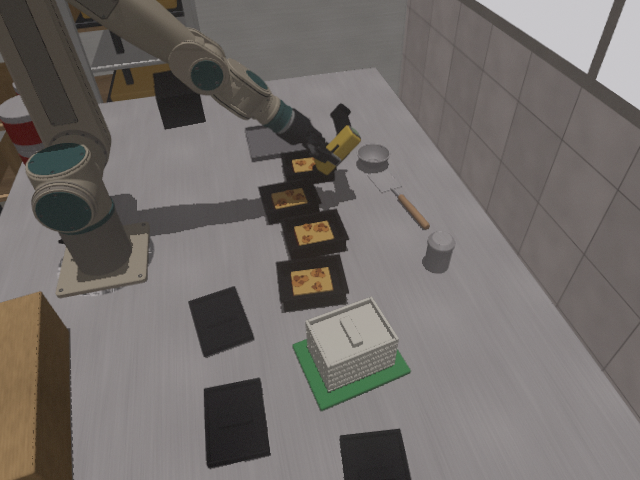

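Box 2 was held, unmoved (food at (290,198)). Next box 3.

Request:
servo_tool(
  rows=[
    {"dr": [0, 0, 0], "travel": [-0.5, -2.7, 0.4], "claw": -1},
    {"dr": [0, 0, 0], "travel": [-0.7, -4.4, 0.8], "claw": -1},
    {"dr": [0, 0, 0], "travel": [-0.7, -4.4, 0.8], "claw": -1},
    {"dr": [0, 0, 0], "travel": [-0.4, -2.9, 0.5], "claw": -1},
    {"dr": [0, 0, 0], "travel": [0, 0, 0], "claw": -1},
  ],
)

```text
time_s: 17.68
tool_pos: [0.6282, -0.0775, 0.1553]
tool_rot: [0.002, 0.923, -0.001, 0.384]
ft_force: [0.1, 1.5, -1.8]
finger_gap: 0.0454
```

Request:
servo_tool(
  rows=[
    {"dr": [0, 0, 0], "travel": [0, 0, 0], "claw": -1},
    {"dr": [0, 0, 0], "travel": [0, 0, 0], "claw": -1},
  ],
)

```text
time_s: 17.92
tool_pos: [0.6264, -0.0737, 0.154]
tool_rot: [-0.0, 0.924, 0.0, 0.383]
ft_force: [0.2, 0.7, -2.3]
finger_gap: 0.0451
```

Run:
```python
from h import *
aim([0.5111,-0.0745,0.033]);c=shot("side","s9");foods(c)
```

```text
TCP target [ 0.6242 -0.0745  0.1518]
shift cm (start axes) [ 0.3095 -0.0807  0.001 ] (end axes) [ 0.3094 -0.0809  0.0011] turn deg [0.0386 0.0095 0.0288]
food rel lens (tool axes) [ 0.1031 -0.0007 -0.    ]
warm (271, 188, 37, 21) (array([0.4751, 0.0721]), (87.5, 67.5), 2.21)
warm (291, 267, 42, 28) (array([ 0.4712, -0.222 ]), (87.4, 68.1), -4.76)
warm (298, 228, 36, 18) (array([ 0.5093, -0.0831]), (84.9, 49.3), 1.15)
warm (355, 156, 38, 36) (array([0.7343, 0.1156]), (155.9, 76.2), 42.53)
```

Request:
servo_tool(
  rows=[
    {"dr": [0, 0, 0], "travel": [0, 0, 0], "claw": -1},
    {"dr": [0, 0, 0], "travel": [0, 0, 0], "claw": -1},
    {"dr": [0, 0, 0], "travel": [0, 0, 0], "claw": -1},
    {"dr": [0, 0, 0], "travel": [0, 0, 0], "claw": -1},
    {"dr": [0, 0, 0], "travel": [0, 0, 0], "claw": -1},
  ],
)

```text
time_s: 18.6
tool_pos: [0.627, -0.0749, 0.1545]
tool_rot: [0.0, 0.924, -0.0, 0.383]
ft_force: [0.3, -0.4, -2.1]
finger_gap: 0.0455
```

Request:
servo_tool(
  rows=[
    {"dr": [0, 0, 0], "travel": [0, 0, 0], "claw": -1},
    {"dr": [0, 0, 0], "travel": [0, 0, 0], "claw": -1},
    {"dr": [0, 0, 0], "travel": [0, 0, 0], "claw": -1},
    {"dr": [0, 0, 0], "travel": [0, 0, 0], "claw": -1},
    {"dr": [0, 0, 0], "travel": [0, 0, 0], "claw": -1},
  ],
)

```text
time_s: 19.23
tool_pos: [0.627, -0.0748, 0.1545]
tool_rot: [0.0, 0.924, -0.0, 0.383]
ft_force: [-0.6, 0.1, -2.1]
finger_gap: 0.0455
```

Run:
```python
from h import *
c=shot("side","s9");foods(c);aim([0.5111,-0.0745,0.033]);c=shot("top","t9");foods(c)
aim([0.4722,-0.221,0.033])
```

```text
warm (271, 188, 37, 21) (array([0.4754, 0.0722]), (88.2, 67.4), 2.44)
warm (291, 267, 42, 28) (array([ 0.4711, -0.222 ]), (87.6, 68.3), -4.76)
warm (297, 232, 37, 14) (array([ 0.5095, -0.087 ]), (84.7, 41.4), 1.15)
warm (356, 156, 38, 37) (array([0.7341, 0.1153]), (159.8, 76.4), 42.54)
TCP target [ 0.6242 -0.0745  0.1518]
shift cm (start axes) [ 0.3844  0.0328 -0.0067] (end axes) [ 0.3844  0.0329 -0.0063] turn deg [-0.0291  0.0607 -0.0096]
food rel lens (tool axes) [ 0.1038  0.0003 -0.0002]
warm (207, 217, 25, 30) (array([0.558 , 0.2055]), (87.4, 67.4), -2.46)
warm (253, 244, 23, 31) (array([0.4774, 0.0691]), (87.7, 65.0), 1.45)
warm (304, 171, 17, 37) (array([ 0.6897, -0.0709]), (111.6, 48.5), 0.24)
warm (351, 246, 24, 31) (array([ 0.4729, -0.2216]), (87.3, 65.4), -4.8)
warm (363, 444, 143, 36) (array([-0.0864, -0.4142]), (393.5, 92.8), -89.96)
TCP target [ 0.5853 -0.221   0.1518]
shift cm (start axes) [  3.1321 -14.6215  -2.7529] (end axes) [  3.1371 -14.6197  -2.7565] turn deg [-0.0276  0.0625 -0.0077]
food rel lens (tool axes) [ 0.1313 -0.1462 -0.0277]
```

View pics/s9.png

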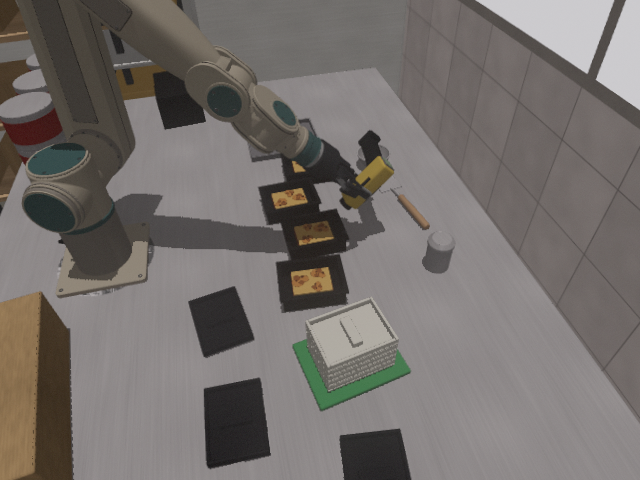

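Request:
servo_tool(
  rows=[
    {"dr": [0, 0, 0], "travel": [0.5, -2.8, -0.5], "claw": -1},
    {"dr": [0, 0, 0], "travel": [1.0, -4.5, -0.9], "claw": -1},
    {"dr": [0, 0, 0], "travel": [1.0, -4.5, -0.9], "claw": -1},
    {"dr": [0, 0, 0], "travel": [0.4, -2.8, -0.5], "claw": -1},
    {"dr": [0, 0, 0], "travel": [0, 0, 0], "claw": -1},
  ],
)

```text
time_s: 19.95
tool_pos: [0.5869, -0.2237, 0.1546]
tool_rot: [0.002, 0.923, -0.002, 0.384]
ft_force: [0.8, 0.2, -2.6]
finger_gap: 0.0452
```

Request:
servo_tool(
  rows=[
    {"dr": [0, 0, 0], "travel": [0, 0, 0], "claw": -1},
    {"dr": [0, 0, 0], "travel": [0, 0, 0], "claw": -1},
  ],
)

```text
time_s: 20.2
tool_pos: [0.5865, -0.2195, 0.1534]
tool_rot: [-0.0, 0.924, 0.0, 0.383]
ft_force: [0.4, -0.5, -2.2]
finger_gap: 0.0453
```

Run:
```python
from h import *
aim([0.4722,-0.221,0.033]);c=shot("side","s10");foods(c)
```

```text
TCP target [ 0.5853 -0.221   0.1518]
shift cm (start axes) [ 0.1963 -0.1512  0.0275] (end axes) [ 0.1962 -0.1513  0.0277] turn deg [0.053  0.0281 0.0271]
food rel lens (tool axes) [ 0.102  -0.0014  0.0002]
warm (292, 268, 41, 27) (array([ 0.4707, -0.2239]), (86.4, 64.6), -4.78)
warm (292, 156, 32, 16) (array([0.5561, 0.2088]), (87.6, 64.6), -2.3)
warm (294, 224, 40, 22) (array([ 0.5099, -0.0733]), (87.1, 68.9), 1.15)
warm (356, 199, 43, 41) (array([ 0.6819, -0.0641]), (134.6, 79.5), 34.21)
```

Request:
servo_tool(
  rows=[
    {"dr": [0, 0, 0], "travel": [0, 0, 0], "claw": -1},
    {"dr": [0, 0, 0], "travel": [0, 0, 0], "claw": -1},
    {"dr": [0, 0, 0], "travel": [0, 0, 0], "claw": -1},
    {"dr": [0, 0, 0], "travel": [0, 0, 0], "claw": -1},
    {"dr": [0, 0, 0], "travel": [0, 0, 0], "claw": -1},
  ],
)

```text
time_s: 20.88
tool_pos: [0.5866, -0.2209, 0.1538]
tool_rot: [0.0, 0.924, -0.0, 0.383]
ft_force: [-0.6, -0.1, -2.9]
finger_gap: 0.0451
```

Request:
servo_tool(
  rows=[
    {"dr": [0, 0, 0], "travel": [0, 0, 0], "claw": -1},
    {"dr": [0, 0, 0], "travel": [0, 0, 0], "claw": -1},
    {"dr": [0, 0, 0], "travel": [0, 0, 0], "claw": -1},
    {"dr": [0, 0, 0], "travel": [0, 0, 0], "claw": -1},
    {"dr": [0, 0, 0], "travel": [0, 0, 0], "claw": -1},
  ],
)

```text
time_s: 21.5
tool_pos: [0.5866, -0.2208, 0.1537]
tool_rot: [0.0, 0.924, -0.0, 0.383]
ft_force: [-0.9, -1.3, -2.0]
finger_gap: 0.0451
```

Run:
```python
from h import *
st();aim([0.4722,-0.221,0.033]);c=shot("top","t10");foods(c);shot("side","s10");shot("wrist","w10")
```

```text
t 21.5 p [ 0.5866 -0.2208  0.1537] q [ 0.0001  0.9237 -0.0002  0.3832] F [-0.9462 -1.3043 -2.0042] gap 0.04507385216942997 J [-0.6539  0.0735 -0.7521  0.073   0.4447 -0.496 ]
TCP target [ 0.5853 -0.221   0.1518]
shift cm (start axes) [ 0.2301 -0.0219  0.0463] (end axes) [ 0.2301 -0.0219  0.0465] turn deg [-0.0275  0.06   -0.0056]
food rel lens (tool axes) [ 0.1023 -0.0002  0.0003]
warm (207, 217, 25, 30) (array([0.5579, 0.2055]), (87.4, 67.5), -2.82)
warm (253, 244, 23, 31) (array([0.4774, 0.069 ]), (87.7, 65.0), 1.45)
warm (302, 233, 23, 30) (array([ 0.5119, -0.0751]), (86.8, 64.8), 0.57)
warm (359, 186, 18, 37) (array([ 0.6441, -0.238 ]), (111.9, 50.1), -2.84)
warm (363, 444, 143, 36) (array([-0.0864, -0.4142]), (393.5, 92.8), -89.96)
```

View pics/s10.png

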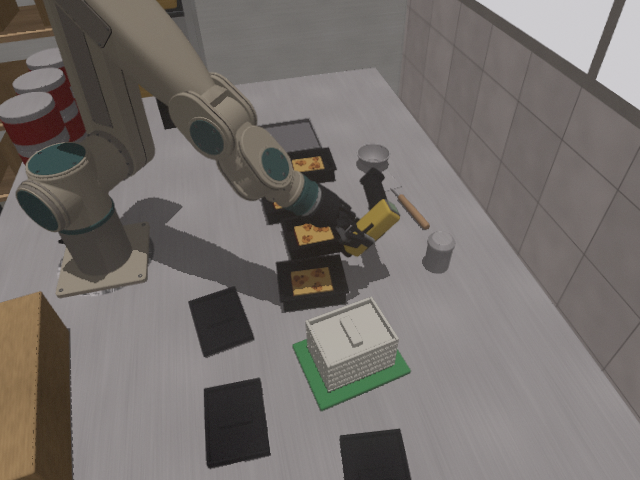

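View pics/t10.png

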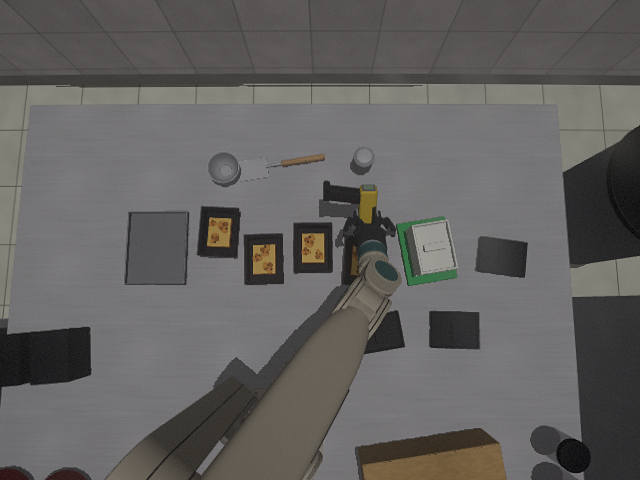

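Request:
servo_tool(
  rows=[
    {"dr": [0, 0, 0], "travel": [-2, 0, -2], "claw": -1},
    {"dr": [0, 0, 0], "travel": [-4, 0, -4], "claw": -1},
    {"dr": [0, 0, 0], "travel": [-3.5, 0, -3.5], "claw": -1},
    {"dr": [0, 10, 0], "travel": [0, 0, 0], "claw": -1},
    {"dr": [0, 10, 0], "travel": [0, 0, 0], "claw": -1},
  ],
)

```text
time_s: 22.28
tool_pos: [0.5861, -0.2211, 0.2903]
tool_rot: [0.0, 0.976, -0.001, 0.216]
ft_force: [1.7, -0.6, -2.0]
finger_gap: 0.0451
```

Request:
servo_tool(
  rows=[
    {"dr": [0, 10, 0], "travel": [0, 0, 0], "claw": -1},
    {"dr": [0, 10, 0], "travel": [0, 0, 0], "claw": -1},
    {"dr": [0, 5, 0], "travel": [0, 0, 0], "claw": -1},
    {"dr": [0, 0, 0], "travel": [0, 0, 0], "claw": -1},
  ],
)

```text
time_s: 22.78
tool_pos: [0.5884, -0.2208, 0.2872]
tool_rot: [-0.0, 1.0, 0.0, 0.001]
ft_force: [0.2, 0.7, -2.1]
finger_gap: 0.0451
```

Run:
```python
from h import *
st();go([0.5227,0.4361,0.29],quat(np.pi));c=shot("wrist","w11");c=shot("top");foods(c)
v=c["img"].astype(int);m=(v.max(2)<105)&(v.max(2)>60)
m[:, :105]=0;m[:,193:]=0;m[:200]=0;m[300:]=0
for k in blobs(m,500): print(cv2.boundingRect(k),rect(c,k,0.018))
```

```text
t 22.775 p [ 0.5884 -0.2208  0.2872] q [-0.0003  1.      0.0001  0.001 ] F [ 0.2473  0.7213 -2.0609] gap 0.04507833467127459 J [-0.4623  0.2656  0.037   1.3404  0.0012 -0.4629]
shift cm (start axes) [ 6.5315 65.694  -0.2732] (end axes) [ 6.569  65.6902 -0.2773] turn deg [0.0153 0.117  0.0322]
warm (207, 217, 25, 30) (array([0.558 , 0.2055]), (87.3, 67.4), -2.46)
warm (253, 244, 23, 31) (array([0.4774, 0.0691]), (87.7, 65.0), 1.45)
warm (363, 444, 143, 36) (array([-0.0864, -0.4142]), (393.5, 92.8), -89.96)
(124, 210, 66, 75) (array([0.5149, 0.3958]), (224.3, 190.1), 0.31)
```

View pics/w11.png

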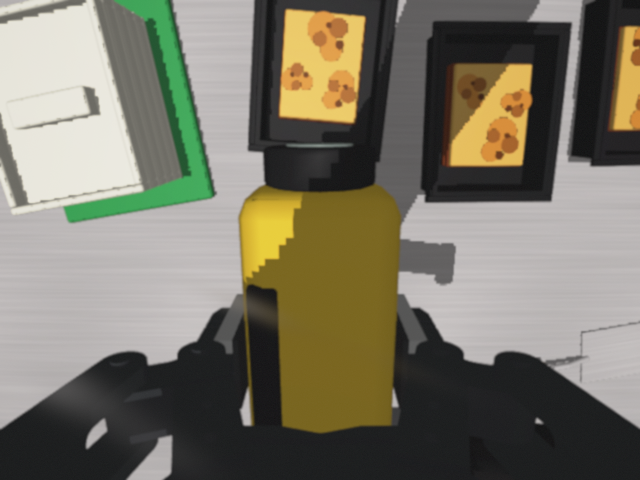

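Request:
servo_tool(
  rows=[
    {"dr": [0, 0, 0], "travel": [0.3, 3, 0], "claw": -1},
    {"dr": [0, 0, 0], "travel": [0.6, 6, 0], "claw": -1},
    {"dr": [0, 0, 0], "travel": [0.6, 6, 0], "claw": -1},
    {"dr": [0, 0, 0], "travel": [0.6, 6, 0], "claw": -1},
    {"dr": [0, 0, 0], "travel": [0.6, 6, 0], "claw": -1},
  ],
)

```text
time_s: 23.5
tool_pos: [0.5582, 0.0507, 0.2884]
tool_rot: [0.001, 1.0, 0.0, 0.002]
ft_force: [1.8, -0.2, -1.2]
finger_gap: 0.0453
```

Request:
servo_tool(
  rows=[
    {"dr": [0, 0, 0], "travel": [0.6, 6, 0], "claw": -1},
    {"dr": [0, 0, 0], "travel": [0.6, 6, 0], "claw": -1},
    {"dr": [0, 0, 0], "travel": [0.6, 6, 0], "claw": -1},
    {"dr": [0, 0, 0], "travel": [0.6, 6, 0], "claw": -1},
    {"dr": [0, 0, 0], "travel": [0.6, 6, 0], "claw": -1},
  ],
)

```text
time_s: 24.12
tool_pos: [0.5286, 0.3504, 0.2885]
tool_rot: [0.001, 1.0, 0.001, 0.001]
ft_force: [1.9, -0.2, -1.5]
finger_gap: 0.0453
```

Request:
servo_tool(
  rows=[
    {"dr": [0, 0, 0], "travel": [0.6, 6, 0], "claw": -1},
    {"dr": [0, 0, 0], "travel": [0.2, 2.7, 0], "claw": -1},
    {"dr": [0, 0, -5], "travel": [0, 0, 0], "claw": -1},
    {"dr": [0, 0, -9], "travel": [0, 0, 0], "claw": -1},
    {"dr": [0, 0, -10], "travel": [0, 0, 0], "claw": -1},
  ],
)

```text
time_s: 24.75
tool_pos: [0.521, 0.4355, 0.2882]
tool_rot: [-0.21, 0.978, 0.0, 0.001]
ft_force: [0.3, 0.5, -2.4]
finger_gap: 0.0451
```

Request:
servo_tool(
  rows=[
    {"dr": [0, 0, -10], "travel": [0, 0, 0], "claw": -1},
    {"dr": [0, 0, -10], "travel": [0, 0, 0], "claw": -1},
    {"dr": [0, 0, -10], "travel": [0, 0, 0], "claw": -1},
    {"dr": [0, 0, -10], "travel": [0, 0, 0], "claw": -1},
    {"dr": [0, 0, -10], "travel": [0, 0, 0], "claw": -1},
  ],
)

```text
time_s: 25.38
tool_pos: [0.5213, 0.4352, 0.2883]
tool_rot: [-0.604, 0.797, -0.0, 0.001]
ft_force: [0.2, 1.0, -1.7]
finger_gap: 0.0454
```

Request:
servo_tool(
  rows=[
    {"dr": [0, 0, -10], "travel": [0, 0, 0], "claw": -1},
    {"dr": [0, 0, -10], "travel": [0, 0, 0], "claw": -1},
    {"dr": [0, 0, -10], "travel": [0, 0, 0], "claw": -1},
    {"dr": [0, 0, -10], "travel": [0, 0, 0], "claw": -1},
    {"dr": [0, 0, -10], "travel": [0, 0, 0], "claw": -1},
  ],
)

```text
time_s: 26.0
tool_pos: [0.5213, 0.4353, 0.2884]
tool_rot: [0.884, -0.468, 0.001, -0.001]
ft_force: [0.1, 0.5, -1.9]
finger_gap: 0.0455
```

Request:
servo_tool(
  rows=[
    {"dr": [0, 0, -10], "travel": [0, 0, 0], "claw": -1},
    {"dr": [0, 0, -10], "travel": [0, 0, 0], "claw": -1},
    {"dr": [0, 0, -10], "travel": [0, 0, 0], "claw": -1},
    {"dr": [0, 0, -10], "travel": [0, 0, 0], "claw": -1},
    {"dr": [0, 0, -10], "travel": [0, 0, 0], "claw": -1},
  ],
)

```text
time_s: 26.62
tool_pos: [0.5213, 0.4354, 0.2884]
tool_rot: [0.999, -0.05, 0.001, -0.001]
ft_force: [-0.3, -0.3, -1.9]
finger_gap: 0.0454
```

Run:
```python
from h import *
st();go([0.5227,0.4361,0.0315],Ro.from_quat([0.9998,-0.0176,0,0]))
```

```text
t 26.625 p [0.5213 0.4354 0.2884] q [ 0.9987 -0.0501  0.001  -0.0008] F [-0.2539 -0.3013 -1.8718] gap 0.0453842198387722 J [ 0.6007  0.3571  0.1627  1.3739  0.0002 -2.4407]
shift cm (start axes) [ 0.0838 -0.0377 25.692 ] (end axes) [ 0.136  -0.0744 25.6917] turn deg [-0.0977 -0.1082 -3.7277]
```

Request:
servo_tool(
  rows=[
    {"dr": [-0.1, -0.1, -3.7], "travel": [0, 0, 3], "claw": -1},
    {"dr": [0, 0, 0], "travel": [0, 0, 5], "claw": -1},
    {"dr": [0, 0, 0], "travel": [0, 0, 5], "claw": -1},
    {"dr": [0, 0, 0], "travel": [0, 0, 5], "claw": -1},
    {"dr": [0, 0, 0], "travel": [0, 0, 4], "claw": -1},
  ],
)

```text
time_s: 27.25
tool_pos: [0.5206, 0.4346, 0.0664]
tool_rot: [1.0, -0.021, -0.001, 0.0]
ft_force: [0.4, 0.2, -1.6]
finger_gap: 0.0455
```

Request:
servo_tool(
  rows=[
    {"dr": [0, 0, 0], "travel": [0, 0, 0], "claw": -1},
    {"dr": [0, 0, 0], "travel": [0, 0, 0], "claw": -1},
  ],
)

```text
time_s: 27.5
tool_pos: [0.5226, 0.4363, 0.0701]
tool_rot: [1.0, -0.021, 0.001, -0.0]
ft_force: [-0.2, 0.4, -2.2]
finger_gap: 0.0449
```

Run:
```python
from h import *
st();go([0.5227,0.4361,0.030],Ro.from_quat([0.9998,-0.0176,0,0]))
```

```text
t 27.5 p [0.5226 0.4363 0.0701] q [ 0.9998 -0.0205  0.0009 -0.0002] F [-0.1832  0.4026 -2.1546] gap 0.04492122703263523 J [ 0.601   0.5039 -0.0972  0.968  -0.0007 -2.4996]
shift cm (start axes) [0.004  0.0168 4.0068] (end axes) [0.0109 0.015  4.0068] turn deg [-0.0264 -0.1006 -0.3356]
```

Request:
servo_tool(
  rows=[
    {"dr": [0, 0, 0], "travel": [0, 0, 1.5], "claw": -1},
    {"dr": [0, 0, 0], "travel": [0, 0, 1.3], "claw": -1},
    {"dr": [0, 0, 0], "travel": [0, 0, 0.7], "claw": -1},
    {"dr": [0, 0, 0], "travel": [0, 0, 0.4], "claw": -1},
    {"dr": [0, 0, 0], "travel": [0, 0, 0], "claw": -1},
  ],
)

```text
time_s: 28.12
tool_pos: [0.5218, 0.436, 0.0294]
tool_rot: [1.0, -0.02, -0.0, 0.001]
ft_force: [-0.7, -0.6, 0.8]
finger_gap: 0.0453
```

Request:
servo_tool(
  rows=[
    {"dr": [0, 0, 0], "travel": [0, 0, 0.2], "claw": -1},
    {"dr": [0, 0, 0], "travel": [0, 0, 0], "claw": -1},
  ],
)

```text
time_s: 28.38
tool_pos: [0.5218, 0.4361, 0.0292]
tool_rot: [1.0, -0.02, -0.0, 0.001]
ft_force: [-4.3, -3.2, 9.4]
finger_gap: 0.0454
```

Resting on the floor. Release (partly, to clear the wall), then lift.

Request:
servo_tool(
  rows=[
    {"dr": [0, 0, 0], "travel": [0, 0, -0.1], "claw": 0.35},
    {"dr": [0, 0, 0], "travel": [0, 0, 0], "claw": 0.35},
    {"dr": [0, 0, 0], "travel": [0, 0, 0], "claw": 0.35},
    {"dr": [0, 0, 0], "travel": [0, 0, -1.5], "claw": 0.35},
    {"dr": [0, 0, 0], "travel": [0, 0, -4], "claw": 0.35},
  ],
)

```text
time_s: 29.0
tool_pos: [0.5199, 0.4347, 0.0814]
tool_rot: [1.0, -0.02, -0.003, 0.003]
ft_force: [1.1, 0.2, 0.4]
finger_gap: 0.0575
```

Request:
servo_tool(
  rows=[
    {"dr": [0, 0, 0], "travel": [0, 0, -6], "claw": 0.6},
    {"dr": [0, 0, 0], "travel": [0, 0, -6], "claw": 0.6},
    {"dr": [0, 0, 0], "travel": [0, 0, -4], "claw": 0.6},
    {"dr": [0, 0, 0], "travel": [0, 0, 0], "claw": 0.6},
  ],
)

```text
time_s: 29.5
tool_pos: [0.5244, 0.438, 0.2497]
tool_rot: [1.0, -0.02, 0.004, -0.002]
ft_force: [0.1, -0.1, -0.1]
finger_gap: 0.0681
```

Run:
```python
from h import *
st();shot("wrist","w12");c=shot("top");foods(c)
g=c["img"][200:300,380:480];cv2.imwrite("pics/t12.png",cv2.resize(g,(600,600),interpolation=cv2.INTER_CUBIC)[:,:,::-1])
```

```text
t 29.5 p [0.5244 0.438  0.2497] q [ 0.9998 -0.0203  0.0041 -0.0023] F [ 0.1176 -0.0957 -0.0502] gap 0.06809512314205528 J [ 0.6018  0.3741  0.106   1.2933 -0.0011 -2.4992]
warm (207, 217, 25, 30) (array([0.558 , 0.2055]), (87.3, 67.4), -2.46)
warm (253, 244, 23, 31) (array([0.4774, 0.0691]), (87.7, 65.0), 1.45)
warm (302, 233, 23, 30) (array([ 0.5119, -0.0751]), (86.8, 64.8), 0.57)
warm (351, 246, 24, 31) (array([ 0.4728, -0.2216]), (87.6, 66.0), -3.89)
warm (363, 444, 143, 36) (array([-0.0864, -0.4142]), (393.5, 92.8), -89.97)
```

View pics/w12.png

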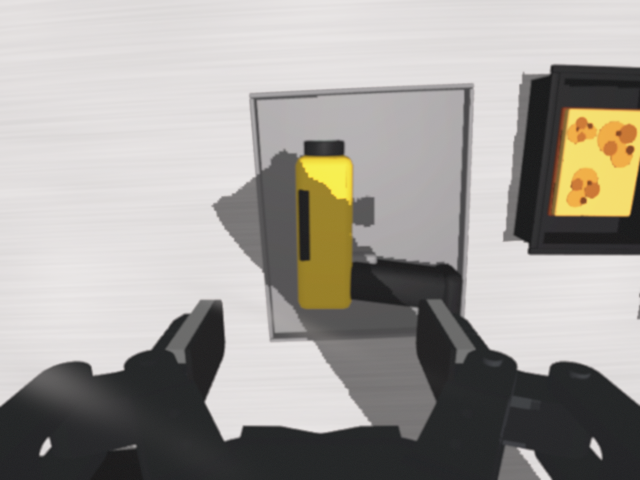

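View pics/t12.png

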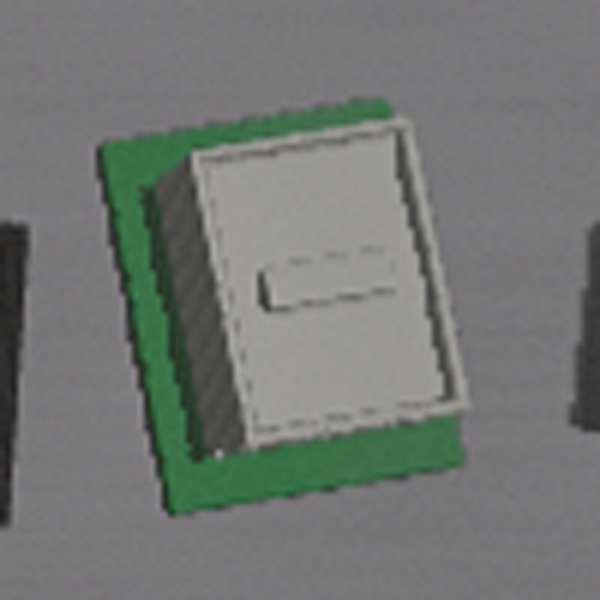

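Request:
servo_tool(
  rows=[
    {"dr": [0, 0, 0], "travel": [-1.2, 4.5, -1], "claw": -0.1},
    {"dr": [0, 0, 0], "travel": [-1.2, 6, -1], "claw": -0.1},
    {"dr": [0, 0, 0], "travel": [-1.2, 6, -1], "claw": -0.1},
    {"dr": [0, 0, 0], "travel": [-1.2, 6, -1], "claw": -0.1},
    {"dr": [0, 0, 0], "travel": [-1.2, 6, -1], "claw": -0.1},
  ],
)

```text
time_s: 30.22
tool_pos: [0.4484, 0.1521, 0.2917]
tool_rot: [1.0, -0.02, -0.002, 0.001]
ft_force: [1.5, -1.6, 0.7]
finger_gap: 0.0382
```

Request:
servo_tool(
  rows=[
    {"dr": [0, 0, 0], "travel": [0, 1.3, 0], "claw": -0.1},
    {"dr": [0, 0, 0], "travel": [0, 0, 0], "claw": -0.1},
    {"dr": [0, 0, 0], "travel": [0, 0, 0], "claw": -0.1},
  ],
)

```text
time_s: 30.6
tool_pos: [0.4497, 0.1419, 0.2925]
tool_rot: [1.0, -0.02, -0.001, 0.001]
ft_force: [-0.1, 0.0, -0.1]
finger_gap: 0.0382
```

```bash
cat >> h.py <<'E'
def corners(c,m,z,amin=1500):
    "dark box rims: rectangle fits on plane z"
    for k in blobs(m,amin): print("dark",cv2.boundingRect(k),rect(c,k,z))
E
python3 - <<'E'
from h import *
st();c=shot("wrist","w13");foods(c)
E
```

```text
t 30.6 p [0.4497 0.1419 0.2925] q [ 0.9998 -0.0198 -0.0012  0.0008] F [-0.1214  0.0186 -0.0848] gap 0.03824856478208026 J [ 0.169  -0.0171 -0.2747  1.3159 -0.0012 -2.933 ]
warm (0, 80, 41, 144) (array([0.5025, 0.4155]), (132.8, 39.6), -13.13)
warm (197, 28, 84, 107) (array([0.5569, 0.2072]), (87.3, 69.8), -2.61)
warm (354, 117, 79, 102) (array([0.4771, 0.073 ]), (88.5, 69.2), 1.85)
warm (512, 73, 85, 104) (array([ 0.5108, -0.0707]), (88.6, 72.1), 0.91)
```

View pics/w13.png

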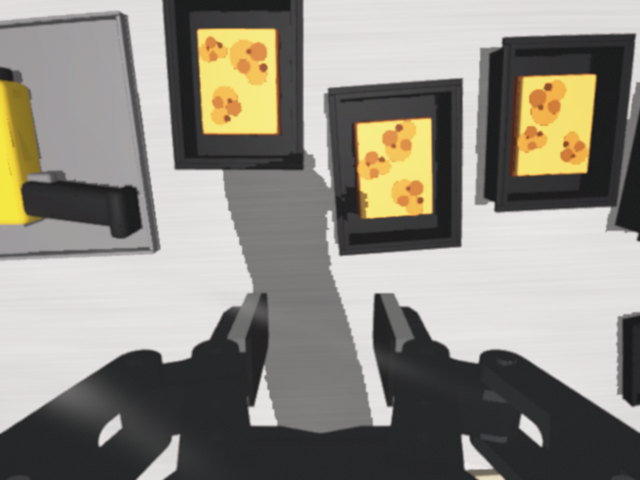

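```bash
cat >> h.py <<'E'
def foods2(c,z=0.033,box=True):
    H=hsv(c); m=(H[...,0]>5)&(H[...,0]<33)&(H[...,1]>90)&(H[...,2]>165)
    m=cv2.morphologyEx(m.astype(np.uint8),cv2.MORPH_CLOSE,np.ones((25,25),np.uint8))
    for k in blobs(m,1500): print("top face",cv2.boundingRect(k),rect(c,k,z))
E
python3 - <<'E'
from h import *
c=shot("wrist");foods2(c)
H=hsv(c)
print(H[165,345:362].tolist());print(H[165,425:440].tolist())
print("rim row 165", c["img"][165,322:350].max(1).tolist(), c["img"][165,450:470].max(1).tolist())
E
```

```text
top face (0, 81, 30, 144) (array([0.5024, 0.4213]), (132.3, 28.9), -13.1)
top face (198, 29, 80, 105) (array([0.557, 0.208]), (85.7, 67.0), -2.73)
top face (356, 118, 77, 101) (array([0.4766, 0.0728]), (87.4, 67.9), 2.35)
top face (517, 74, 79, 102) (array([ 0.5109, -0.072 ]), (86.9, 68.0), 0.79)
[[150, 4, 68], [150, 4, 68], [135, 8, 68], [135, 8, 68], [135, 7, 69], [150, 4, 69], [135, 8, 67], [120, 8, 61], [150, 5, 52], [0, 26, 49], [6, 106, 60], [9, 153, 85], [14, 170, 138], [15, 174, 214], [18, 166, 243], [20, 160, 246], [21, 158, 245]]
[[27, 123, 247], [27, 124, 247], [27, 125, 247], [27, 124, 247], [27, 125, 247], [25, 132, 248], [21, 145, 234], [19, 128, 155], [16, 59, 82], [120, 4, 61], [120, 8, 61], [120, 4, 57], [150, 6, 44], [90, 7, 35], [105, 17, 30]]
rim row 165 [231, 231, 231, 231, 227, 205, 156, 128, 125, 121, 103, 77, 63, 62, 64, 63, 60, 58, 64, 67, 69, 69, 68, 68, 68, 68, 68, 69] [30, 41, 51, 59, 59, 58, 57, 60, 60, 59, 60, 90, 150, 204, 225, 229, 228, 228, 228, 228]
```

Request:
servo_tool(
  rows=[
    {"dr": [0, 0, 0], "travel": [-0.2, 5, 0], "claw": -0.1},
    {"dr": [0, 0, 0], "travel": [-0.2, 6, 0], "claw": -0.1},
    {"dr": [0, 0, 0], "travel": [-0.2, 6, 0], "claw": -0.1},
    {"dr": [0, 0, 0], "travel": [-0.2, 6, 0], "claw": -0.1},
    {"dr": [0, 0, 0], "travel": [-0.2, 6, 0], "claw": -0.1},
  ],
)

```text
time_s: 31.32
tool_pos: [0.4332, -0.0355, 0.2996]
tool_rot: [0.995, -0.088, -0.005, 0.044]
ft_force: [0.5, -0.7, 0.0]
finger_gap: 0.0383
```

Request:
servo_tool(
  rows=[
    {"dr": [0, 0, 0], "travel": [0, 2, 0], "claw": -0.1},
    {"dr": [0, 0, 0], "travel": [0, 0, 0], "claw": -0.1},
    {"dr": [0, 0, 0], "travel": [0, 0, 0], "claw": -0.1},
  ],
)

```text
time_s: 31.7
tool_pos: [0.4318, -0.043, 0.3015]
tool_rot: [0.994, -0.094, -0.006, 0.047]
ft_force: [0.5, -0.5, 0.1]
finger_gap: 0.0385
```

Run:
```python
from h import *
st();c=shot("wrist","w14");foods2(c)
```

```text
t 31.7 p [ 0.4318 -0.043   0.3015] q [ 0.9944 -0.0943 -0.0059  0.0473] F [ 0.5238 -0.4947  0.131 ] gap 0.03852054438806796 J [-0.1883 -0.0847 -0.3222  1.3362 -0.0953 -3.1406]
top face (0, 62, 33, 107) (array([0.5515, 0.1773]), (89.9, 27.8), -20.61)
top face (108, 122, 86, 109) (array([0.4766, 0.0725]), (86.8, 69.1), 2.21)
top face (261, 51, 91, 113) (array([ 0.5107, -0.0718]), (86.8, 68.5), 0.84)
top face (433, 70, 71, 101) (array([ 0.4719, -0.2206]), (87.2, 67.4), -4.74)
```

View pics/w14.png

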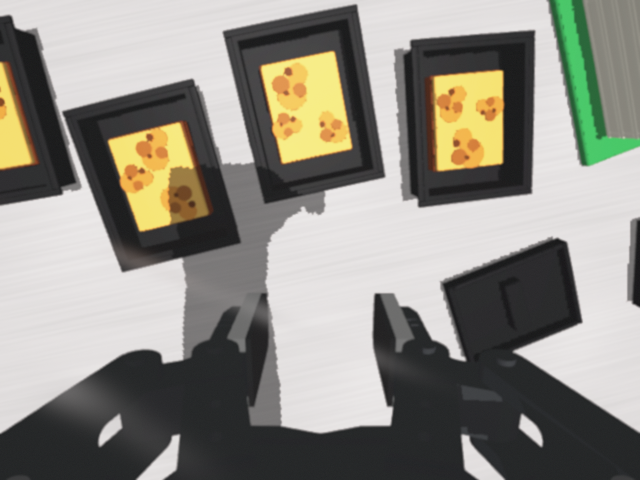

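Run:
```python
from h import *
go([0.47,-0.05,0.30],quat(np.radians(-50)))
```

```text
shift cm (start axes) [ 3.8865 -0.0498  0.1356] (end axes) [ 2.9905 -2.482   0.1503] turn deg [ 5.3089 -1.7201 39.1273]
```

Request:
servo_tool(
  rows=[
    {"dr": [1.0, -0.3, 7.8], "travel": [0.5, 0, 0], "claw": -0.1},
    {"dr": [1.0, -0.4, 7.8], "travel": [0.5, 0, 0], "claw": -0.1},
    {"dr": [1.1, -0.4, 7.8], "travel": [0.5, 0, 0], "claw": -0.1},
    {"dr": [1.1, -0.3, 7.8], "travel": [0.5, 0, 0], "claw": -0.1},
    {"dr": [1.1, -0.3, 7.9], "travel": [0.5, 0, 0], "claw": -0.1},
  ],
)

```text
time_s: 32.38
tool_pos: [0.4538, -0.0542, 0.3017]
tool_rot: [0.905, -0.425, 0.001, -0.0]
ft_force: [-0.3, 0.1, -0.7]
finger_gap: 0.0384
```

Run:
```python
from h import *
st();go([0.505,-0.415,0.30],quat(np.radians(-80.4)))
```

```text
t 32.375 p [ 0.4538 -0.0542  0.3017] q [ 0.9054 -0.4245  0.0005 -0.    ] F [-0.3026  0.1315 -0.661 ] gap 0.03839583581672405 J [-0.2604 -0.0504 -0.2876  1.3325 -0.0002 -2.5251]
shift cm (start axes) [31.0065 19.1437  0.1872] (end axes) [36.4272  0.9735  0.166 ] turn deg [-0.0414 -0.0475 30.1604]
```

Request:
servo_tool(
  rows=[
    {"dr": [0, 0, 10], "travel": [0, 0, 0], "claw": -0.1},
    {"dr": [0, 0, 10], "travel": [0, 0, 0], "claw": -0.1},
    {"dr": [0, 0, 10], "travel": [0, 0, 0], "claw": -0.1},
    {"dr": [0, 0, 0], "travel": [6, 0.2, 0], "claw": -0.1},
    {"dr": [0, 0, 0], "travel": [6, 0.2, 0], "claw": -0.1},
  ],
)

```text
time_s: 33.0
tool_pos: [0.471, -0.1738, 0.3021]
tool_rot: [0.767, -0.642, 0.001, -0.0]
ft_force: [0.6, 0.5, 0.5]
finger_gap: 0.0383
```

Request:
servo_tool(
  rows=[
    {"dr": [0, 0, 0], "travel": [6, 0.2, 0], "claw": -0.1},
    {"dr": [0, 0, 0], "travel": [6, 0.2, 0], "claw": -0.1},
    {"dr": [0, 0, 0], "travel": [6, 0.2, 0], "claw": -0.1},
    {"dr": [0, 0, 0], "travel": [5, 0, 0], "claw": -0.1},
    {"dr": [0, 0, 0], "travel": [0, 0, 0], "claw": -0.1},
  ],
)

```text
time_s: 33.62
tool_pos: [0.5047, -0.4041, 0.3009]
tool_rot: [0.765, -0.644, 0.001, 0.0]
ft_force: [-0.9, 0.7, 0.6]
finger_gap: 0.0383
```

Request:
servo_tool(
  rows=[
    {"dr": [0, 0, 0], "travel": [0, 0, 0], "claw": -0.1},
    {"dr": [0, 0, 0], "travel": [0, 0, 0], "claw": -0.1},
  ],
)

```text
time_s: 33.88
tool_pos: [0.5044, -0.3996, 0.3025]
tool_rot: [0.766, -0.643, 0.001, 0.0]
ft_force: [0.3, -1.0, 0.6]
finger_gap: 0.038
```

Run:
```python
from h import *
st();c=shot("wrist","w15")
```

```text
t 33.875 p [ 0.5044 -0.3996  0.3025] q [ 0.7663 -0.6425  0.0005  0.0001] F [ 0.2812 -1.0278  0.5589] gap 0.038034241654963705 J [-0.7704  0.2884  0.0984  1.3797 -0.0001 -2.5165]
```

View pics/w15.png

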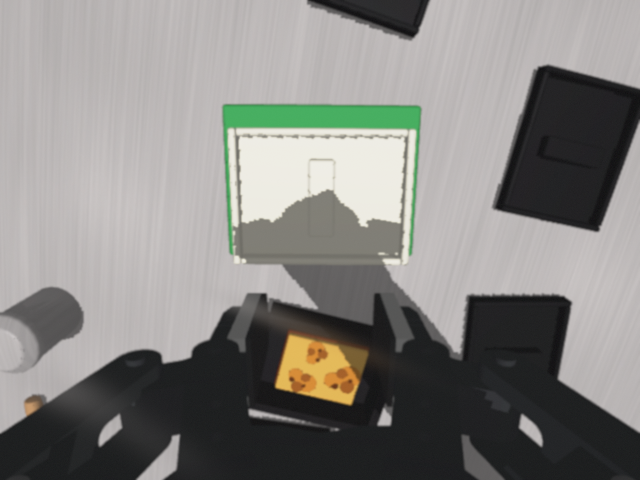

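Run:
```python
from h import *
c=shot("wrist")
b=plane(c,[[309,159],[335,159],[334.5,237],[309,237]],0.108);print("bar",b,b.mean(0),np.linalg.norm(b[0]-b[1]),np.linalg.norm(b[1]-b[2]))
g=c["img"][95:280,210:430];cv2.imwrite("pics/w15c.png",cv2.resize(g,None,fx=3.2,fy=3.2,interpolation=cv2.INTER_CUBIC)[:,:,::-1])
```

```text
bar [[ 0.5204 -0.4421  0.108 ]
 [ 0.5012 -0.4455  0.108 ]
 [ 0.4906 -0.3862  0.108 ]
 [ 0.5103 -0.3827  0.108 ]] [ 0.5056 -0.4141  0.108 ] 0.0194632955539248 0.06030913097802051
```

View pics/w15c.png

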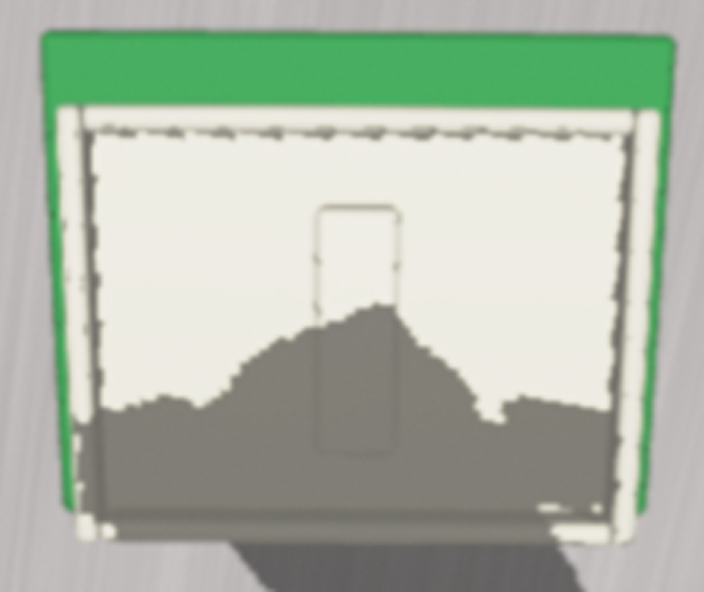

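Run:
```python
from h import *
go([0.5056,-0.4141,0.116],quat(np.radians(-80.35)))
```

```text
shift cm (start axes) [ 1.4001  0.1443 18.6726] (end axes) [ 1.4293  0.12   18.6706] turn deg [-0.0452 -0.0868  0.3883]
```

Request:
servo_tool(
  rows=[
    {"dr": [0, -0.1, 0.4], "travel": [1.4, 0.1, 2], "claw": -0.1},
    {"dr": [0, 0, 0], "travel": [0, 0, 5], "claw": -0.1},
    {"dr": [0, 0, 0], "travel": [0, 0, 5], "claw": -0.1},
    {"dr": [0, 0, 0], "travel": [0, 0, 3], "claw": -0.1},
    {"dr": [0, 0, 0], "travel": [0, 0, 0], "claw": -0.1},
  ],
)

```text
time_s: 34.6
tool_pos: [0.5033, -0.4131, 0.1476]
tool_rot: [0.763, -0.646, -0.004, -0.001]
ft_force: [-0.7, 0.2, 1.1]
finger_gap: 0.0386
```

Request:
servo_tool(
  rows=[
    {"dr": [0, 0, 0], "travel": [0, 0, 0], "claw": -0.1},
    {"dr": [0, 0, 0], "travel": [0, 0, 0], "claw": -0.1},
  ],
)

```text
time_s: 34.85
tool_pos: [0.5069, -0.4164, 0.1545]
tool_rot: [0.763, -0.646, 0.002, -0.0]
ft_force: [-0.5, -0.4, 0.8]
finger_gap: 0.0381
```

Run:
```python
from h import *
st();go([0.5056,-0.4141,0.116],quat(np.radians(-80.35)))
```

```text
t 34.85 p [ 0.5069 -0.4164  0.1545] q [ 0.7635 -0.6458  0.0021 -0.0001] F [-0.5275 -0.3763  0.7765] gap 0.03812383007776649 J [-0.7864  0.3879 -0.0802  1.0985  0.0006 -2.5238]
shift cm (start axes) [-0.2564  0.1029  3.8512] (end axes) [-0.2448  0.0913  3.8522] turn deg [-0.1661 -0.1746 -0.1024]
```

Request:
servo_tool(
  rows=[
    {"dr": [-0.1, -0.1, 0], "travel": [-0.1, 0.1, 1.2], "claw": -0.1},
    {"dr": [0, 0, 0], "travel": [0, 0, 1.2], "claw": -0.1},
    {"dr": [0, 0, 0], "travel": [0, 0, 0.7], "claw": -0.1},
    {"dr": [0, 0, 0], "travel": [0, 0, 0.3], "claw": -0.1},
    {"dr": [0, 0, 0], "travel": [0, 0, 0], "claw": -0.1},
  ],
)

```text
time_s: 35.48
tool_pos: [0.5045, -0.4141, 0.1179]
tool_rot: [0.764, -0.646, -0.001, -0.0]
ft_force: [-0.2, 0.5, 0.0]
finger_gap: 0.0389
```

Request:
servo_tool(
  rows=[
    {"dr": [0, 0, 0], "travel": [0, 0, 0], "claw": -0.1},
    {"dr": [0, 0, 0], "travel": [0, 0, 0], "claw": -0.1},
    {"dr": [0, 0, 0], "travel": [0, 0, 0], "claw": -0.1},
  ],
)

```text
time_s: 35.85
tool_pos: [0.5048, -0.4144, 0.1186]
tool_rot: [0.764, -0.646, -0.001, -0.0]
ft_force: [0.4, 0.4, -0.2]
finger_gap: 0.0384
```

Run:
```python
from h import *
st();go([0.5056,-0.4141,0.1145],quat(np.radians(-80.35)));shot("wrist","w16")
```

```text
t 35.85 p [ 0.5048 -0.4144  0.1186] q [ 0.7635 -0.6458 -0.0009 -0.0002] F [ 0.4053  0.3959 -0.2357] gap 0.038361666177303036 J [-0.7864  0.4166 -0.1196  1.0364  0.0003 -2.524 ]
shift cm (start axes) [-0.0127 -0.0876  0.4126] (end axes) [-0.0132 -0.0872  0.4126] turn deg [ 0.0474  0.0928 -0.0963]
```

View pics/w16.png

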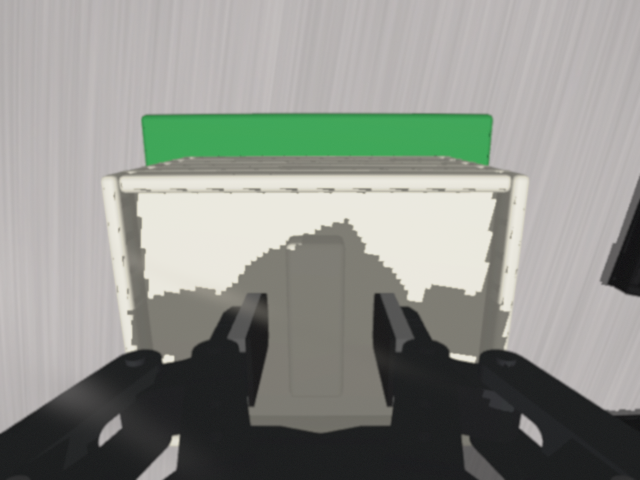

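Request:
servo_tool(
  rows=[
    {"dr": [0, 0.1, 0], "travel": [0, -0.1, 0.3], "claw": -0.1},
    {"dr": [0, 0, 0], "travel": [0, 0, 0.1], "claw": -0.1},
    {"dr": [0, 0, 0], "travel": [0, 0, 0], "claw": -1},
    {"dr": [0, 0, 0], "travel": [0, 0, 0], "claw": -1},
    {"dr": [0, 0, 0], "travel": [0, 0, 0], "claw": -1},
  ],
)

```text
time_s: 36.52
tool_pos: [0.5056, -0.4141, 0.1144]
tool_rot: [0.764, -0.646, -0.0, 0.0]
ft_force: [0.3, 0.3, -0.5]
finger_gap: 0.0183
```

Request:
servo_tool(
  rows=[
    {"dr": [0, 0, 0], "travel": [0, 0, 0], "claw": -1},
    {"dr": [0, 0, 0], "travel": [0, 0, 0], "claw": -1},
  ],
)

```text
time_s: 36.78
tool_pos: [0.5056, -0.4141, 0.1143]
tool_rot: [0.764, -0.646, -0.0, 0.0]
ft_force: [-0.1, -0.4, -0.5]
finger_gap: 0.0182
```

Run:
```python
from h import *
st();go([0.5056,-0.4141,0.1145],quat(np.radians(-80.35)));shot("wrist","w17")
```

```text
t 36.775 p [ 0.5056 -0.4141  0.1143] q [ 0.7635 -0.6458 -0.0004  0.0003] F [-0.0865 -0.355  -0.468 ] gap 0.01816831858962577 J [-0.7848  0.4207 -0.1234  1.0275 -0.0007 -2.5223]
shift cm (start axes) [-0.0019  0.003  -0.016 ] (end axes) [-0.0019  0.0029 -0.016 ] turn deg [ 0.0613  0.0127 -0.0978]
```

View pics/w17.png

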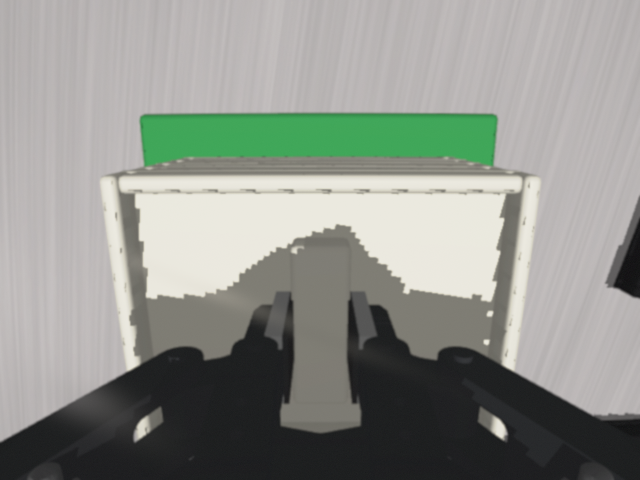

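Request:
servo_tool(
  rows=[
    {"dr": [0, 0, 0], "travel": [0, 0, -0.8], "claw": -1},
    {"dr": [0, 0, 0], "travel": [0, 0, -1.2], "claw": -1},
    {"dr": [0, 0, 0], "travel": [0, 0, -3], "claw": -1},
    {"dr": [0, 0, 0], "travel": [0, 0, -5], "claw": -1},
    {"dr": [0, 0, 7.2], "travel": [0, 0, 0], "claw": -1},
  ],
)

```text
time_s: 37.45
tool_pos: [0.5084, -0.4167, 0.2212]
tool_rot: [0.72, -0.694, 0.005, 0.0]
ft_force: [0.2, -0.7, -1.3]
finger_gap: 0.0182
```

Request:
servo_tool(
  rows=[
    {"dr": [0, 0, 7.2], "travel": [0, 0, 0], "claw": -1},
    {"dr": [0, 0, 0], "travel": [0, 0, 0], "claw": -1},
  ],
)

```text
time_s: 37.7
tool_pos: [0.5058, -0.4142, 0.2153]
tool_rot: [-0.677, 0.736, -0.0, -0.0]
ft_force: [-0.4, 0.3, -1.2]
finger_gap: 0.0186
```

Run:
```python
from h import *
st();go([0.465,-0.131,0.21],quat(np.radians(-94.74)));shot("wrist","w18");shot("side","s18")
```

```text
t 37.7 p [ 0.5058 -0.4142  0.2153] q [-0.6771  0.7359 -0.0001 -0.0004] F [-0.3594  0.2528 -1.2324] gap 0.01858900940638641 J [-0.7846  0.3455 -0.0072  1.2179 -0.0008 -2.2723]
shift cm (start axes) [-27.8854   6.4207   0.5155] (end axes) [-27.8877   6.409    0.5333] turn deg [ 0.0218 -0.0414 -0.0245]
```

View pics/s18.png

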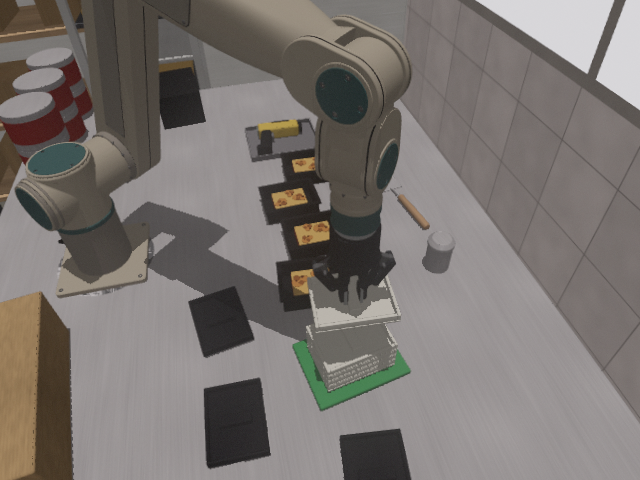

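Only the top lid came along. Move to the viewing hover of box 4.

Request:
servo_tool(
  rows=[
    {"dr": [0, 0, 0], "travel": [-4.5, 1, 0], "claw": -1},
    {"dr": [0, 0, 0], "travel": [-6, 1.4, 0], "claw": -1},
    {"dr": [0, 0, 0], "travel": [-6, 1.4, 0], "claw": -1},
    {"dr": [0, 0, 0], "travel": [-6, 1.4, 0], "claw": -1},
    {"dr": [0, 0, 0], "travel": [-5.4, 1.2, 0], "claw": -1},
  ],
)

```text
time_s: 38.42
tool_pos: [0.4648, -0.1287, 0.2145]
tool_rot: [-0.677, 0.736, 0.0, -0.0]
ft_force: [0.9, 0.5, 0.1]
finger_gap: 0.0184
```

Request:
servo_tool(
  rows=[
    {"dr": [0, 0, 0], "travel": [0, 0, 0], "claw": -1},
    {"dr": [0, 0, 0], "travel": [0, 0, 0], "claw": -1},
    {"dr": [0, 0, 0], "travel": [0, 0, 0], "claw": -1},
  ],
)

```text
time_s: 38.8
tool_pos: [0.4661, -0.1319, 0.2146]
tool_rot: [-0.676, 0.737, 0.0, -0.0]
ft_force: [0.3, -0.3, -0.8]
finger_gap: 0.0183
```

Run:
```python
from h import *
st();c=shot("wrist","w19");foods2(c)
```

```text
t 38.8 p [ 0.4661 -0.1319  0.2146] q [-0.6762  0.7367  0.     -0.0004] F [ 0.2909 -0.2521 -0.8462] gap 0.018285844771913834 J [-0.409   0.0501 -0.3732  1.1477 -0.0007 -1.8941]
top face (237, 47, 127, 99) (array([ 0.4718, -0.2205]), (86.5, 65.2), -4.95)
```

View pics/w19.png

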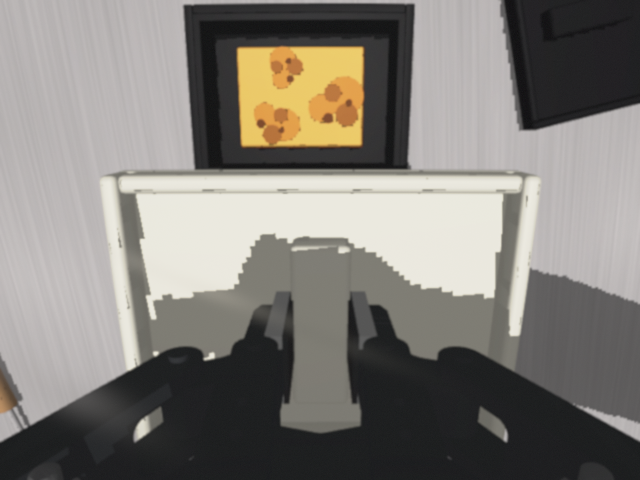

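Run:
```python
from h import *
go([0.4718,-0.2207,0.095],quat(np.radians(-94.9)))
```

```text
shift cm (start axes) [ 8.7884 -1.3523 11.9498] (end axes) [ 8.7927 -1.3381 11.9482] turn deg [ 0.0472 -0.0176 -0.0286]
```

Request:
servo_tool(
  rows=[
    {"dr": [0, 0, 0], "travel": [4.4, -0.7, 0], "claw": -1},
    {"dr": [0, 0, 0], "travel": [4.4, -0.65, 1], "claw": -1},
    {"dr": [0, 0, 0], "travel": [0, 0, 4], "claw": -1},
    {"dr": [0, 0, 0], "travel": [0, 0, 4], "claw": -1},
    {"dr": [0, 0, 0], "travel": [0, 0, 2], "claw": -1},
  ],
)

```text
time_s: 39.48
tool_pos: [0.4699, -0.2201, 0.1017]
tool_rot: [-0.676, 0.737, 0.002, -0.001]
ft_force: [0.3, -0.2, -1.6]
finger_gap: 0.0182
```

Request:
servo_tool(
  rows=[
    {"dr": [0, 0, 0], "travel": [0, 0, 0.5], "claw": -1},
    {"dr": [0, 0, 0], "travel": [0, 0, 0], "claw": -1},
    {"dr": [0, 0, 0], "travel": [0, 0, 0], "claw": -1},
    {"dr": [0, 0, 0], "travel": [0, 0, 0], "claw": -1},
  ],
)

```text
time_s: 39.98
tool_pos: [0.4722, -0.22, 0.1005]
tool_rot: [-0.677, 0.736, -0.001, -0.0]
ft_force: [0.5, 0.5, -1.4]
finger_gap: 0.0185
```

Run:
```python
from h import *
st();go([0.4718,-0.2207,0.076],quat(np.radians(-94.9)))
```

```text
t 39.975 p [ 0.4722 -0.22    0.1005] q [-0.6766  0.7364 -0.0007 -0.0001] F [ 0.4821  0.5206 -1.4013] gap 0.01848004165947146 J [-0.5599  0.2221 -0.4389  0.9085 -0.0006 -2.0461]
shift cm (start axes) [0.0662 0.037  2.4539] (end axes) [0.0689 0.0349 2.4539] turn deg [-0.0485 -0.0607  0.0509]
```

Request:
servo_tool(
  rows=[
    {"dr": [0, 0, 0], "travel": [0.06, 0.03, 0.8], "claw": -1},
    {"dr": [0, 0, 0], "travel": [0, 0, 0.8], "claw": -1},
    {"dr": [0, 0, 0], "travel": [0, 0, 0.5], "claw": -1},
    {"dr": [0, 0, 0], "travel": [0, 0, 0.3], "claw": -1},
    {"dr": [0, 0, 0], "travel": [0, 0, 0.2], "claw": -1},
  ],
)

```text
time_s: 40.6
tool_pos: [0.4709, -0.22, 0.0731]
tool_rot: [-0.677, 0.736, 0.001, -0.0]
ft_force: [-0.7, 0.0, -0.4]
finger_gap: 0.0184
```

Request:
servo_tool(
  rows=[
    {"dr": [0, 0, 0], "travel": [0, 0, 0.2], "claw": -1},
    {"dr": [0, 0, 0], "travel": [0, 0, 0.1], "claw": -1},
    {"dr": [0, 0, 0], "travel": [0, 0, 0.1], "claw": -1},
  ],
)

```text
time_s: 40.98
tool_pos: [0.4711, -0.2201, 0.0703]
tool_rot: [-0.677, 0.736, 0.0, -0.0]
ft_force: [-3.0, 2.2, 10.3]
finger_gap: 0.0184
```

Run:
```python
from h import *
st();go([0.4718,-0.2207,0.070],quat(np.radians(-94.9)))
```

```text
t 40.975 p [ 0.4711 -0.2201  0.0703] q [-0.6766  0.7364  0.0004 -0.0004] F [-2.9792  2.1709 10.2975] gap 0.01839591252276958 J [-0.5611  0.2592 -0.4677  0.845  -0.0006 -2.0474]
shift cm (start axes) [ 0.0525 -0.076   0.0271] (end axes) [ 0.0525 -0.076   0.0271] turn deg [ 0.0696 -0.0042  0.056 ]
```

Request:
servo_tool(
  rows=[
    {"dr": [0, 0, 0], "travel": [0, 0, 0.2], "claw": -1},
    {"dr": [0, 0, 0], "travel": [0, 0, 0], "claw": -1},
    {"dr": [0, 0, 0], "travel": [0, 0, -0.2], "claw": -0.1},
    {"dr": [0, 0, 0], "travel": [0, 0, -0.1], "claw": -0.1},
    {"dr": [0, 0, 0], "travel": [0, 0, -1], "claw": -0.1},
  ],
)

```text
time_s: 41.6
tool_pos: [0.4703, -0.2196, 0.0798]
tool_rot: [-0.677, 0.736, 0.001, -0.001]
ft_force: [0.4, -0.4, 0.4]
finger_gap: 0.0385
```

Request:
servo_tool(
  rows=[
    {"dr": [0, 0, 0], "travel": [0, 0, -4], "claw": -0.1},
    {"dr": [0, 0, 0], "travel": [-1, 0, -5], "claw": -0.1},
    {"dr": [0, 0, 0], "travel": [-2, 0, -6], "claw": -0.1},
    {"dr": [0, 0, 0], "travel": [-2, 0, -5], "claw": -0.1},
    {"dr": [0, 0, 0], "travel": [0, 0, 0], "claw": -0.1},
  ],
)

```text
time_s: 42.22
tool_pos: [0.4783, -0.1709, 0.2854]
tool_rot: [-0.677, 0.736, -0.004, 0.002]
ft_force: [-0.2, 0.2, -0.0]
finger_gap: 0.0384
```

Run:
```python
from h import *
st();c=shot("wrist","w20");c=shot("side","s20");foods(shot("top"))
```

```text
t 42.225 p [ 0.4783 -0.1709  0.2854] q [-0.6772  0.7358 -0.0044  0.0015] F [-0.195   0.1937 -0.0224] gap 0.03839541130053539 J [-0.4703  0.0444 -0.2272  1.2898 -0.0002 -1.9582]
warm (132, 227, 19, 43) (array([0.5089, 0.4361]), (127.4, 44.3), -2.35)
warm (207, 217, 25, 30) (array([0.558 , 0.2055]), (87.3, 67.4), -2.46)
warm (253, 244, 23, 31) (array([0.4776, 0.0698]), (86.4, 65.7), 2.95)
warm (302, 233, 22, 30) (array([ 0.5119, -0.0735]), (86.4, 62.4), 0.18)
warm (363, 444, 143, 36) (array([-0.0864, -0.4143]), (393.4, 92.8), -89.97)
```

View pics/w20.png

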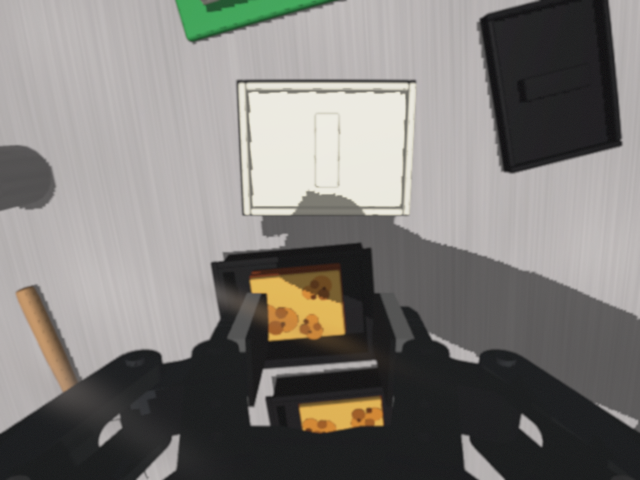

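View pics/s20.png

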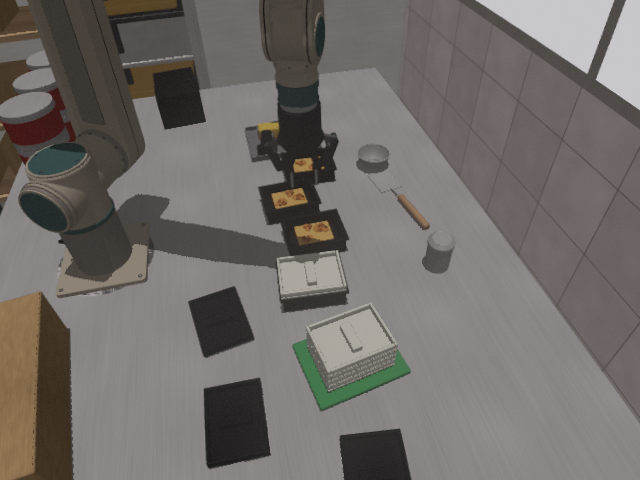

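Run:
```python
from h import *
go([0.5045,-0.40,0.26],quat(np.radians(-80.35)))
```

```text
shift cm (start axes) [22.6341 -4.8841  1.8858] (end axes) [23.1345  0.9408  1.9029] turn deg [  0.1232   0.0321 -14.4958]
```

Request:
servo_tool(
  rows=[
    {"dr": [0, 0, -7.2], "travel": [3, 0, 0.5], "claw": -0.1},
    {"dr": [0, 0, -7.2], "travel": [3, -0.3, 0.5], "claw": -0.1},
    {"dr": [0, 0, 0], "travel": [6, 0.3, 0.5], "claw": -0.1},
    {"dr": [0, 0, 0], "travel": [6, 0.3, 0.5], "claw": -0.1},
    {"dr": [0, 0, 0], "travel": [5, 0.3, 0], "claw": -0.1},
  ],
)

```text
time_s: 43.0
tool_pos: [0.495, -0.401, 0.2561]
tool_rot: [0.763, -0.646, -0.003, 0.0]
ft_force: [0.1, 0.1, 0.3]
finger_gap: 0.0387
```

Request:
servo_tool(
  rows=[
    {"dr": [0, 0, 0], "travel": [0, 0, 0], "claw": -0.1},
    {"dr": [0, 0, 0], "travel": [0, 0, 0], "claw": -0.1},
    {"dr": [0, 0, 0], "travel": [0, 0, 0], "claw": -0.1},
  ],
)

```text
time_s: 43.38
tool_pos: [0.496, -0.398, 0.2589]
tool_rot: [0.764, -0.645, -0.001, 0.0]
ft_force: [0.1, 0.4, 0.3]
finger_gap: 0.0383
```

Run:
```python
from h import *
st();c=shot("wrist");g=c["img"][90:300,200:440];cv2.imwrite("pics/w21c.png",cv2.resize(g,None,fx=2.8,fy=2.8,interpolation=cv2.INTER_CUBIC)[:,:,::-1])
p=proj(c,[[0.5056,-0.4141,0.09]]);print(p)
```

```text
t 43.375 p [ 0.496  -0.398   0.2589] q [ 0.7638 -0.6455 -0.0015  0.0002] F [0.0536 0.4253 0.2589] gap 0.03830513378353736 J [-0.7775  0.2937  0.0145  1.2946 -0.0006 -2.5159]
[[309.874  199.6954]]
```

View pics/w21c.png

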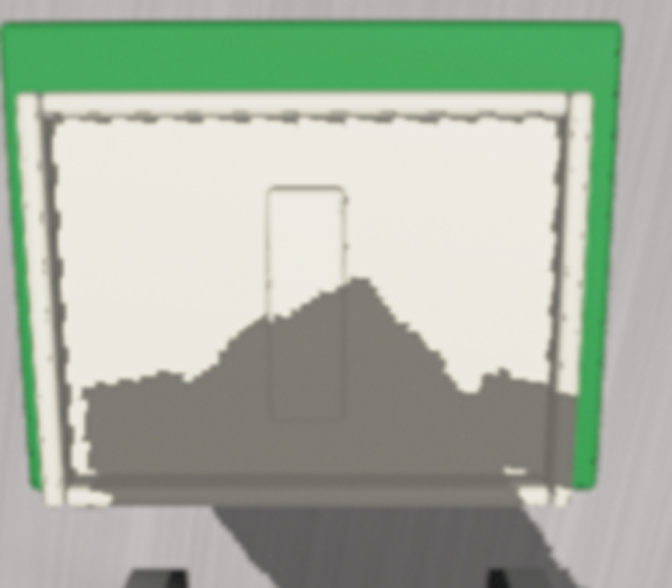

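Run:
```python
from h import *
c=shot("wrist")
b=plane(c,[[295,156.4],[323.6,156.4],[323.2,240.7],[295.5,240.7]],0.09);print(b.mean(0),np.linalg.norm(b[0]-b[1]),np.linalg.norm(b[1]-b[2]));d=b[3]-b[0]+b[2]-b[1];print(np.degrees(np.arctan2(d[1],d[0]))-90)
m=b.mean(0); go([m[0],m[1],0.130],quat(np.radians(-80.35)))
```

```text
[ 0.5063 -0.4141  0.09  ] 0.01966833915986809 0.0600608114996532
9.288455384958667
shift cm (start axes) [ 1.7609 -0.7328 12.9557] (end axes) [ 1.7502 -0.7135 12.9582] turn deg [ 0.0816  0.0487 -0.0279]
```

Request:
servo_tool(
  rows=[
    {"dr": [0, 0, 0], "travel": [1.75, -0.7, 2.5], "claw": -0.1},
    {"dr": [0, 0, 0], "travel": [0, 0, 4.5], "claw": -0.1},
    {"dr": [0, 0, 0], "travel": [0, 0, 4.5], "claw": -0.1},
    {"dr": [0, 0, 0], "travel": [0, 0, 2], "claw": -0.1},
    {"dr": [0, 0, 0], "travel": [0, 0, 1], "claw": -0.1},
  ],
)

```text
time_s: 44.1
tool_pos: [0.5056, -0.414, 0.1133]
tool_rot: [0.764, -0.645, -0.002, 0.0]
ft_force: [0.6, 0.2, 0.5]
finger_gap: 0.0383
```

Request:
servo_tool(
  rows=[
    {"dr": [0, 0, 0], "travel": [0, 0, 0.5], "claw": -0.1},
    {"dr": [0, 0, 0], "travel": [0, 0, 0], "claw": -0.1},
    {"dr": [0, 0, 0], "travel": [0, 0, 0], "claw": -0.1},
    {"dr": [0, 0, 0], "travel": [0, 0, 0], "claw": -0.1},
  ],
)

```text
time_s: 44.6
tool_pos: [0.5065, -0.4159, 0.1106]
tool_rot: [0.764, -0.646, 0.0, 0.0]
ft_force: [-0.6, -0.6, -0.6]
finger_gap: 0.0388
```

Run:
```python
from h import *
st();go([0.5063,-0.4141,0.0965],quat(np.radians(-80.5)))
```

```text
t 44.6 p [ 0.5065 -0.4159  0.1106] q [ 0.7635 -0.6458  0.0003  0.0004] F [-0.6215 -0.6139 -0.6051] gap 0.03879542297684773 J [-0.7858  0.4262 -0.1239  1.02   -0.0008 -2.5233]
shift cm (start axes) [-0.186  -0.0106  1.4055] (end axes) [-0.1845 -0.0101  1.4057] turn deg [ 0.0124 -0.0589  0.0497]
```

Request:
servo_tool(
  rows=[
    {"dr": [0, 0, 0], "travel": [-0.15, 0, 0.5], "claw": -0.1},
    {"dr": [0, 0, 0], "travel": [0, 0, 0.5], "claw": -0.1},
    {"dr": [0, 0, 0], "travel": [0, 0, 0.2], "claw": -0.1},
    {"dr": [0, 0, 0], "travel": [0, 0, 0], "claw": -0.1},
    {"dr": [0, 0, 0], "travel": [0, 0, 0], "claw": -0.1},
  ],
)

```text
time_s: 45.22
tool_pos: [0.5059, -0.414, 0.0976]
tool_rot: [0.764, -0.646, -0.0, 0.0]
ft_force: [0.1, 0.2, -0.1]
finger_gap: 0.0384
```

Run:
```python
from h import *
st();go([0.5063,-0.4141,0.0965],quat(np.radians(-80.5)))
```

```text
t 45.225 p [ 0.5059 -0.414   0.0976] q [ 0.7635 -0.6458 -0.0004  0.0003] F [ 0.1008  0.1731 -0.1484] gap 0.03837524892719169 J [-0.7844  0.4364 -0.1386  0.9965 -0.0007 -2.5219]
shift cm (start axes) [ 0.0126 -0.0393  0.1146] (end axes) [ 0.0125 -0.0392  0.1146] turn deg [0.0615 0.0123 0.0498]
```

Request:
servo_tool(
  rows=[
    {"dr": [0, 0, 0], "travel": [0, 0, 0.1], "claw": -1},
    {"dr": [0, 0, 0], "travel": [0, 0, 0], "claw": -1},
    {"dr": [0, 0, 0], "travel": [0, 0, 0], "claw": -1},
    {"dr": [0, 0, 0], "travel": [0, 0, 0], "claw": -1},
    {"dr": [0, 0, 0], "travel": [0, 0, 0], "claw": -1},
  ],
)

```text
time_s: 45.85
tool_pos: [0.5061, -0.4143, 0.0971]
tool_rot: [0.764, -0.646, -0.0, 0.0]
ft_force: [0.6, -1.0, 3.5]
finger_gap: 0.0179
```

Run:
```python
from h import *
st()
```

```text
t 45.85 p [ 0.5061 -0.4143  0.0971] q [ 0.7635 -0.6458 -0.      0.0004] F [ 0.6394 -0.9547  3.4651] gap 0.017861754018944933 J [-0.7844  0.437  -0.1391  0.9946 -0.0007 -2.5219]
```

Request:
servo_tool(
  rows=[
    {"dr": [0, 0, 0], "travel": [0, 0, -0.8], "claw": -1},
    {"dr": [0, 0, 0], "travel": [0, 0, -1.2], "claw": -1},
    {"dr": [0, 0, 0], "travel": [0, 0, -4], "claw": -1},
    {"dr": [0, 0, 0], "travel": [0, 0, -5.5], "claw": -1},
    {"dr": [0, 0, 8.8], "travel": [0, 0, 0], "claw": -1},
  ],
)

```text
time_s: 46.48
tool_pos: [0.5087, -0.4166, 0.2187]
tool_rot: [0.71, -0.704, 0.005, 0.0]
ft_force: [-0.2, -1.0, -1.7]
finger_gap: 0.0184
```

Run:
```python
from h import *
st();shot("side","s22");go([0.505,0.018,0.215],quat(np.radians(-89.2)))
```

```text
t 46.475 p [ 0.5087 -0.4166  0.2187] q [ 0.7103 -0.7039  0.0054  0.0004] F [-0.2028 -1.011  -1.6516] gap 0.018379113741347118 J [-0.7842  0.3433 -0.0031  1.2136 -0.0007 -2.364 ]
shift cm (start axes) [-43.3478   0.0294  -0.1167] (end axes) [-43.3464  -0.3576   0.0934] turn deg [-0.2121 -0.2785 -0.5116]
```

View pics/s22.png

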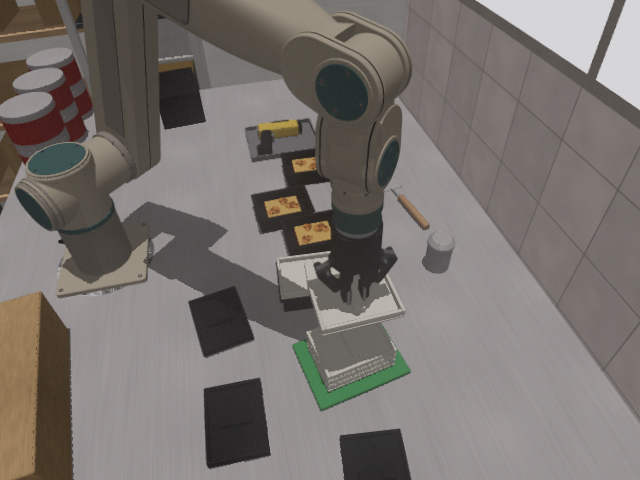

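Request:
servo_tool(
  rows=[
    {"dr": [0, 0, 0], "travel": [-4, 0, 0], "claw": -1},
    {"dr": [0, 0, 0], "travel": [-6, 0, 0], "claw": -1},
    {"dr": [0, 0, 0], "travel": [-6, 0, 0], "claw": -1},
    {"dr": [0, 0, 0], "travel": [-6, 0, 0], "claw": -1},
    {"dr": [0, 0, 0], "travel": [-6, 0, 0], "claw": -1},
  ],
)

```text
time_s: 47.15
tool_pos: [0.5014, -0.132, 0.2113]
tool_rot: [0.712, -0.702, -0.001, 0.0]
ft_force: [1.0, -0.9, -0.6]
finger_gap: 0.0181
```

Request:
servo_tool(
  rows=[
    {"dr": [0, 0, 0], "travel": [-6, -0.1, 0], "claw": -1},
    {"dr": [0, 0, 0], "travel": [-6, -0.1, 0], "claw": -1},
    {"dr": [0, 0, 0], "travel": [-3.4, -0.1, 0], "claw": -1},
    {"dr": [0, 0, 0], "travel": [0, 0, 0], "claw": -1},
    {"dr": [0, 0, 0], "travel": [0, 0, 0], "claw": -1},
  ],
)

```text
time_s: 47.78
tool_pos: [0.5029, 0.0198, 0.2114]
tool_rot: [0.712, -0.702, -0.001, 0.001]
ft_force: [-0.2, -0.6, -0.9]
finger_gap: 0.0187
```

Request:
servo_tool(
  rows=[
    {"dr": [0, 0, 0], "travel": [0, 0, 0], "claw": -1},
    {"dr": [0, 0, 0], "travel": [0, 0, 0], "claw": -1},
  ],
)

```text
time_s: 48.02
tool_pos: [0.5033, 0.019, 0.2116]
tool_rot: [0.711, -0.703, -0.0, 0.0]
ft_force: [0.2, 0.1, -0.2]
finger_gap: 0.0184
```

Run:
```python
from h import *
st();c=shot("wrist","w23");foods2(c);c=shot("top","t23");foods(c);go([0.5109,-0.072,0.10],quat(np.radians(-89.2)))
```

```text
t 48.025 p [0.5033 0.019  0.2116] q [ 0.7112 -0.703  -0.0005  0.0005] F [ 0.1955  0.0616 -0.2447] gap 0.018368771620163232 J [-0.0905  0.0876 -0.3393  1.1452 -0.0001 -1.673 ]
top face (246, 40, 128, 103) (array([ 0.5109, -0.0716]), (86.0, 66.9), 0.66)
warm (132, 227, 19, 43) (array([0.5089, 0.4359]), (127.4, 44.9), -2.11)
warm (207, 217, 10, 30) (array([0.559 , 0.2278]), (87.5, 24.6), -0.1)
warm (302, 233, 23, 30) (array([ 0.5118, -0.0751]), (86.7, 64.8), 0.57)
warm (363, 444, 143, 36) (array([-0.0864, -0.4142]), (393.5, 92.8), -89.96)
shift cm (start axes) [ 9.1382 -0.6667 11.1579] (end axes) [ 9.1385 -0.633  11.1597] turn deg [ 0.0781  0.0054 -0.1162]
```

View pics/w23.png

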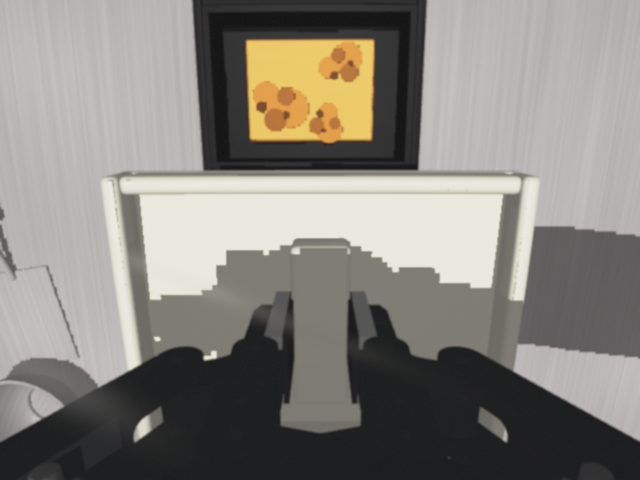

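Request:
servo_tool(
  rows=[
    {"dr": [0, 0, 0], "travel": [4.6, -0.3, 0], "claw": -1},
    {"dr": [0, 0, 0], "travel": [4.5, -0.3, 1], "claw": -1},
    {"dr": [0, 0, 0], "travel": [0, 0, 4], "claw": -1},
    {"dr": [0, 0, 0], "travel": [0, 0, 4], "claw": -1},
    {"dr": [0, 0, 0], "travel": [0, 0, 2], "claw": -1},
  ],
)

```text
time_s: 48.75
tool_pos: [0.5086, -0.0711, 0.0993]
tool_rot: [0.711, -0.703, -0.002, 0.001]
ft_force: [-0.9, -0.4, -0.2]
finger_gap: 0.0186
```

Request:
servo_tool(
  rows=[
    {"dr": [0, 0, 0], "travel": [0, 0, 0.4], "claw": -1},
    {"dr": [0, 0, 0], "travel": [0, 0, 0], "claw": -1},
    {"dr": [0, 0, 0], "travel": [0, 0, 0], "claw": -1},
    {"dr": [0, 0, 0], "travel": [0, 0, 0], "claw": -1},
  ],
)

```text
time_s: 49.25
tool_pos: [0.5112, -0.0711, 0.0988]
tool_rot: [0.712, -0.702, 0.001, -0.0]
ft_force: [0.2, -0.4, -1.5]
finger_gap: 0.0185
```

Run:
```python
from h import *
st();go([0.5109,-0.0718,0.076],quat(np.radians(-89.3)))
```

```text
t 49.25 p [ 0.5112 -0.0711  0.0988] q [ 0.7118 -0.7024  0.0005 -0.0002] F [ 0.2093 -0.4382 -1.5425] gap 0.01851187170302913 J [-0.2633  0.2165 -0.4507  0.9025 -0.0002 -1.8473]
shift cm (start axes) [0.0717 0.0375 2.2755] (end axes) [0.0729 0.0353 2.2755] turn deg [-0.0538 -0.0276  0.0562]
```

Request:
servo_tool(
  rows=[
    {"dr": [0, 0, 0], "travel": [0.06, 0.0, 0.8], "claw": -1},
    {"dr": [0, 0, 0], "travel": [0, 0, 0.8], "claw": -1},
    {"dr": [0, 0, 0], "travel": [0, 0, 0.4], "claw": -1},
    {"dr": [0, 0, 0], "travel": [0, 0, 0.2], "claw": -1},
    {"dr": [0, 0, 0], "travel": [0, 0, 0.2], "claw": -1},
  ],
)

```text
time_s: 49.88
tool_pos: [0.5104, -0.0715, 0.0735]
tool_rot: [0.712, -0.702, -0.0, 0.0]
ft_force: [0.9, 0.1, -1.8]
finger_gap: 0.0183
```

Request:
servo_tool(
  rows=[
    {"dr": [0, 0, 0], "travel": [0, 0, 0.2], "claw": -1},
    {"dr": [0, 0, 0], "travel": [0, 0, 0.2], "claw": -1},
    {"dr": [0, 0, 0], "travel": [0, 0, 0.1], "claw": -1},
    {"dr": [0, 0, 0], "travel": [0, 0, 0.0], "claw": -1},
  ],
)

```text
time_s: 50.38
tool_pos: [0.5105, -0.0715, 0.071]
tool_rot: [0.712, -0.702, -0.0, 0.0]
ft_force: [-6.2, 1.0, 16.4]
finger_gap: 0.0183
```

Run:
```python
from h import *
st();go([0.5109,-0.0718,0.070],quat(np.radians(-89.3)))
```

```text
t 50.375 p [ 0.5105 -0.0715  0.071 ] q [ 0.7118 -0.7024 -0.0002  0.0004] F [-6.2178  0.9641 16.3522] gap 0.01829156055145759 J [-0.2644  0.2512 -0.4768  0.8436 -0.0004 -1.8485]
shift cm (start axes) [ 0.0266 -0.0357  0.0985] (end axes) [ 0.0266 -0.0357  0.0986] turn deg [ 0.0467 -0.0117  0.0585]
```

Request:
servo_tool(
  rows=[
    {"dr": [0, 0, 0], "travel": [0, 0, 0.1], "claw": -1},
    {"dr": [0, 0, 0], "travel": [0, 0, 0], "claw": -1},
    {"dr": [0, 0, 0], "travel": [0, 0, -0.2], "claw": -0.1},
    {"dr": [0, 0, 0], "travel": [0, 0, -0.1], "claw": -0.1},
    {"dr": [0, 0, 0], "travel": [0, 0, -1], "claw": -0.1},
  ],
)

```text
time_s: 51.0
tool_pos: [0.5094, -0.0712, 0.0801]
tool_rot: [0.712, -0.702, -0.001, 0.001]
ft_force: [0.7, 0.1, 0.3]
finger_gap: 0.0385
```

Request:
servo_tool(
  rows=[
    {"dr": [0, 0, 0], "travel": [0, 0, -4], "claw": -0.1},
    {"dr": [0, 0, 0], "travel": [-1, 0, -5], "claw": -0.1},
    {"dr": [0, 0, 0], "travel": [-2, 0, -5], "claw": -0.1},
    {"dr": [0, 0, 0], "travel": [-2, 0, -3], "claw": -0.1},
    {"dr": [0, 0, 0], "travel": [0, 0, 0], "claw": -0.1},
  ],
)

```text
time_s: 51.62
tool_pos: [0.5119, -0.021, 0.2542]
tool_rot: [0.712, -0.702, 0.002, -0.002]
ft_force: [0.3, -0.5, -0.7]
finger_gap: 0.0388
```

Run:
```python
from h import *
st();c=shot("wrist","w24");c=shot("top");foods(c);go([0.5063,-0.398,0.24],quat(np.radians(-80.4)))
```

```text
t 51.625 p [ 0.5119 -0.021   0.2542] q [ 0.7124 -0.7018  0.0023 -0.0016] F [ 0.2752 -0.5262 -0.7082] gap 0.0387532106283745 J [-0.1672  0.0707 -0.2652  1.2293 -0.     -1.7529]
warm (132, 227, 19, 43) (array([0.5088, 0.436 ]), (127.4, 44.6), -2.35)
warm (207, 217, 25, 30) (array([0.5578, 0.2057]), (87.3, 67.3), -2.82)
warm (363, 444, 143, 36) (array([-0.0864, -0.4143]), (393.4, 92.8), -89.97)
shift cm (start axes) [37.639  0.848  1.057] (end axes) [37.0634  6.6131  1.0479] turn deg [ 0.0731 -0.0066 -8.824 ]
```

View pics/w24.png

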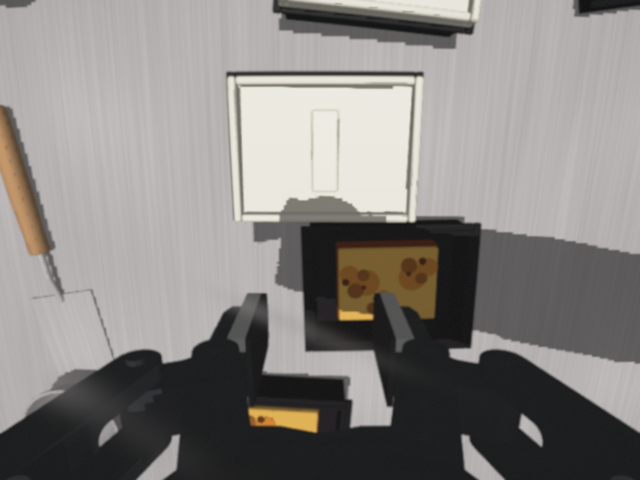

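Request:
servo_tool(
  rows=[
    {"dr": [0, 0, 0], "travel": [4, 0.1, 0.2], "claw": -0.1},
    {"dr": [0, 0, 0], "travel": [6, 0.15, 0.2], "claw": -0.1},
    {"dr": [0, 0, 0], "travel": [6, 0.15, 0.2], "claw": -0.1},
    {"dr": [0, 0, 0], "travel": [6, 0.15, 0.2], "claw": -0.1},
    {"dr": [0, 0, 0], "travel": [6, 0.15, 0.2], "claw": -0.1},
  ],
)

```text
time_s: 52.35
tool_pos: [0.5048, -0.3035, 0.2381]
tool_rot: [0.711, -0.703, -0.002, 0.001]
ft_force: [0.7, 0.8, 0.3]
finger_gap: 0.038
```

Request:
servo_tool(
  rows=[
    {"dr": [0, 0, 0], "travel": [6, 0.1, 0], "claw": -0.1},
    {"dr": [0, 0, -4.4], "travel": [3.6, 0, 0], "claw": -0.1},
    {"dr": [0, 0, -4.4], "travel": [0, 0, 0], "claw": -0.1},
    {"dr": [0, 0, 0], "travel": [0, 0, 0], "claw": -0.1},
    {"dr": [0, 0, 0], "travel": [0, 0, 0], "claw": -0.1},
  ],
)

```text
time_s: 52.98
tool_pos: [0.506, -0.397, 0.2392]
tool_rot: [0.763, -0.646, -0.002, 0.0]
ft_force: [0.2, 0.8, 0.5]
finger_gap: 0.0386
```

Request:
servo_tool(
  rows=[
    {"dr": [0, 0, 0], "travel": [0, 0, 0], "claw": -0.1},
    {"dr": [0, 0, 0], "travel": [0, 0, 0], "claw": -0.1},
  ],
)

```text
time_s: 53.22
tool_pos: [0.5069, -0.3971, 0.2407]
tool_rot: [0.764, -0.646, -0.0, 0.0]
ft_force: [0.8, -0.1, 1.0]
finger_gap: 0.0386
```

Run:
```python
from h import *
st();c=shot("wrist");g=c["img"][90:300,200:440];cv2.imwrite("pics/w25c.png",cv2.resize(g,None,fx=2.8,fy=2.8,interpolation=cv2.INTER_CUBIC)[:,:,::-1])
p=proj(c,[[0.5063,-0.4141,0.072]]);print((p-[200,90])*2.8)
```

```text
t 53.225 p [ 0.5069 -0.3971  0.2407] q [ 0.7636 -0.6456 -0.0004  0.0004] F [ 0.8362 -0.1046  1.0228] gap 0.03862363099438943 J [-0.7646  0.3151  0.0051  1.2616 -0.0008 -2.5024]
[[348.8604 311.8489]]
```

View pics/w25c.png

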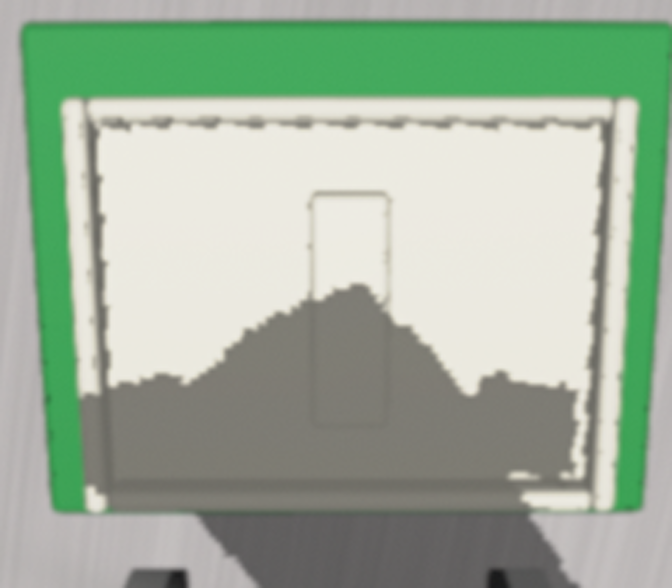

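Run:
```python
from h import *
c=shot("wrist")
q=np.array([[310,191],[389,191],[388,427],[311,427]])/2.8+[200,90]
b=plane(c,q,0.072);print(b.mean(0),np.linalg.norm(b[0]-b[1]),np.linalg.norm(b[1]-b[2]));d=b[3]-b[0]+b[2]-b[1];print(np.degrees(np.arctan2(d[1],d[0]))-90)
m=b.mean(0); go([m[0],m[1],0.0785],quat(np.radians(-80.4)))
```

```text
[ 0.5062 -0.4142  0.072 ] 0.01939789011939324 0.06008507089310157
9.75062006155936
shift cm (start axes) [ 1.6523  0.3373 16.2348] (end axes) [ 1.6523  0.3536 16.2344] turn deg [ 0.0542 -0.0006 -0.0315]
```

Request:
servo_tool(
  rows=[
    {"dr": [0, 0, 0], "travel": [1.65, 0.3, 2.5], "claw": -0.1},
    {"dr": [0, 0, 0], "travel": [0, 0, 4.5], "claw": -0.1},
    {"dr": [0, 0, 0], "travel": [0, 0, 4.5], "claw": -0.1},
    {"dr": [0, 0, 0], "travel": [0, 0, 2], "claw": -0.1},
    {"dr": [0, 0, 0], "travel": [0, 0, 1], "claw": -0.1},
  ],
)

```text
time_s: 53.95
tool_pos: [0.5063, -0.4141, 0.0949]
tool_rot: [0.764, -0.646, -0.001, 0.0]
ft_force: [0.1, -0.9, 1.1]
finger_gap: 0.0387
```

Request:
servo_tool(
  rows=[
    {"dr": [0, 0, 0], "travel": [0, 0, 0.6], "claw": -0.1},
    {"dr": [0, 0, 0], "travel": [0, 0, 0], "claw": -0.1},
    {"dr": [0, 0, 0], "travel": [0, 0, 0], "claw": -0.1},
    {"dr": [0, 0, 0], "travel": [0, 0, 0], "claw": -0.1},
  ],
)

```text
time_s: 54.45
tool_pos: [0.5069, -0.4148, 0.0906]
tool_rot: [0.764, -0.646, 0.0, 0.0]
ft_force: [-0.2, -0.2, 0.1]
finger_gap: 0.0384
```

Run:
```python
from h import *
st();go([0.5062,-0.4142,0.0785],quat(np.radians(-80.4)))
```

```text
t 54.45 p [ 0.5069 -0.4148  0.0906] q [ 0.7635 -0.6458  0.0004  0.0004] F [-0.1688 -0.1816  0.0607] gap 0.03841710326299738 J [-0.7841  0.4442 -0.1433  0.9824 -0.0007 -2.5217]
shift cm (start axes) [-0.0721  0.0578  1.2128] (end axes) [-0.0708  0.0579  1.2128] turn deg [ 0.0069 -0.0629 -0.0477]
```

Request:
servo_tool(
  rows=[
    {"dr": [0, 0, 0], "travel": [-0.05, 0.05, 0.5], "claw": -0.1},
    {"dr": [0, 0, 0], "travel": [0, 0, 0.4], "claw": -0.1},
    {"dr": [0, 0, 0], "travel": [0, 0, 0.2], "claw": -0.1},
    {"dr": [0, 0, 0], "travel": [0, 0, 0], "claw": -0.1},
    {"dr": [0, 0, 0], "travel": [0, 0, 0], "claw": -0.1},
  ],
)

```text
time_s: 55.08
tool_pos: [0.5058, -0.414, 0.0786]
tool_rot: [0.764, -0.646, -0.0, 0.0]
ft_force: [0.0, 0.2, -0.1]
finger_gap: 0.0386
```

Request:
servo_tool(
  rows=[
    {"dr": [0, 0, 0], "travel": [0, 0, 0], "claw": -1},
    {"dr": [0, 0, 0], "travel": [0, 0, 0], "claw": -1},
    {"dr": [0, 0, 0], "travel": [0, 0, 0], "claw": -1},
    {"dr": [0, 0, 0], "travel": [0, 0, 0], "claw": -1},
    {"dr": [0, 0, 0], "travel": [0, 0, 0], "claw": -1},
  ],
)

```text
time_s: 55.7
tool_pos: [0.5061, -0.4142, 0.0791]
tool_rot: [0.764, -0.646, -0.0, 0.0]
ft_force: [0.1, 0.6, 4.0]
finger_gap: 0.0179
```

Run:
```python
from h import *
st();c=shot("top","t26");foods(c)
b=c["img"][225:330,190:350];cv2.imwrite("pics/t26c.png",cv2.resize(b,None,fx=5,fy=5,interpolation=cv2.INTER_CUBIC)[:,:,::-1])
```

```text
t 55.7 p [ 0.5061 -0.4142  0.0791] q [ 0.7635 -0.6458 -0.0001  0.0004] F [0.0927 0.6265 3.9819] gap 0.01791599483129821 J [-0.7843  0.4545 -0.155   0.9613 -0.0008 -2.5219]
warm (132, 227, 19, 43) (array([0.5089, 0.436 ]), (127.3, 44.6), -2.11)
warm (207, 217, 25, 30) (array([0.5578, 0.2054]), (87.2, 67.3), -2.84)
warm (262, 252, 23, 31) (array([0.454 , 0.0419]), (87.7, 65.0), 1.29)
warm (363, 444, 143, 36) (array([-0.0864, -0.4142]), (393.5, 92.8), -89.97)
```

View pics/t26.png

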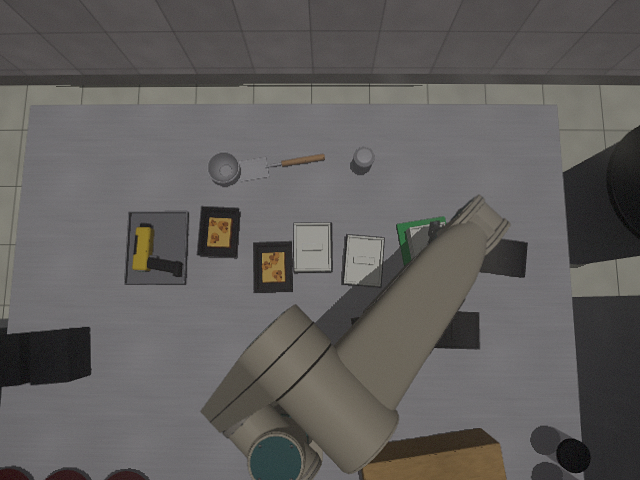

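Request:
servo_tool(
  rows=[
    {"dr": [0, 0, 0], "travel": [0, 0, -0.8], "claw": -1},
    {"dr": [0, 0, 0], "travel": [0, 0, -1.2], "claw": -1},
    {"dr": [0, 0, 0], "travel": [0, 0, -5], "claw": -1},
    {"dr": [0, 0, 0], "travel": [0, 0, -6], "claw": -1},
    {"dr": [0, 0, 7.6], "travel": [0, 0, 0], "claw": -1},
  ],
)

```text
time_s: 56.38
tool_pos: [0.509, -0.4169, 0.2165]
tool_rot: [0.718, -0.696, 0.006, 0.0]
ft_force: [0.5, -0.9, -2.2]
finger_gap: 0.0182
```

Run:
```python
from h import *
st();go([0.448,0.135,0.213],quat(np.radians(-88)));shot("side","s27")
```

```text
t 56.375 p [ 0.509  -0.4169  0.2165] q [ 0.7178 -0.6962  0.0061  0.0005] F [ 0.5378 -0.9474 -2.2134] gap 0.018206704884628576 J [-0.7841  0.3444 -0.0064  1.2078 -0.0007 -2.3855]
shift cm (start axes) [-55.3535   4.4134  -0.208 ] (end axes) [-55.3715   4.1716   0.3453] turn deg [-0.4469 -0.538  -0.2497]
```

View pics/s27.png

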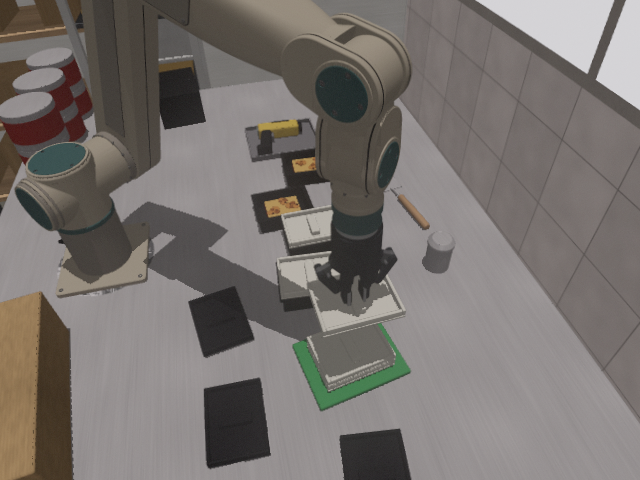

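Request:
servo_tool(
  rows=[
    {"dr": [0, 0, 0], "travel": [-4, 0.3, 0], "claw": -1},
    {"dr": [0, 0, 0], "travel": [-6, 0.4, 0], "claw": -1},
    {"dr": [0, 0, 0], "travel": [-6, 0.4, 0], "claw": -1},
    {"dr": [0, 0, 0], "travel": [-6, 0.4, 0], "claw": -1},
    {"dr": [0, 0, 0], "travel": [-6, 0.4, 0], "claw": -1},
  ],
)

```text
time_s: 57.05
tool_pos: [0.4763, -0.1327, 0.2082]
tool_rot: [0.72, -0.694, -0.001, 0.0]
ft_force: [1.1, -0.0, -0.6]
finger_gap: 0.0183
```

Request:
servo_tool(
  rows=[
    {"dr": [0, 0, 0], "travel": [-6, 0.4, 0], "claw": -1},
    {"dr": [0, 0, 0], "travel": [-6, 0.4, 0], "claw": -1},
    {"dr": [0, 0, 0], "travel": [-6, 0.4, 0], "claw": -1},
    {"dr": [0, 0, 0], "travel": [-6, 0.5, 0], "claw": -1},
    {"dr": [0, 0, 0], "travel": [-3.4, 0.5, 0], "claw": -1},
  ],
)

```text
time_s: 57.68
tool_pos: [0.4447, 0.1407, 0.2084]
tool_rot: [0.721, -0.693, -0.001, 0.001]
ft_force: [0.4, -0.7, -1.0]
finger_gap: 0.0183
```

Request:
servo_tool(
  rows=[
    {"dr": [0, 0, 0], "travel": [0, 0, 0], "claw": -1},
    {"dr": [0, 0, 0], "travel": [0, 0, 0], "claw": -1},
    {"dr": [0, 0, 0], "travel": [0, 0, 0], "claw": -1},
    {"dr": [0, 0, 0], "travel": [0, 0, 0], "claw": -1},
  ],
)

```text
time_s: 58.18
tool_pos: [0.4463, 0.1374, 0.2087]
tool_rot: [0.718, -0.696, -0.0, 0.001]
ft_force: [-0.5, 0.3, -0.9]
finger_gap: 0.0182
```

Run:
```python
from h import *
st();c=shot("wrist","w28");foods2(c);go([0.4535,0.0455,0.10],quat(np.radians(-88)))
```

```text
t 58.175 p [0.4463 0.1374 0.2087] q [ 0.7185 -0.6955 -0.0005  0.0005] F [-0.5058  0.2946 -0.9267] gap 0.018241973753469354 J [ 0.16    0.0237 -0.414   1.1345  0.0002 -1.4432]
top face (249, 36, 130, 104) (array([0.4533, 0.0448]), (86.1, 66.7), 1.88)
shift cm (start axes) [ 9.2244 -0.4323 10.8704] (end axes) [ 9.2242 -0.3975 10.8719] turn deg [ 0.0706  0.0062 -0.1331]
```

View pics/w28.png

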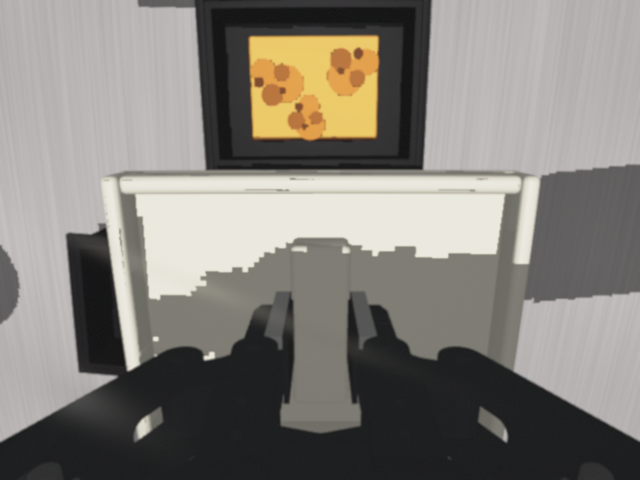

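Request:
servo_tool(
  rows=[
    {"dr": [0, 0, 0], "travel": [4.6, -0.2, 0], "claw": -1},
    {"dr": [0, 0, 0], "travel": [4.6, -0.2, 0.8], "claw": -1},
    {"dr": [0, 0, 0], "travel": [0, 0, 4], "claw": -1},
    {"dr": [0, 0, 0], "travel": [0, 0, 4], "claw": -1},
    {"dr": [0, 0, 0], "travel": [0, 0, 2], "claw": -1},
  ],
)

```text
time_s: 58.85
tool_pos: [0.4515, 0.0458, 0.0986]
tool_rot: [0.719, -0.696, -0.002, 0.002]
ft_force: [-0.2, 0.3, -2.4]
finger_gap: 0.0181
```

Request:
servo_tool(
  rows=[
    {"dr": [0, 0, 0], "travel": [0, 0, 0.3], "claw": -1},
    {"dr": [0, 0, 0], "travel": [0, 0, 0], "claw": -1},
    {"dr": [0, 0, 0], "travel": [0, 0, 0], "claw": -1},
    {"dr": [0, 0, 0], "travel": [0, 0, 0], "claw": -1},
  ],
)

```text
time_s: 59.35
tool_pos: [0.454, 0.0465, 0.0987]
tool_rot: [0.719, -0.695, 0.0, -0.0]
ft_force: [0.5, -0.8, -1.1]
finger_gap: 0.0181
```

Run:
```python
from h import *
st();go([0.4533,0.0447,0.076],quat(np.radians(-88.1)))
```

```text
t 59.35 p [0.454  0.0465 0.0987] q [ 0.7191 -0.6949  0.0003 -0.0003] F [ 0.4669 -0.7729 -1.0794] gap 0.01806385343414844 J [-0.0397  0.1177 -0.5727  0.8795  0.     -1.6446]
shift cm (start axes) [0.1822 0.0801 2.274 ] (end axes) [0.1824 0.0778 2.2741] turn deg [-0.0538 -0.0018  0.0585]
```

Request:
servo_tool(
  rows=[
    {"dr": [0, 0, 0], "travel": [0.16, 0.02, 0.8], "claw": -1},
    {"dr": [0, 0, 0], "travel": [0, 0, 0.8], "claw": -1},
    {"dr": [0, 0, 0], "travel": [0, 0, 0.4], "claw": -1},
    {"dr": [0, 0, 0], "travel": [0, 0, 0.2], "claw": -1},
    {"dr": [0, 0, 0], "travel": [0, 0, 0.2], "claw": -1},
  ],
)

```text
time_s: 59.98
tool_pos: [0.453, 0.045, 0.0736]
tool_rot: [0.719, -0.695, -0.0, 0.0]
ft_force: [-0.3, -0.3, -0.7]
finger_gap: 0.0184
```

Request:
servo_tool(
  rows=[
    {"dr": [0, 0, 0], "travel": [0, 0, 0.2], "claw": -1},
    {"dr": [0, 0, 0], "travel": [0, 0, 0.2], "claw": -1},
    {"dr": [0, 0, 0], "travel": [0, 0, 0.1], "claw": -1},
    {"dr": [0, 0, 0], "travel": [0, 0, 0.0], "claw": -1},
  ],
)

```text
time_s: 60.48
tool_pos: [0.4531, 0.0449, 0.0709]
tool_rot: [0.719, -0.695, -0.0, 0.0]
ft_force: [-6.3, -0.0, 18.4]
finger_gap: 0.0183
```

Run:
```python
from h import *
st();go([0.4533,0.0447,0.071],quat(np.radians(-88.1)))
```

```text
t 60.475 p [0.4531 0.0449 0.0709] q [ 0.7191 -0.6949 -0.0004  0.0004] F [-6.3422 -0.0368 18.4386] gap 0.018263877542880072 J [-0.0432  0.1554 -0.6012  0.8152 -0.0001 -1.6481]
shift cm (start axes) [ 0.025  -0.015  -0.0063] (end axes) [ 0.025  -0.015  -0.0062] turn deg [ 0.0618 -0.0022  0.0574]
```

Seated. Release and head back to the stack.

Request:
servo_tool(
  rows=[
    {"dr": [0, 0, 0], "travel": [0, 0, 0.1], "claw": -1},
    {"dr": [0, 0, 0], "travel": [0, 0, 0], "claw": -1},
    {"dr": [0, 0, 0], "travel": [0, 0, -0.2], "claw": -0.1},
    {"dr": [0, 0, 0], "travel": [0, 0, -0.1], "claw": -0.1},
    {"dr": [0, 0, 0], "travel": [0, 0, -1], "claw": -0.1},
  ],
)

```text
time_s: 61.1
tool_pos: [0.4521, 0.045, 0.0803]
tool_rot: [0.719, -0.695, -0.001, 0.001]
ft_force: [-0.7, 0.5, -0.3]
finger_gap: 0.0389
```

Request:
servo_tool(
  rows=[
    {"dr": [0, 0, 0], "travel": [0, 0, -4], "claw": -0.1},
    {"dr": [0, 0, 0], "travel": [-1, 0, -5], "claw": -0.1},
    {"dr": [0, 0, 0], "travel": [-2, 0, -5], "claw": -0.1},
    {"dr": [0, 0, 0], "travel": [-2, 0, -3], "claw": -0.1},
    {"dr": [0, 0, 0], "travel": [0, 0, 0], "claw": -0.1},
  ],
)

```text
time_s: 61.72
tool_pos: [0.4535, 0.0959, 0.2541]
tool_rot: [0.72, -0.694, 0.002, -0.002]
ft_force: [-0.4, 0.1, -0.3]
finger_gap: 0.0383
```

Run:
```python
from h import *
st();c=shot("wrist","w29");c=shot("top");foods(c);go([0.5063,-0.398,0.23],quat(np.radians(-80.4)))
```

```text
t 61.725 p [0.4535 0.0959 0.2541] q [ 0.7197 -0.6943  0.0017 -0.0021] F [-0.4194  0.0856 -0.2853] gap 0.03831321784617159 J [ 0.0686 -0.0183 -0.3572  1.2264  0.0003 -1.5382]
warm (132, 227, 19, 43) (array([0.5089, 0.4362]), (127.3, 44.4), -2.11)
warm (363, 444, 143, 36) (array([-0.0864, -0.4143]), (393.4, 92.8), -89.97)
shift cm (start axes) [49.4436 -3.8073  2.0568] (end axes) [49.5118  2.7861  2.0522] turn deg [ 0.0782 -0.0061 -7.6207]
```

View pics/w29.png

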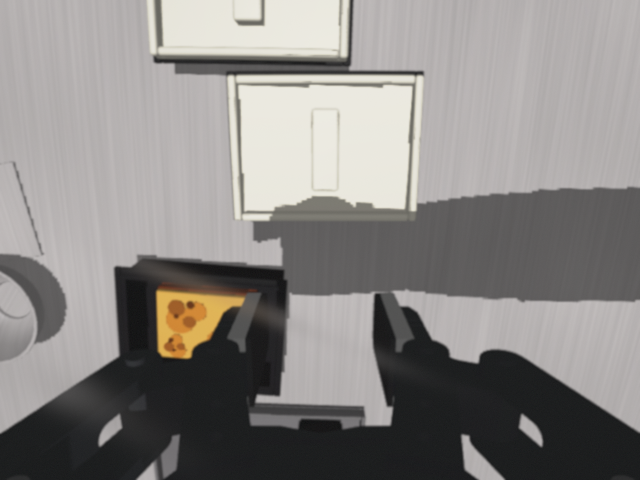

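Request:
servo_tool(
  rows=[
    {"dr": [0, 0, 0], "travel": [4, -0.4, 0.3], "claw": -0.1},
    {"dr": [0, 0, 0], "travel": [6, -0.5, 0.3], "claw": -0.1},
    {"dr": [0, 0, 0], "travel": [6, -0.5, 0.3], "claw": -0.1},
    {"dr": [0, 0, 0], "travel": [6, -0.5, 0.3], "claw": -0.1},
    {"dr": [0, 0, 0], "travel": [6, -0.5, 0.3], "claw": -0.1},
  ],
)

```text
time_s: 62.45
tool_pos: [0.4833, -0.1861, 0.2334]
tool_rot: [0.719, -0.695, -0.002, 0.001]
ft_force: [0.8, -0.3, 0.9]
finger_gap: 0.0381
```

Request:
servo_tool(
  rows=[
    {"dr": [0, 0, 0], "travel": [6, -0.4, 0.3], "claw": -0.1},
    {"dr": [0, 0, 0], "travel": [6, -0.4, 0.3], "claw": -0.1},
    {"dr": [0, 0, 0], "travel": [6, -0.4, 0], "claw": -0.1},
    {"dr": [0, 0, 0], "travel": [3.4, -0.2, 0], "claw": -0.1},
    {"dr": [0, 0, -7.6], "travel": [0, 0, 0], "claw": -0.1},
  ],
)

```text
time_s: 63.08
tool_pos: [0.5045, -0.4004, 0.2265]
tool_rot: [0.763, -0.646, -0.002, 0.001]
ft_force: [0.2, 0.2, -0.7]
finger_gap: 0.0383
```

Request:
servo_tool(
  rows=[
    {"dr": [0, 0, 0], "travel": [0, 0, 0], "claw": -0.1},
    {"dr": [0, 0, 0], "travel": [0, 0, 0], "claw": -0.1},
    {"dr": [0, 0, 0], "travel": [0, 0, 0], "claw": -0.1},
  ],
)

```text
time_s: 63.45
tool_pos: [0.5059, -0.3969, 0.2292]
tool_rot: [0.763, -0.646, -0.001, 0.0]
ft_force: [-1.7, 0.7, 0.2]
finger_gap: 0.0386
```

Run:
```python
from h import *
st();c=shot("wrist");g=c["img"][90:300,200:440];cv2.imwrite("pics/w30c.png",cv2.resize(g,None,fx=2.8,fy=2.8,interpolation=cv2.INTER_CUBIC)[:,:,::-1])
p=proj(c,[[0.5063,-0.4141,0.054]]);print((p-[200,90])*2.8)
```

```text
t 63.45 p [ 0.5059 -0.3969  0.2292] q [ 0.7634 -0.646  -0.0009  0.0003] F [-1.7253  0.6867  0.1644] gap 0.03860821421563706 J [-0.7653  0.3202 -0.0124  1.2399 -0.0008 -2.5023]
[[344.7178 305.6044]]
```

View pics/w30c.png

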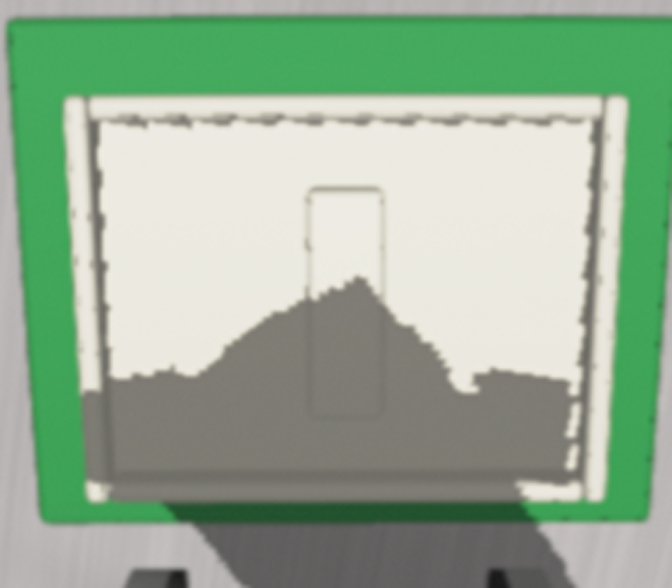

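Run:
```python
from h import *
c=shot("wrist")
q=np.array([[306,187],[384,187],[383,418],[307,418]])/2.8+[200,90]
b=plane(c,q,0.054);print(b.mean(0),np.linalg.norm(b[0]-b[1]),np.linalg.norm(b[1]-b[2]));d=b[3]-b[0]+b[2]-b[1];print(np.degrees(np.arctan2(d[1],d[0]))-90)
m=b.mean(0); go([m[0],m[1],0.0605],quat(np.radians(-80.4)))
```

```text
[ 0.5064 -0.4143  0.054 ] 0.019572335451879367 0.059988584071797316
9.663507374516286
shift cm (start axes) [ 1.7088  0.2434 16.9149] (end axes) [ 1.7034  0.2648 16.9151] turn deg [ 0.0679  0.0175 -0.0469]
```

Request:
servo_tool(
  rows=[
    {"dr": [0, 0, 0], "travel": [1.7, 0.3, 2.5], "claw": -0.1},
    {"dr": [0, 0, 0], "travel": [0, 0, 4.5], "claw": -0.1},
    {"dr": [0, 0, 0], "travel": [0, 0, 4.5], "claw": -0.1},
    {"dr": [0, 0, 0], "travel": [0, 0, 2.5], "claw": -0.1},
    {"dr": [0, 0, 0], "travel": [0, 0, 1], "claw": -0.1},
  ],
)

```text
time_s: 64.18
tool_pos: [0.505, -0.4135, 0.0777]
tool_rot: [0.764, -0.646, -0.002, 0.0]
ft_force: [-0.9, -0.0, 0.4]
finger_gap: 0.0386
```

Request:
servo_tool(
  rows=[
    {"dr": [0, 0, 0], "travel": [0, 0, 0.7], "claw": -0.1},
    {"dr": [0, 0, 0], "travel": [0, 0, 0], "claw": -0.1},
    {"dr": [0, 0, 0], "travel": [0, 0, 0], "claw": -0.1},
    {"dr": [0, 0, 0], "travel": [0, 0, 0], "claw": -0.1},
  ],
)

```text
time_s: 64.68
tool_pos: [0.5065, -0.4153, 0.0737]
tool_rot: [0.764, -0.646, 0.0, 0.0]
ft_force: [-0.6, 0.6, -0.1]
finger_gap: 0.0384
```

Run:
```python
from h import *
st();go([0.5064,-0.4143,0.0605],quat(np.radians(-80.4)))
```

```text
t 64.675 p [ 0.5065 -0.4153  0.0737] q [ 0.7635 -0.6458  0.0005  0.0004] F [-0.5823  0.5567 -0.1288] gap 0.03843651207797727 J [-0.7852  0.4609 -0.1579  0.9509 -0.0008 -2.5227]
shift cm (start axes) [-0.1031 -0.011   1.3227] (end axes) [-0.1014 -0.0111  1.3228] turn deg [ 0.0012 -0.0749 -0.0464]
```

Request:
servo_tool(
  rows=[
    {"dr": [0, 0, 0], "travel": [-0.08, 0, 0.5], "claw": -0.1},
    {"dr": [0, 0, 0], "travel": [0, 0, 0.4], "claw": -0.1},
    {"dr": [0, 0, 0], "travel": [0, 0, 0.25], "claw": -0.1},
    {"dr": [0, 0, 0], "travel": [0, 0, 0], "claw": -0.1},
    {"dr": [0, 0, 0], "travel": [0, 0, 0], "claw": -0.1},
  ],
)

```text
time_s: 65.3
tool_pos: [0.5058, -0.4141, 0.0611]
tool_rot: [0.764, -0.646, -0.0, 0.0]
ft_force: [0.8, -0.3, 1.0]
finger_gap: 0.0382
```

Request:
servo_tool(
  rows=[
    {"dr": [0, 0, 0], "travel": [0, 0, 0.05], "claw": -1},
    {"dr": [0, 0, 0], "travel": [0, 0, 0], "claw": -1},
    {"dr": [0, 0, 0], "travel": [0, 0, 0], "claw": -1},
    {"dr": [0, 0, 0], "travel": [0, 0, 0], "claw": -1},
    {"dr": [0, 0, 0], "travel": [0, 0, 0], "claw": -1},
  ],
)

```text
time_s: 65.92
tool_pos: [0.506, -0.4143, 0.061]
tool_rot: [0.764, -0.646, -0.0, 0.0]
ft_force: [-0.5, -0.3, 2.8]
finger_gap: 0.0184
```

Run:
```python
from h import *
st();c=shot("top","t31");foods(c)
```

```text
t 65.925 p [ 0.506  -0.4143  0.061 ] q [ 0.7635 -0.6458 -0.0001  0.0004] F [-0.5243 -0.3046  2.8038] gap 0.018362853445340114 J [-0.7845  0.4732 -0.1695  0.9281 -0.0008 -2.522 ]
warm (132, 227, 19, 43) (array([0.5089, 0.4361]), (127.4, 44.3), -2.35)
warm (207, 217, 25, 30) (array([0.5578, 0.2057]), (87.3, 67.3), -2.82)
warm (363, 444, 143, 36) (array([-0.0864, -0.4142]), (393.5, 92.8), -89.97)
```

Request:
servo_tool(
  rows=[
    {"dr": [0, 0, 0], "travel": [0, 0, -0.8], "claw": -1},
    {"dr": [0, 0, 0], "travel": [0, 0, -1.5], "claw": -1},
    {"dr": [0, 0, 0], "travel": [0, 0, -6], "claw": -1},
    {"dr": [0, 0, 6.1], "travel": [0, 0, -6], "claw": -1},
    {"dr": [0, 0, 6.1], "travel": [0, 0, -0.5], "claw": -1},
  ],
)

```text
time_s: 66.6
tool_pos: [0.5088, -0.4168, 0.2165]
tool_rot: [-0.689, 0.724, -0.006, -0.0]
ft_force: [0.4, -0.8, -0.4]
finger_gap: 0.0183
```

Run:
```python
from h import *
st();go([0.552,0.296,0.213],quat(np.radians(-92.6)));shot("side","s32")
```

```text
t 66.6 p [ 0.5088 -0.4168  0.2165] q [-0.6893  0.7244 -0.0059 -0.0002] F [ 0.4364 -0.8313 -0.4487] gap 0.018298092225912773 J [-0.7842  0.3442 -0.0066  1.2083 -0.0008 -2.3053]
shift cm (start axes) [-71.4028  -0.7776  -0.2418] (end axes) [-71.3983  -1.0854   0.3514] turn deg [-0.4668 -0.4822 -0.2466]
```

View pics/s32.png

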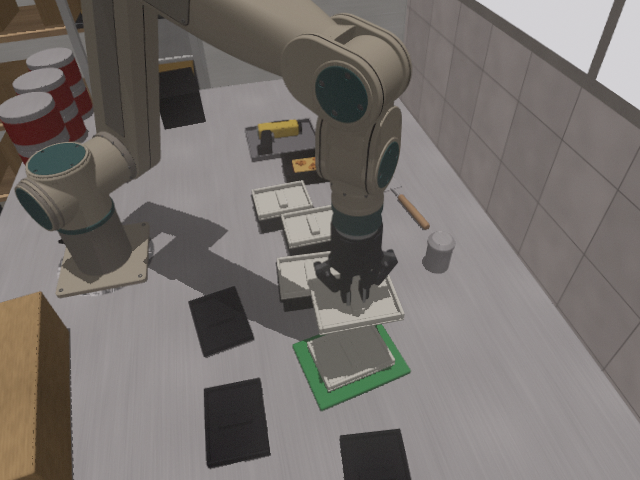

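Request:
servo_tool(
  rows=[
    {"dr": [0, 0, 0], "travel": [-4, 0, 0], "claw": -1},
    {"dr": [0, 0, 0], "travel": [-6, -0.1, 0], "claw": -1},
    {"dr": [0, 0, 0], "travel": [-6, -0.1, 0], "claw": -1},
    {"dr": [0, 0, 0], "travel": [-6, -0.1, 0], "claw": -1},
    {"dr": [0, 0, 0], "travel": [-6, -0.1, 0], "claw": -1},
  ],
)

```text
time_s: 67.28
tool_pos: [0.5221, -0.1324, 0.2083]
tool_rot: [-0.691, 0.723, 0.001, -0.0]
ft_force: [-0.2, 0.8, -1.2]
finger_gap: 0.0183
```

Request:
servo_tool(
  rows=[
    {"dr": [0, 0, 0], "travel": [-6, -0.1, 0], "claw": -1},
    {"dr": [0, 0, 0], "travel": [-6, -0.1, 0], "claw": -1},
    {"dr": [0, 0, 0], "travel": [-6, -0.1, 0], "claw": -1},
    {"dr": [0, 0, 0], "travel": [-6, -0.1, 0], "claw": -1},
    {"dr": [0, 0, 0], "travel": [-6, -0.1, 0], "claw": -1},
  ],
)

```text
time_s: 67.9
tool_pos: [0.5409, 0.1668, 0.2083]
tool_rot: [-0.691, 0.723, 0.001, -0.001]
ft_force: [1.0, -0.5, -1.6]
finger_gap: 0.0182
```

Request:
servo_tool(
  rows=[
    {"dr": [0, 0, 0], "travel": [-6, -0.1, 0], "claw": -1},
    {"dr": [0, 0, 0], "travel": [-5, -0.1, 0], "claw": -1},
    {"dr": [0, 0, 0], "travel": [-2.4, 0, 0], "claw": -1},
    {"dr": [0, 0, 0], "travel": [0, 0, 0], "claw": -1},
    {"dr": [0, 0, 0], "travel": [0, 0, 0], "claw": -1},
  ],
)

```text
time_s: 68.53
tool_pos: [0.5495, 0.2975, 0.2083]
tool_rot: [-0.69, 0.723, 0.0, -0.001]
ft_force: [-0.2, 0.2, -1.3]
finger_gap: 0.0185
```

Request:
servo_tool(
  rows=[
    {"dr": [0, 0, 0], "travel": [0, 0, 0], "claw": -1},
    {"dr": [0, 0, 0], "travel": [0, 0, 0], "claw": -1},
  ],
)

```text
time_s: 68.78
tool_pos: [0.55, 0.2976, 0.2087]
tool_rot: [-0.69, 0.724, 0.0, -0.0]
ft_force: [-0.5, 0.3, -0.9]
finger_gap: 0.0182
```

Run:
```python
from h import *
st();c=shot("wrist","w33");foods2(c);go([0.557,0.208,0.10],quat(np.radians(-92.6)))
```

```text
t 68.775 p [0.55   0.2976 0.2087] q [-0.69    0.7238  0.0004 -0.0005] F [-0.4895  0.3133 -0.9135] gap 0.018190667866618396 J [ 0.3924  0.3012 -0.0825  1.1883  0.0004 -1.1306]
top face (238, 43, 129, 102) (array([0.5573, 0.2084]), (85.7, 65.6), -2.4)
shift cm (start axes) [ 8.9353 -1.1357 10.8769] (end axes) [ 8.9383 -1.1043 10.8777] turn deg [ 0.0664 -0.0035 -0.1204]
```

View pics/w33.png

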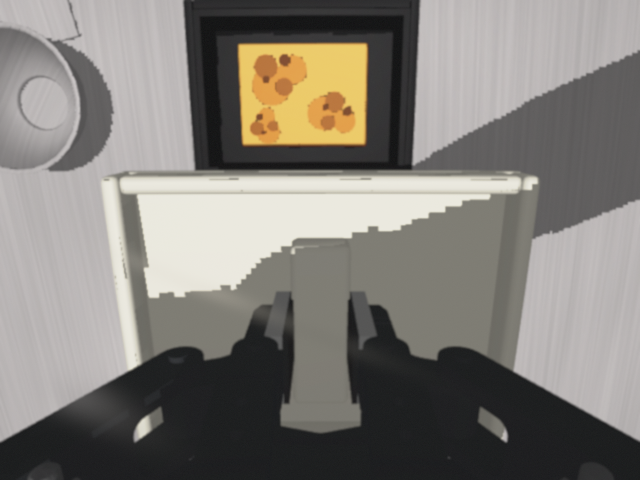

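Request:
servo_tool(
  rows=[
    {"dr": [0, 0, 0], "travel": [4.5, -0.55, 0], "claw": -1},
    {"dr": [0, 0, 0], "travel": [4.4, -0.55, 0.8], "claw": -1},
    {"dr": [0, 0, 0], "travel": [0, 0, 4], "claw": -1},
    {"dr": [0, 0, 0], "travel": [0, 0, 4], "claw": -1},
    {"dr": [0, 0, 0], "travel": [0, 0, 2], "claw": -1},
  ],
)

```text
time_s: 69.45
tool_pos: [0.555, 0.2082, 0.0983]
tool_rot: [-0.69, 0.724, 0.001, -0.002]
ft_force: [-0.5, 0.5, -1.3]
finger_gap: 0.0182
```

Request:
servo_tool(
  rows=[
    {"dr": [0, 0, 0], "travel": [0, 0, 0.3], "claw": -1},
    {"dr": [0, 0, 0], "travel": [0, 0, 0], "claw": -1},
    {"dr": [0, 0, 0], "travel": [0, 0, 0], "claw": -1},
    {"dr": [0, 0, 0], "travel": [0, 0, 0], "claw": -1},
  ],
)

```text
time_s: 69.95
tool_pos: [0.5575, 0.2096, 0.0989]
tool_rot: [-0.691, 0.723, -0.0, 0.001]
ft_force: [0.3, 0.5, -1.4]
finger_gap: 0.0181
```

Run:
```python
from h import *
st();go([0.5572,0.2083,0.076],quat(np.radians(-92.5)))
```

```text
t 69.95 p [0.5575 0.2096 0.0989] q [-0.6906  0.7232 -0.0001  0.0006] F [ 0.3491  0.4937 -1.4116] gap 0.018148393682085207 J [ 0.2509  0.3427 -0.2766  0.9503  0.0004 -1.2737]
shift cm (start axes) [0.1346 0.0303 2.2866] (end axes) [0.1329 0.0284 2.2867] turn deg [-0.0562  0.0399 -0.1445]
```

Request:
servo_tool(
  rows=[
    {"dr": [0, 0, 0], "travel": [0.11, 0.0, 0.8], "claw": -1},
    {"dr": [0, 0, 0], "travel": [0, 0, 0.8], "claw": -1},
    {"dr": [0, 0, 0], "travel": [0, 0, 0.4], "claw": -1},
    {"dr": [0, 0, 0], "travel": [0, 0, 0.2], "claw": -1},
    {"dr": [0, 0, 0], "travel": [0, 0, 0.2], "claw": -1},
  ],
)

```text
time_s: 70.58
tool_pos: [0.5566, 0.2083, 0.0735]
tool_rot: [-0.691, 0.723, 0.0, -0.0]
ft_force: [0.3, -0.1, -1.0]
finger_gap: 0.0184
```

Request:
servo_tool(
  rows=[
    {"dr": [0, 0, 0], "travel": [0, 0, 0.2], "claw": -1},
    {"dr": [0, 0, 0], "travel": [0, 0, 0.2], "claw": -1},
    {"dr": [0, 0, 0], "travel": [0, 0, 0.1], "claw": -1},
    {"dr": [0, 0, 0], "travel": [0, 0, 0.0], "claw": -1},
  ],
)

```text
time_s: 71.08
tool_pos: [0.5568, 0.2083, 0.071]
tool_rot: [-0.691, 0.723, 0.0, -0.0]
ft_force: [-4.7, -1.0, 12.2]
finger_gap: 0.0181
```

Run:
```python
from h import *
st();go([0.5572,0.2083,0.071],quat(np.radians(-92.5)))
```

```text
t 71.075 p [0.5568 0.2083 0.071 ] q [-0.6906  0.7232  0.0002 -0.0001] F [-4.7091 -1.0387 12.2385] gap 0.01810138974265976 J [ 0.2492  0.3723 -0.3026  0.8964  0.0002 -1.2755]
shift cm (start axes) [-0.002  -0.0407 -0.0009] (end axes) [-0.0019 -0.0407 -0.0009] turn deg [ 0.0271  0.0043 -0.1445]
```

Seated; release, retreat up, and check everything.

Request:
servo_tool(
  rows=[
    {"dr": [0, 0, 0], "travel": [0, 0, 0.1], "claw": -1},
    {"dr": [0, 0, 0], "travel": [0, 0, 0], "claw": -1},
    {"dr": [0, 0, 0], "travel": [0, 0, -0.2], "claw": -0.1},
    {"dr": [0, 0, 0], "travel": [0, 0, -0.1], "claw": -0.1},
    {"dr": [0, 0, 0], "travel": [0, 0, -1], "claw": -0.1},
  ],
)

```text
time_s: 71.7
tool_pos: [0.5557, 0.208, 0.0799]
tool_rot: [-0.691, 0.723, 0.001, -0.001]
ft_force: [0.2, -0.5, 0.2]
finger_gap: 0.0378
```

Request:
servo_tool(
  rows=[
    {"dr": [0, 0, 0], "travel": [0, 0, -4], "claw": -0.1},
    {"dr": [0, 0, 0], "travel": [-1, 0, -5], "claw": -0.1},
    {"dr": [0, 0, 0], "travel": [-2, 0.5, -5], "claw": -0.1},
    {"dr": [0, 0, 0], "travel": [-3, 1, -5], "claw": -0.1},
    {"dr": [0, 0, 0], "travel": [-3, 1, -4], "claw": -0.1},
  ],
)

```text
time_s: 72.32
tool_pos: [0.5362, 0.3001, 0.3137]
tool_rot: [-0.69, 0.723, -0.0, 0.001]
ft_force: [0.8, 0.4, -0.9]
finger_gap: 0.038
```

Request:
servo_tool(
  rows=[
    {"dr": [0, 0, 0], "travel": [-3, 2, -3], "claw": -0.1},
    {"dr": [0, 0, 0], "travel": [-3, 3, 0], "claw": -0.1},
    {"dr": [0, 0, 0], "travel": [0, 0, 0], "claw": -0.1},
    {"dr": [0, 0, 0], "travel": [0, 0, 0], "claw": -0.1},
    {"dr": [0, 0, 0], "travel": [0, 0, 0], "claw": -0.1},
  ],
)

```text
time_s: 72.95
tool_pos: [0.4894, 0.3607, 0.3402]
tool_rot: [-0.69, 0.724, 0.0, -0.001]
ft_force: [1.2, -0.1, 0.6]
finger_gap: 0.0384
```

Run:
```python
from h import *
st();c=shot("wrist","w34");c=shot("side");g=c["img"][80:430,180:480];cv2.imwrite("pics/s34.png",cv2.resize(g,None,fx=1.7,fy=1.7,interpolation=cv2.INTER_CUBIC)[:,:,::-1])
c=shot("top","t34")
v=c["img"].astype(int); m=(v.min(2)>112)&(v.max(2)-v.min(2)<16)
g=c["img"][195:300,115:475];cv2.imwrite("pics/t34c.png",cv2.resize(g,None,fx=2.2,fy=2.2,interpolation=cv2.INTER_CUBIC)[:,:,::-1])
```

```text
t 72.95 p [0.4894 0.3607 0.3402] q [-0.6901  0.7237  0.0004 -0.0008] F [ 1.1718 -0.0724  0.5524] gap 0.03835852317437124 J [ 0.5287  0.2161  0.0835  1.44    0.0004 -0.9947]
```

View pics/s34.png

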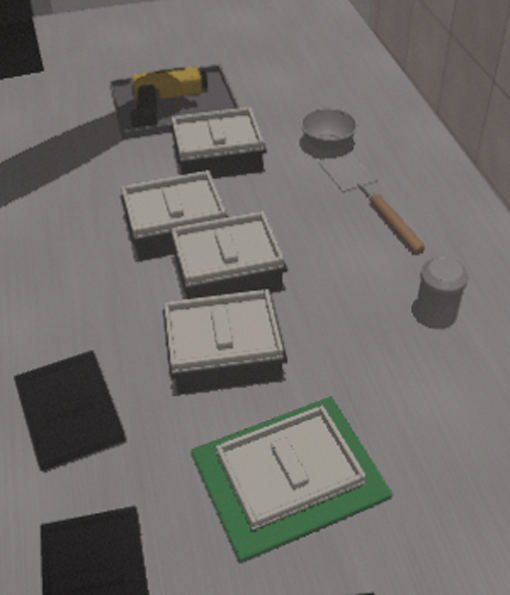

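View pics/t34c.png

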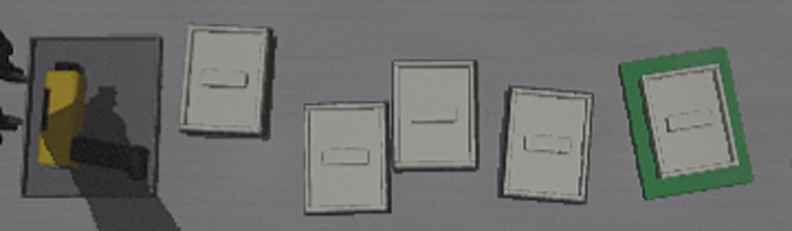

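View pics/w34.png

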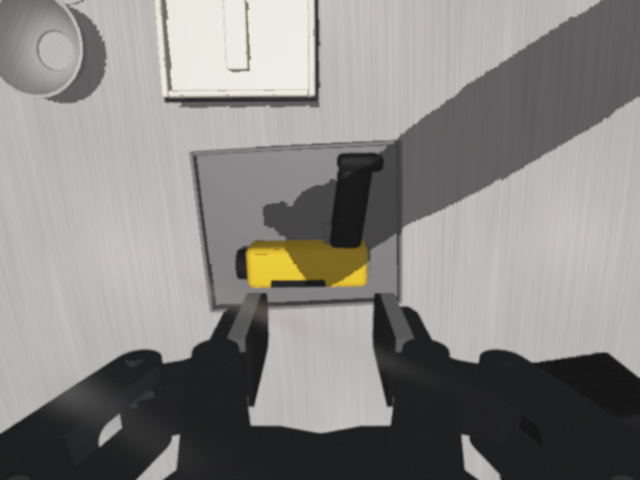

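Run:
```python
from h import *
s=readout.observe();print(s["time_s"],abs(s["dq"]).max());print(r.finish_job())
```

```text
73.1 0.0037716364001991977
the job is handed in; nothing more can be done
None
```

I took the readings of all four boxes in order, put the thermometer back in its tray, closed every box with a lid and handed the job in at 73 s. No verdict is reported.

- **Readings:** For each box the lens was 10–11 cm from the food at about 45° down, with the beam within about 2 mm of the middle by my calculation, held for at least 1.2 s. The nose's position in the images matched that calculation for box 1.
- **Knocked box:** Box 2 was pushed aside by roughly 3.6 cm after its reading. I measured it again before putting its lid on.
- **Lids:** The lids went onto boxes 4, 3, 2 and 1 in turn. Each reached the seated height, within about 1 mm, under 10–18 N of pressing. The last pictures show all four level and square.
- **Everything else:** The fifth lid is still on the board. The thermometer is flat on its side in the tray. The bowl, spatula and shaker look unmoved, and the arm is clear.

**Checks that disagreed:**
- **Joint limit:** At about 31.7 s the last joint stood at -3.1406 rad against a stated limit of -3.14, until I turned it back. If that limit is exact, it could count as passing the range.
- **Camera difference:** The top camera put the boxes about 3 mm farther to the robot's right than the wrist and side cameras. I used the wrist camera's values.
- **First grip:** My first grip on the thermometer was too shallow, so I shifted it about 1.4 cm inside the tray and gripped again.

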